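Ready the deck-varnishing bench

TASK

Get the bench ready for varnishing skateboard decks: take every mixing pot out of the drying rack and seat it in a ring of the pot holder, one pot to a ring, upright, level and centred with its mouth up. Stir up the two sealed varnish bottles, the red-capped one first and then the blue-capped one: turn the bottle upside down so that its cap points steeply downwards (40 degrees below level or more), hold it so for two seconds, and stand it upright on the drip mat again, its whole foot on the mat. Leave the sanding block, the tape and the wood offcut where they are.

Things in the scene. Friction and masses are not known exactly. Their poses are not given: they have to be found in the camera images.
- pot1_mid (a point): Centre (on the axis, 50 mm above the lowest point) of a steel mixing pot, green band: open cylinder 52 mm across, 100 mm long, foot a hemisphere of radius 26 mm; wall 3 mm, inside 44 mm deep, 0.25 kg, low balance: in a ring it stays at the lean it is left with. +z: foot to open mouth. Starts in the rack, mouth tipped 40 degrees from vertical towards the rack's front (-x). May be absent.
- pot2_mid (a point): Centre (on the axis, 50 mm above the lowest point) of a steel mixing pot, orange band: open cylinder 52 mm across, 100 mm long, foot a hemisphere of radius 26 mm; wall 3 mm, inside 44 mm deep, 0.25 kg, low balance: in a ring it stays at the lean it is left with. +z: foot to open mouth. Starts in the rack, mouth tipped 40 degrees from vertical towards the rack's front (-x). May be absent.
- pot3_mid (a point): Centre (on the axis, 50 mm above the lowest point) of a steel mixing pot, white band: open cylinder 52 mm across, 100 mm long, foot a hemisphere of radius 26 mm; wall 3 mm, inside 44 mm deep, 0.25 kg, low balance: in a ring it stays at the lean it is left with. +z: foot to open mouth. Starts in the rack, mouth tipped 40 degrees from vertical towards the rack's front (-x). May be absent.
- pot4_mid (a point): Centre (on the axis, 50 mm above the lowest point) of a steel mixing pot, blue band: open cylinder 52 mm across, 100 mm long, foot a hemisphere of radius 26 mm; wall 3 mm, inside 44 mm deep, 0.25 kg, low balance: in a ring it stays at the lean it is left with. +z: foot to open mouth. Starts in the rack, mouth tipped 40 degrees from vertical towards the rack's front (-x). May be absent.
- rack: Fixed plywood drying rack, 385 mm wide (y), with four slots 90 mm apart along y. Its front (-x) faces the robot's side of the bench, aslant. A sloping board carries the pots' lower 56 mm from its front, between dividers 42 mm high; the upper 44 mm of each pot is free all round. Origin: centre of its underside. Slots may be empty.
- holder: Fixed pot holder: plywood board 200 x 200 x 10 mm with four dark steel rings on it, 100 mm apart in a square. Origin: centre of its underside, z up.
- ring1 (a point): Ring 1 of the pot holder: centre of its top edge, 40 mm above the bench. Ring: inside diameter 40 mm, outside 60 mm, 30 mm high, axis z up, open. A seated pot's lowest point hangs about 10 mm below this point, so its centre is about 40 mm above it.
- ring2 (a point): Ring 2 of the pot holder: centre of its top edge, 40 mm above the bench. Ring: inside diameter 40 mm, outside 60 mm, 30 mm high, axis z up, open. A seated pot's lowest point hangs about 10 mm below this point, so its centre is about 40 mm above it.
- ring3 (a point): Ring 3 of the pot holder: centre of its top edge, 40 mm above the bench. Ring: inside diameter 40 mm, outside 60 mm, 30 mm high, axis z up, open. A seated pot's lowest point hangs about 10 mm below this point, so its centre is about 40 mm above it.
- ring4 (a point): Ring 4 of the pot holder: centre of its top edge, 40 mm above the bench. Ring: inside diameter 40 mm, outside 60 mm, 30 mm high, axis z up, open. A seated pot's lowest point hangs about 10 mm below this point, so its centre is about 40 mm above it.
- bottle_red_mid (a point): Centre (67.5 mm above the foot's underside) of the sealed amber varnish bottle with a red cap: 135 mm tall with the cap, round body 56 mm across from 20 to 95 mm up, on a heavy anti-tip metal foot 92 mm across (9 mm thick at the edge, sloping up to the body at 22 mm); closed, 0.25 to 0.46 kg, balance low. +z runs from foot to cap. It starts standing on the drip mat.
- bottle_blue_mid (a point): Centre (67.5 mm above the foot's underside) of the sealed amber varnish bottle with a blue cap: 135 mm tall with the cap, round body 56 mm across from 20 to 95 mm up, on a heavy anti-tip metal foot 92 mm across (9 mm thick at the edge, sloping up to the body at 22 mm); closed, 0.25 to 0.46 kg, balance low. +z runs from foot to cap. It starts standing on the drip mat.
- mat: Fixed black rubber drip mat, 180 (x) x 380 (y) x 6 mm, flat without a rim. Origin: centre of its underside.
- sander_mid (a point): Centre of a loose cork-faced sanding block, 110 x 60 x 38 mm; to be left alone.
- tape_mid (a point): Centre of a loose roll of yellow tape lying flat, 100 mm across, 24 mm high; to be left alone.
- lump_mid (a point): Centre of a loose dark wood offcut, 130 x 50 x 40 mm; to be left alone.
Things that resemble listed ones, but are neither listed nor needed, are in the scene too. What is shaped like the part that bears pot3_mid but purple is not meant.

How it is judged:
By the outcome, as a careful person would: the job done as asked, in the order asked, and still so for the second after the job is handed in, with the robot touching nothing.
Of pot1, pot2, pot3, pot4 only 2 to 4 are there at a start; the rules pass over those that are not, and their reading is None.
At some moment in a run one of bottle_red, bottle_blue may be knocked a few centimetres aside while the robot is not near it.
It also fails if it takes over 210 s, if anything falls off the work surface, if the arm or the gripper's body presses on something with over 40 N, if the wrist force passes 120 N, or if a joint passes its speed limit or range.

ROBOT

A 6-joint arm with a two-finger parallel gripper is mounted at the origin on the work surface. World frame = base frame: x ahead of the robot, y to its left, z up, the work surface at z = 0. Lengths are in mm, angles in rad, forces in N, time in s.
With the tool pointing down it reaches from about 375 to 750 mm from the base axis. Payload 9 kg.
Tool frame: the origin (TCP) lies on the centre line of the jaws, within the pads' length; the fingertips stand manip.tip_reach ahead of it and the grasp point (between the pads) lies 2 mm behind it (manip.tip_reach is the distance from the TCP to the fingertips, in mm); y points along the fingers, x is the direction in which the jaws open and shut, and the axes are right-handed (so a half turn about y gives the same grasp; the last joint's range is limited). The gripper opens to 85 mm and grips with 20 to 120 N. Pads are 22 mm wide; open, the fingers measure 114 mm over their backs; the gripper's body (76 mm by 85 mm) begins 54 mm behind the grasp point. The pads swing forward as they close: fully open they stand 13 mm farther back than shut.
Start: joints at [-1.502, 0.104, 0.097, 1.564, 0, 1.353], TCP at [169.74, -575.52, 248.331] pointing down, gripper open.
Joint ranges: [-2.99, 2.99], [-0.84, 1.86], [-1.1, 1.16], [-1.84, 2.11], [-1.51, 1.56], [-3.14, 3.14]. Speed limits (rad/s): [2.22, 2.22, 2.57, 3.14, 3.14, 3.14].

INTERFACE

Orientations are given as a unit quaternion [w, x, y, z].
In Python, from workcell import manip, cams gives the robot as it stands. The module is installed in compiled form; this text tells all that it offers.
- The arm moves only by the tool arm_command, never from a script. Its argument "deltas" is text: rows parted by semicolons, each of 7 numbers parted by spaces: the opening, from -1 (shut) to 1 (fully open), then the shift along the world's x, y, z in mm, then the turn, a rotation vector about the world's x, y, z in rad. A call has 1 to 8 rows; each row is the pose to reach, as a shift and turn from the pose measured when the call began; what a row does not reach only later rows make up. A row lasts 1/12 s, in which the tool goes at most 41.7 mm and 7.16 degrees, less where a joint would pass 70% of its speed; a pose out of reach is approached as far as the arm can. A call with a gripper value outside its range is refused whole. The fingers move at their own pace and stop on an object; "grip_force" is the grip in N (left out, the last holds). Time passes only in rows, so rows that repeat a pose let the fingers close. It gives the time, the measured TCP pose, the force and the opening at its end, in the units of the state.
- manip.sense(): the state, without advancing time (a new reading comes with each control period).
- cams.read_camera(name): name is "side" or "top"; returns a dict with "frame" (480x640x3 uint8, blue, green, red), "depth" (480x640 float32, mm along the optical axis (not along the pixel's ray), 0 where there is no reading), "mtx" (3x3 intrinsics, pixels), "R" (3x3) and "t" (3): a world point X has camera coordinates R X + t. Camera axes: x right, y down, z forward; pixel columns grow to the right and rows downward; lengths in mm; the calibration is good to about 2 mm. A picture is of the moment at which its call begins.
- manip.close_job(): hands the job in, once; it reports no verdict.
The state is a dict: "clock": time; "joints": joint angles; "joint_velocities": joint speeds; "joint_efforts": joint torques, N m; "eef_pos": TCP position; "eef_rot": TCP orientation; "wrist_force": force on the tool from outside, world axes, zero at the start; "ft_torque": the same for the moment, N m; "finger_gap": finger opening in mm.
Only numpy, scipy, OpenCV 4.12 (cv2) and the standard library are available. Lean on these libraries where they do the work, as an engineer would, in place of code of your own. Each camera call takes 0.05 s, during which the arm holds its last target.

## Working session

There is one attempt and no reset: what is moved stays moved. The work goes in short steps, Python scripts to look and compute and a tool call to move; the robot and the scene stay as the last step left them, time stands still between calls to the robot, and variables do not carry over. Pictures are saved under pics/ and viewed, and the job is handed in when it is done.

Besides the shell and the picture viewer there is one more tool, called after "Emit:" by a JSON object that holds its "name" and its "arguments". arm_command: Moves the arm, as the interface text tells. Its arguments: {"type":"object","properties":{"deltas":{"type":"string"},"grip_force":{"type":"number"}},"required":["deltas"]}

```bash
mkdir -p pics; ls; python3 - <<'E'
from workcell import manip, cams
import cv2
s=manip.sense()
for k,v in s.items(): print(k,v)
print(manip.tip_reach)
for n in ("side","top"):
    c=cams.read_camera(n); cv2.imwrite(f"pics/{n}0.png",c["frame"]); print(n,c["mtx"].tolist(),c["R"].tolist(),c["t"].tolist(),(c["depth"]>0).mean())
E
```

```text
pics
clock 0.0
joints [-1.50167715e+00  1.04698492e-01  9.64867062e-02  1.56390741e+00
  1.16955256e-05  1.35311064e+00]
joint_velocities [-2.01779460e-04 -6.58388973e-05 -1.62382609e-03  1.65860502e-04
  6.06760730e-05  1.56912782e-04]
joint_efforts [-1.80381208e-03 -5.56913316e+01  5.03665316e+01  1.60171761e-02
 -3.77883262e-04  5.05291484e-05]
eef_pos [ 169.73243402 -575.17253711  247.53238415]
eef_rot [ 0.56668038 -0.56596629  0.42371406 -0.4231098 ]
wrist_force [ 0.49161791 -0.03356818  0.12047041]
ft_torque [-0.00799854 -0.04562512 -0.01252843]
finger_gap 85.34184095593479
17.0
side [[520.5263878521482, 0.0, 330.07732847148156], [0.0, 520.5263878521482, 239.1402651900727], [0.0, 0.0, 1.0]] [[-0.9057533147920325, -0.4231680133013235, 0.0232328487675517], [-0.22318728499464588, 0.4296748462413357, -0.8749668349853058], [0.3602754065433328, -0.7976893875601551, -0.4836251362511473]] [480.8053930299387, 163.45846284576055, 1114.2238685316734] 0.9959993489583333
top [[620.5804458868248, 0.0, 317.9049041113549], [0.0, 620.5804458868248, 232.97146275073297], [0.0, 0.0, 1.0]] [[-0.019116311269873634, -0.9997853168558579, -0.007992924550212124], [-0.996904625105093, 0.01966978402388297, -0.07612008959879195], [0.07626096699824632, 0.006513048125561348, -0.9970666201997772]] [53.08661009475498, 545.4946549692612, 1671.6580805652948] 0.9958268229166667
```

View pics/side0.png

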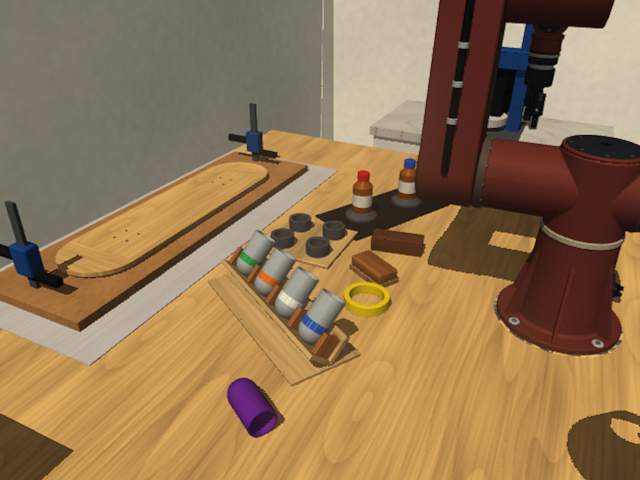

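View pics/top0.png

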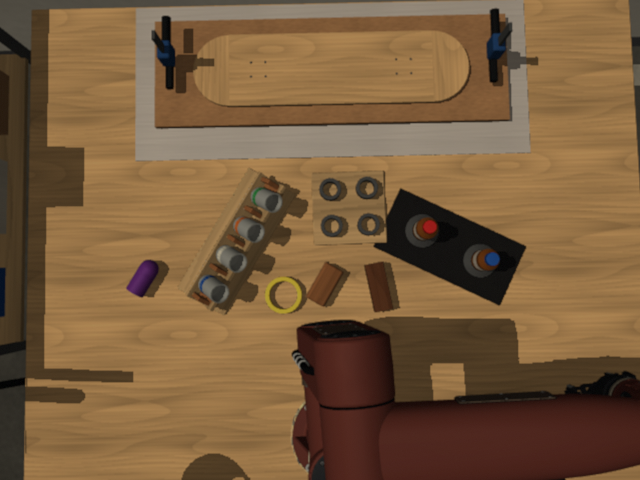

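```bash
cat > h.py <<'E'
from workcell import manip, cams
import cv2, numpy as np
from scipy.spatial.transform import Rotation as Rn
def cam(n): return cams.read_camera(n)
def ray(c,uv,z):
    K,R,t=c["mtx"],np.array(c["R"]),np.array(c["t"])
    d=R.T@np.linalg.solve(K,[uv[0],uv[1],1.]); o=-R.T@t
    return o+d*(z-o[2])/d[2]
def cloud(c):
    K,R,t=c["mtx"],np.array(c["R"]),np.array(c["t"])
    v,u=np.mgrid[:480,:640]; D=c["depth"].astype(float)
    P=np.stack([(u-K[0,2])/K[0,0]*D,(v-K[1,2])/K[1,1]*D,D],-1)
    P=(P-t)@R; P[D==0]=np.nan
    return P
def proj(c,X):
    p=np.array(c["R"])@np.array(X,float)+c["t"]; q=c["mtx"]@p; return q[:2]/q[2]
def crop(c,x0,y0,x1,y1,s,name,grid=20):
    im=cv2.resize(c["frame"][y0:y1,x0:x1],None,fx=s,fy=s,interpolation=cv2.INTER_CUBIC)
    cv2.imwrite("pics/"+name,im)
E
python3 - <<'E'
from h import *
c=cam("top"); crop(c,170,160,530,315,2.2,"t1.png"); 
s=cam("side"); crop(s,200,150,460,400,3,"s1.png")
P=cloud(c); hsv=cv2.cvtColor(c["frame"],cv2.COLOR_BGR2HSV)
# caps
for nm,m in (("red",((hsv[...,0]<5)|(hsv[...,0]>175))&(hsv[...,1]>200)&(hsv[...,2]>120)),("blue",(hsv[...,0]>100)&(hsv[...,0]<125)&(hsv[...,1]>150)&(hsv[...,2]>120))):
    m=m.copy(); m[:200]=0; m[300:]=0; m[:,:380]=0
    v,u=np.nonzero(m); print(nm,len(u),u.mean(),v.mean(),np.nanmedian(P[m],0),ray(c,(u.mean(),v.mean()),141))
# mat by dark
g=c["frame"].max(2); m=(g<40).astype(np.uint8); m[:170]=0;m[310:]=0;m[:,:370]=0;m[:,530:]=0
cn=max(cv2.findContours(m,0,2)[0],key=cv2.contourArea); r=cv2.minAreaRect(cn); b=cv2.boxPoints(r)
B=np.array([ray(c,p,6) for p in b]); print("mat",B.round(1).tolist(), np.linalg.norm(np.diff(B,axis=0),axis=1),B.mean(0))
# rings
hm=np.nan_to_num(P[...,2]); m=((hm>32)&(hm<50)).astype(np.uint8); 
sub=m.copy(); sub[:165]=0; sub[250:]=0; sub[:,:308]=0; sub[:,390:]=0
n,l,st,ce=cv2.connectedComponentsWithStats(sub)
for i in range(1,n):
    if st[i,4]>50: 
        q=max(cv2.findContours((l==i).astype(np.uint8),0,2)[0],key=cv2.contourArea); e=cv2.minEnclosingCircle(q)
        print(st[i],e,ray(c,e[0],40),np.nanmean(P[l==i],0))
m=((np.nan_to_num(P[...,2])>5)&(np.nan_to_num(P[...,2])<15)).astype(np.uint8)
print("bench z",np.nanmedian(P[330:400,100:200,2]), "holder z",np.nanmedian(P[200:215,345:355,2]))
S=cloud(s); print("bench z side",np.nanmedian(S[400:450,100:200,2]))
E
```

```text
red 122 429.37704918032784 226.41803278688525 [ 548.97474266 -240.5762508   141.54327931] [ 548.31540538 -240.82287159  141.        ]
blue 0 nan nan [nan nan nan] [nan nan nan]
mat [[509.5, -108.3, 6.0], [667.8, -186.9, 6.0], [498.7, -526.3, 6.0], [342.9, -446.1, 6.0]] [176.77520353 379.15317788 175.24330698] [ 504.73325261 -316.91624718    6.        ]
[319 177  22  23 217] ((329.32257080078125, 188.0483856201172), 11.053203582763672) [666.49721509   9.06963542  40.        ] [666.52066582   9.03251947  40.04503104]
[355 176  23  22 220] ((366.05999755859375, 186.64999389648438), 11.14218521118164) [668.29659464 -90.55751345  40.        ] [668.44561493 -91.18568163  39.75748727]
[357 213  22  22 210] ((367.69708251953125, 223.142333984375), 11.104559898376465) [568.91434439 -92.48649487  40.        ] [569.05444585 -92.5175903   39.91000918]
[320 214  22  22 211] ((330.8023376464844, 224.6627960205078), 11.014423370361328) [566.77069958   7.12165418  40.        ] [566.96705117   7.58500037  40.32987848]
bench z 0.4500883047251466 holder z 10.708473807705037
bench z side -0.33142316600620403<stdin>:8: RuntimeWarning: Mean of empty slice.
  ret = ret.dtype.type(ret / rcount)
  return np.nanmean(a, axis, out=out, keepdims=keepdims)
```

```bash
python3 - <<'E'
from h import *
c=cam("top"); crop(c,170,160,300,320,3.7,"t2.png")
E
```

```text
(no output)
```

View pics/t1.png

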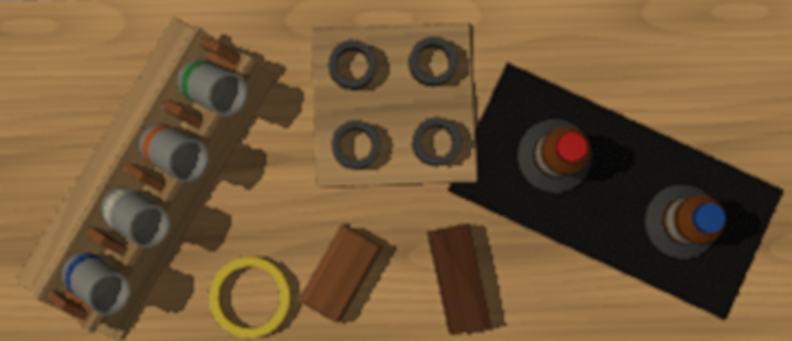

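View pics/s1.png

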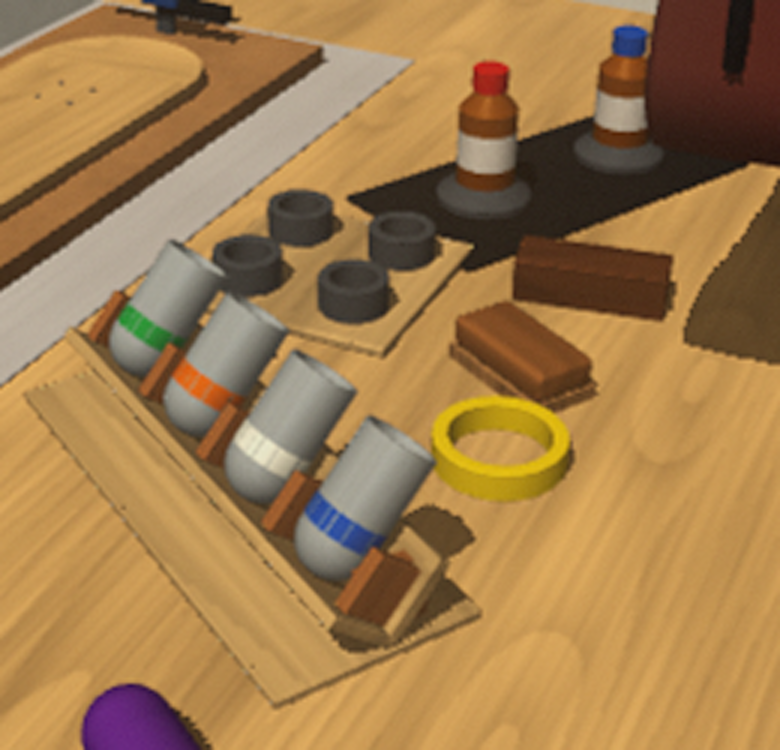

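View pics/t2.png

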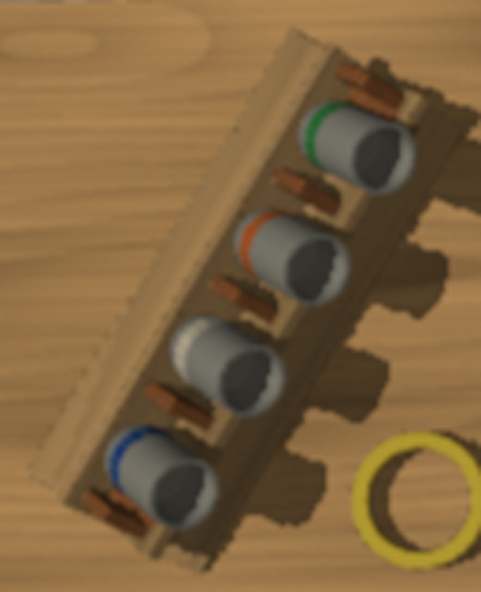

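```bash
cat > pots.py <<'E'
from h import *
from scipy.optimize import least_squares
def potpts(c,box):
    P=cloud(c); hsv=cv2.cvtColor(c["frame"],cv2.COLOR_BGR2HSV)
    m=(hsv[...,1]<60)&(P[...,2]>20)
    b=np.zeros_like(m); b[box[1]:box[3],box[0]:box[2]]=1; m&=b
    n,l,st,ce=cv2.connectedComponentsWithStats(m.astype(np.uint8))
    return P,m
E
python3 - <<'E'
from pots import *
T=cam("top");S=cam("side")
PT,mT=potpts(T,(185,180,300,310)); PS,mS=potpts(S,(225,225,350,350))
hT=cv2.cvtColor(T["frame"],cv2.COLOR_BGR2HSV);hS=cv2.cvtColor(S["frame"],cv2.COLOR_BGR2HSV)
A=np.vstack([PT[mT],PS[mS]]); print(len(PT[mT]),len(PS[mS]))
# rack direction from colour bands in side view
bands={"green":(45,85,120),"orange":(3,14,200),"blue":(105,125,150)}
for n,(a,b,s) in bands.items():
    for nm,h,P,bx in (("side",hS,PS,(225,225,350,350)),("top",hT,PT,(185,180,300,310))):
        m=(h[...,0]>=a)&(h[...,0]<=b)&(h[...,1]>s)&(P[...,2]>20); k=np.zeros_like(m);k[bx[1]:bx[3],bx[0]:bx[2]]=1;m&=k
        v,u=np.nonzero(m); print(n,nm,len(u),u.mean() if len(u) else 0,v.mean() if len(u) else 0,np.nanmedian(P[m],0))
for psi in (0,):
    f=np.array([-.51,-.86,0]);f/=np.linalg.norm(f); r=np.array([-f[1],f[0],0])
    s=A@r; print(np.histogram(s,bins=np.arange(s.min(),s.max()+10,10)))
E
```

```text
1975 4690
green side 113 247.99115044247787 259.2300884955752 [632.19392007 209.79851346  78.28848144]
green top 22 254.8181818181818 194.5909090909091 [647.39247162 208.24599313  86.10193596]
orange side 111 267.036036036036 278.3063063063063 [555.96813753 256.59490518  78.80572045]
orange top 4 238.0 222.0 [573.1217355  253.98567556  85.86812448]
blue side 106 312.6132075471698 324.87735849056605 [401.90926072 351.53806132  78.99235208]
blue top 12 204.08333333333334 279.75 [425.5185125  343.41709026  86.20642715]
(array([412, 395, 314, 253, 168,  97,   4,   3,   2, 431, 421, 335, 259,
       178,  91,   3,   1,   2, 347, 303, 242, 192, 130,  72,   1,   1,
         1, 320, 285, 250, 243, 177, 110,  43,  59,  61,  46,  28,  98,
        71,  34,  27,  45,  69,  26,  11,   3,   1]), array([151.40470199, 161.40470199, 171.40470199, 181.40470199,
       191.40470199, 201.40470199, 211.40470199, 221.40470199,
       231.40470199, 241.40470199, 251.40470199, 261.40470199,
       271.40470199, 281.40470199, 291.40470199, 301.40470199,
       311.40470199, 321.40470199, 331.40470199, 341.40470199,
       351.40470199, 361.40470199, 371.40470199, 381.40470199,
       391.40470199, 401.40470199, 411.40470199, 421.40470199,
       431.40470199, 441.40470199, 451.40470199, 461.40470199,
       471.40470199, 481.40470199, 491.40470199, 501.40470199,
       511.40470199, 521.40470199, 531.40470199, 541.40470199,
       551.40470199, 561.40470199, 571.40470199, 581.40470199,
       591.40470199, 601.40470199, 611.40470199, 621.40470199,
       631.40470199]))
```

```bash
python3 - <<'E'
from pots import *
T=cam("top");S=cam("side")
PT,mT=potpts(T,(185,180,300,310)); PS,mS=potpts(S,(225,225,350,350))
f=np.array([-.524,-.852,0]);f/=np.linalg.norm(f); r=np.array([f[1],-f[0],0]) # toward blue
a0=np.sin(np.radians(40))*f+[0,0,np.cos(np.radians(40))]
G=np.array([632.2,209.8,78.3])
for i in range(4):
    ctr=G+90*i*r
    out=[]
    for A in (np.vstack([PT[mT],PS[mS]]),PT[mT],PS[mS]):
        A=A[np.abs((A-ctr)@r)<32]
        e=np.cross(a0,r); x=A@r; y=A@e; h=A@a0
        h0=ctr@a0
        # wall points only: exclude inside of mouth, foot
        for it in range(3):
            def res(p): return np.hypot(x[k]-p[0],y[k]-p[1])-26
            if it==0: k=np.ones(len(x),bool); p=[ctr@r, ctr@e]
            else:
                k=np.abs(np.hypot(x-p[0],y-p[1])-26)<3
                k&=(h>np.percentile(h,30))
            p=least_squares(res,p,loss="soft_l1").x
        kk=np.abs(np.hypot(x-p[0],y-p[1])-26)<3
        top=np.percentile(h[kk],98.5)
        mid=p[0]*r+p[1]*e+(top-50)*a0
        out.append(mid)
    print(i,[o.round(1).tolist() for o in out])
E
```

```text
0 [[634.8, 184.2, 76.2], [639.7, 182.3, 81.0], [634.5, 184.1, 75.5]]
1 [[557.3, 231.5, 76.2], [561.9, 229.1, 81.3], [557.0, 231.7, 75.4]]
2 [[481.1, 278.5, 76.1], [485.8, 275.8, 80.6], [480.9, 278.7, 75.4]]
3 [[403.7, 325.7, 76.1], [408.8, 322.2, 81.5], [403.5, 325.7, 75.7]]
```

```bash
python3 - <<'E'
from pots import *
T=cam("top");S=cam("side")
f=np.array([-.524,-.852,0]);f/=np.linalg.norm(f); r=np.array([f[1],-f[0],0])
a=np.sin(np.radians(40))*f+[0,0,np.cos(np.radians(40))]; e=np.cross(a,r)
mids=[np.array(m) for m in ([634.8,184.2,76.2],[557.3,231.5,76.2],[481.1,278.5,76.1],[403.7,325.7,76.1])]
for c,box,nm in ((T,(170,160,300,320),"ot.png"),(S,(210,210,360,370),"os.png")):
    s=4; im=cv2.resize(c["frame"][box[1]:box[3],box[0]:box[2]],None,fx=s,fy=s,interpolation=2)
    for m in mids:
        for h in (50,0,-24):
            pts=[]
            for t in np.linspace(0,2*np.pi,60):
                q=proj(c,m+h*a+26*np.cos(t)*r+26*np.sin(t)*e); pts.append(((q+.5-box[:2])*s-.5))
            cv2.polylines(im,[np.int32(pts)],True,(255,0,255),1)
    cv2.imwrite("pics/"+nm,im)
R0=Rn.from_quat(manip.sense()["eef_rot"],scalar_first=True).as_matrix(); print(R0.round(3))
E
```

```text
[[ 0.283  0.     0.959]
 [-0.959 -0.     0.283]
 [ 0.    -1.    -0.   ]]
```

View pics/ot.png

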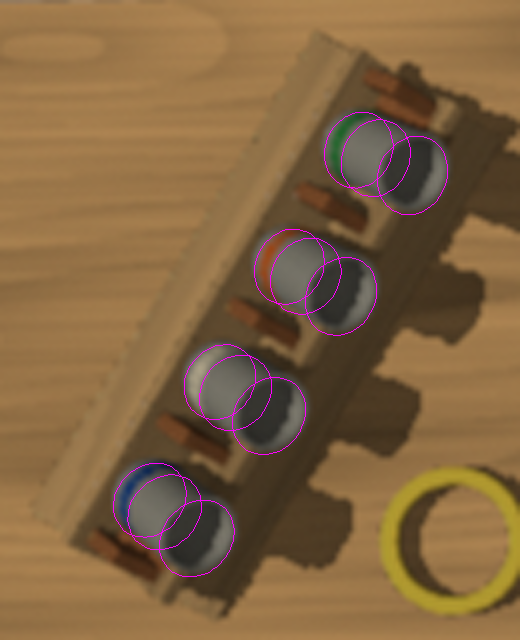

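View pics/os.png

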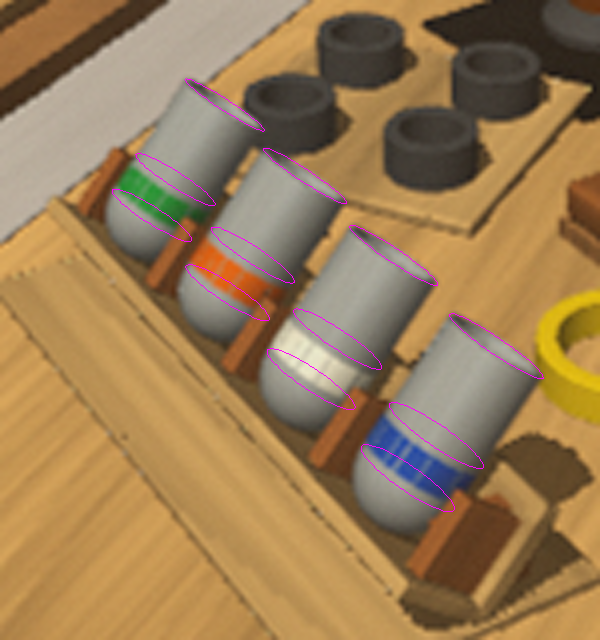

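```bash
cat > plan.py <<'E'
from h import *
f=np.array([-.524,-.852,0]);f/=np.linalg.norm(f); r=np.array([f[1],-f[0],0])
a=np.sin(np.radians(40))*f+[0,0,np.cos(np.radians(40))]
Z=np.array([0,0,1.])
mids=[np.array(m) for m in ([635.5,184,77],[558,231.2,77],[482,278.2,77],[404.5,325.2,77])]
def rot(y,x):
    y=np.array(y,float);y/=np.linalg.norm(y); x=np.array(x,float); x=x-y*(x@y); x/=np.linalg.norm(x)
    return np.stack([x,y,np.cross(x,y)],1)
def plan(p,R):
    s=manip.sense(); R0=Rn.from_quat(s["eef_rot"],scalar_first=True).as_matrix()
    w=Rn.from_matrix(R@R0.T).as_rotvec()
    print("t%.2f"%s["clock"],"shift",(np.array(p)-s["eef_pos"]).round(1),"turn",w.round(3),"deg",np.degrees(np.linalg.norm(w)).round(1))
def st():
    s=manip.sense(); R0=Rn.from_quat(s["eef_rot"],scalar_first=True).as_matrix()
    print("pos",s["eef_pos"].round(1),"y",R0[:,1].round(3),"x",R0[:,0].round(3),"F",s["wrist_force"].round(1),"gap",s["finger_gap"].round(1),"q",s["joints"].round(2))
E
python3 -c "
from plan import *
plan([560,60,300],rot(-Z,-r))
plan(mids[0]+108*a,rot(-a,-r))
"
```

```text
t0.55 shift [390.3 635.5  51.7] turn [0.    0.    0.733] deg 42.0
t0.55 shift [429.4 700.4 -88.6] turn [ 0.434 -0.567  0.702] deg 57.4
```

Emit:
{"name": "arm_command", "arguments": {"deltas": "0.55 30 50 50 0 0 0.1;0.55 60 100 60 0 0 0.2;0.55 90 145 60 0 0 0.3;0.55 115 190 60 0 0 0.4;0.55 140 230 60 0 0 0.5;0.55 165 270 60 0 0 0.6;0.55 190 310 60 0 0 0.7;0.55 210 345 60 0 0 0.73", "grip_force": 50}}

```text
clock: 1.22
eef_pos: [336.7, -301.0, 307.4]
eef_rot: [-0.68, 0.681, -0.191, 0.192]
wrist_force: [0.5, 0.0, 0.5]
finger_gap: 66.5
```

```bash
python3 -c "
from plan import *
st();plan([560,60,300],rot(-Z,-r))
plan(mids[0]+108*a,rot(-a,-r))
"
```

```text
Traceback (most recent call last):
  File "plan.py", line 15, in st
    print("pos",s["eef_pos"].round(1),"y",R0[:,1].round(3),"x",R0[:,0].round(3),"F",s["wrist_force"].round(1),"gap",s["finger_gap"].round(1),"q",s["joints"].round(2))
                                                                                                                    ^^^^^^^^^^^^^^^^^^^^^
AttributeError: 'float' object has no attribute 'round'
```

```bash
sed -i 's/s\["finger_gap"\].round(1)/round(s["finger_gap"],1)/' plan.py; python3 -c "
from plan import *
st();plan([560,60,300],rot(-Z,-r))
plan(mids[0]+108*a,rot(-a,-r))
"
```

```text
pos [ 336.7 -301.   307.4] y [ 0.001 -0.001 -1.   ] x [ 0.853 -0.522  0.001] F [0.5 0.  0.5] gap 66.5 q [-1.02 -0.33 -0.19  1.7   0.    1.1 ]
t1.22 shift [223.3 361.   -7.4] turn [ 0.001  0.001 -0.003] deg 0.2
t1.22 shift [ 262.4  425.9 -147.7] turn [ 0.596 -0.364 -0.002] deg 40.0
```

Emit:
{"name": "arm_command", "arguments": {"deltas": "0.55 22 36 0 0 0 0;0.55 44 72 0 0.06 -0.037 0;0.55 66 108 0 0.12 -0.07 0;0.55 88 144 0 0.18 -0.11 0;0.55 110 180 0 0.24 -0.147 0;0.55 132 216 0 0.3 -0.18 0;0.55 154 250 0 0.36 -0.22 0;0.55 176 286 0 0.42 -0.257 0"}}

```text
clock: 1.88
eef_pos: [511.4, -16.9, 307.9]
eef_rot: [0.827, -0.493, 0.138, -0.233]
wrist_force: [0.7, 0.5, -0.9]
finger_gap: 66.3
```

```bash
python3 -c "
from plan import *
st()
plan(mids[0]+108*a,rot(-a,-r))
"
```

```text
pos [511.4 -16.9 307.9] y [ 0.249  0.405 -0.88 ] x [ 0.853 -0.522  0.001] F [ 0.7  0.5 -0.9] gap 66.3 q [-0.58 -0.31 -0.25  1.65  0.5   1.54]
t1.88 shift [  87.7  141.8 -148.1] turn [ 0.173 -0.105 -0.002] deg 11.6
```

Emit:
{"name": "arm_command", "arguments": {"deltas": "0.55 17 28 -20 0.06 -0.04 0;0.55 35 56 -50 0.12 -0.08 0;0.55 52 85 -80 0.173 -0.105 0;0.55 70 113 -115 0.173 -0.105 0;0.55 88 142 -148 0.173 -0.105 0;0.55 88 142 -148 0.173 -0.105 0;0.55 88 142 -148 0.173 -0.105 0"}}

```text
clock: 2.47
eef_pos: [597.6, 128.1, 155.7]
eef_rot: [0.873, -0.407, 0.116, -0.243]
wrist_force: [-0.6, 0.8, -0.3]
finger_gap: 66.1
```

```bash
python3 -c "
from plan import *
st()
plan(mids[0]+28*a,rot(-a,-r))
s=cam('side'); crop(s,160,120,420,320,3,'a1.png')
"
```

```text
pos [597.6 128.1 155.7] y [ 0.33   0.55  -0.767] x [ 0.854 -0.52  -0.005] F [-0.6  0.8 -0.3] gap 66.1 q [-0.32 -0.24 -0.52  1.1   0.68  1.86]
t2.47 shift [ 28.4  40.6 -57.2] turn [-0.001 -0.005 -0.005] deg 0.4
```

View pics/a1.png

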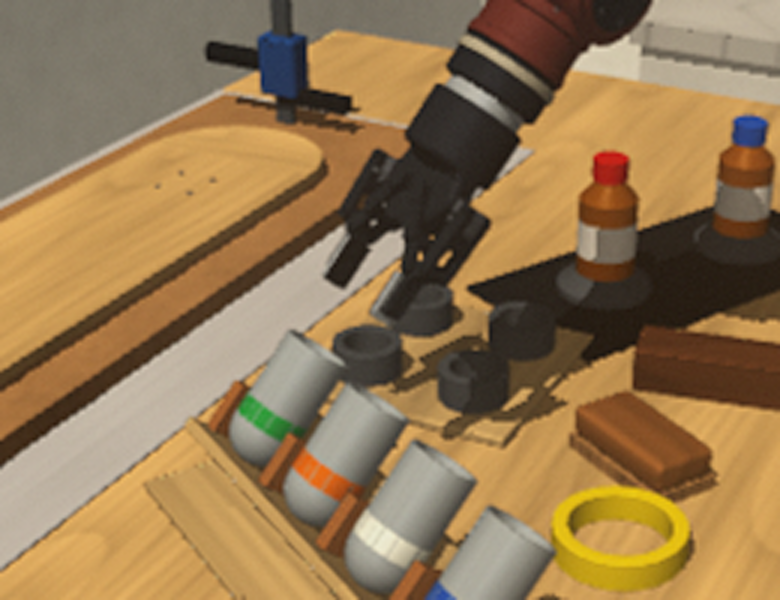

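Emit:
{"name": "arm_command", "arguments": {"deltas": "0.55 4 2 -6 0 0 -0.005;0.55 10 12 -20 0 -0.005 -0.005;0.55 16 21 -33 0 -0.005 -0.005;0.55 22 31 -45 0 -0.005 -0.005;0.55 28.4 40.6 -57.2 0 -0.005 -0.005;0.55 28.4 40.6 -57.2 0 -0.005 -0.005;0.55 28.4 40.6 -57.2 0 -0.005 -0.005"}}

```text
clock: 3.1
eef_pos: [626.7, 166.7, 101.2]
eef_rot: [0.872, -0.406, 0.114, -0.247]
wrist_force: [0.7, 0.6, 0.6]
finger_gap: 66.3
```

```bash
python3 -c "
from plan import *
st()
plan(mids[0]+28*a,rot(-a,-r))
s=cam('side'); crop(s,200,180,360,300,4.5,'a2.png')
s=cam('top'); crop(s,200,150,330,250,5,'a3.png')
"
```

```text
pos [626.7 166.7 101.2] y [ 0.339  0.547 -0.765] x [ 0.851 -0.524  0.002] F [0.7 0.6 0.6] gap 66.3 q [-0.23 -0.14 -0.54  0.9   0.66  1.98]
t3.10 shift [-0.6  1.9 -2.7] turn [-0.     0.002  0.001] deg 0.1
```

View pics/a2.png

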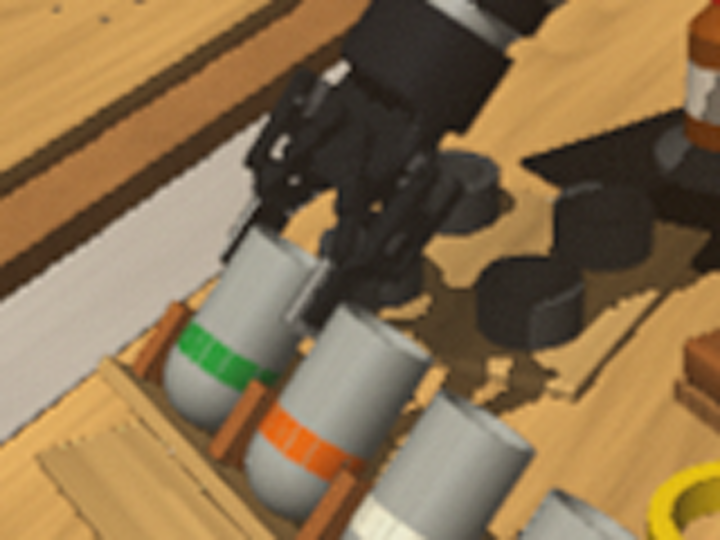

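View pics/a3.png

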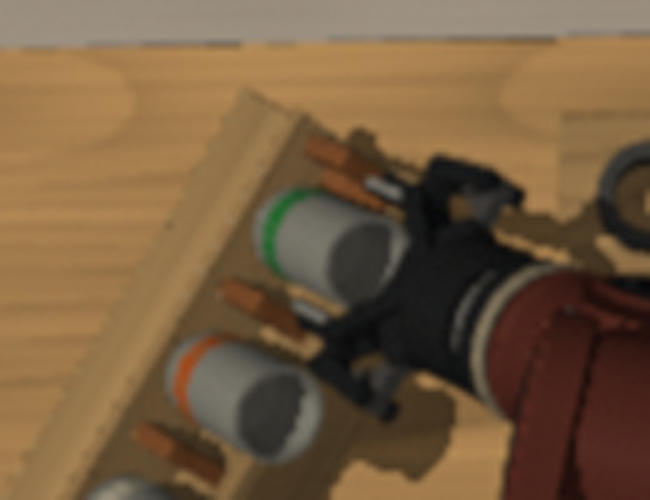

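Emit:
{"name": "arm_command", "arguments": {"deltas": "-0.2 0 2 -2 0 0 0;-0.2 0 2 -2 0 0 0;-0.3 0 2 -2 0 0 0;-0.3 0 2 -2 0 0 0;-0.3 0 2 -2 0 0 0;-0.3 0 2 -2 0 0 0;-0.3 0 2 -2 0 0 0;-0.3 0 2 -2 0 0 0", "grip_force": 60}}

```text
clock: 3.87
eef_pos: [628.2, 167.2, 102.1]
eef_rot: [0.872, -0.406, 0.113, -0.249]
wrist_force: [-5.0, -6.2, 8.0]
finger_gap: 53.1
```

```bash
python3 -c "
from plan import *
st()
"
```

```text
pos [628.2 167.2 102.1] y [ 0.343  0.546 -0.764] x [ 0.85  -0.526  0.006] F [-5.  -6.2  8. ] gap 53.1 q [-0.23 -0.14 -0.54  0.9   0.66  1.99]
```

Emit:
{"name": "arm_command", "arguments": {"deltas": "-0.3 0 0 20 0 0 0;-0.3 0 0 45 0 0 0;-0.3 0 0 75 0 0 0;-0.3 0 0 105 0 0 0;-0.3 0 0 130 0 0 0;-0.3 0 0 130 0 0 0"}}

```text
clock: 4.37
eef_pos: [630.4, 166.3, 239.4]
eef_rot: [0.872, -0.406, 0.109, -0.251]
wrist_force: [1.6, 0.1, -1.6]
finger_gap: 52.6
```

```bash
python3 -c "
from plan import *
st()
s=cam('side'); crop(s,200,130,360,300,4,'a4.png')
plan([667,9,220],rot(-Z,-r))
"
```

```text
pos [630.4 166.3 239.4] y [ 0.35   0.545 -0.762] x [ 0.85  -0.527  0.014] F [ 1.6  0.1 -1.6] gap 52.6 q [-0.23 -0.23 -0.37  1.15  0.66  1.99]
t4.42 shift [  37.3 -157.4  -16.2] turn [-0.592  0.378 -0.001] deg 40.3
```

View pics/a4.png

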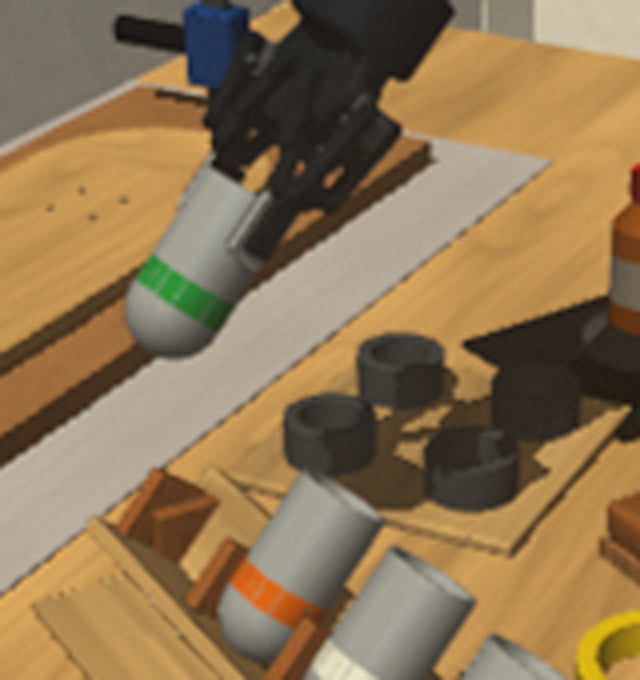

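Emit:
{"name": "arm_command", "arguments": {"deltas": "-0.3 6 -26 0 -0.1 0.063 0;-0.3 12 -52 0 -0.2 0.126 0;-0.3 18 -78 0 -0.3 0.19 0;-0.3 25 -104 -5 -0.4 0.25 0;-0.3 31 -130 -10 -0.5 0.32 0;-0.3 37 -157 -16 -0.592 0.378 0;-0.3 37 -157 -16 -0.592 0.378 0;-0.3 37 -157 -16 -0.592 0.378 0"}}

```text
clock: 5.08
eef_pos: [666.4, 9.3, 216.6]
eef_rot: [0.681, -0.68, 0.194, -0.191]
wrist_force: [-0.4, -0.7, -2.7]
finger_gap: 52.4
```

```bash
cat > held.py <<'E'
from plan import *
import sys
def held(zlo,zhi,xy,rad=45,top=None):
    """fit cylinder axis to pot points from side+top: lean and axis"""
    from scipy.optimize import least_squares
    for n in ("side","top"):
        c=cam(n); P=cloud(c); hsv=cv2.cvtColor(c["frame"],cv2.COLOR_BGR2HSV)
        m=(P[...,2]>zlo)&(P[...,2]<zhi)&(np.hypot(P[...,0]-xy[0],P[...,1]-xy[1])<rad)&(hsv[...,2]>70)
        A=P[m]; 
        if len(A)<80: print(n,len(A)); continue
        zc=A[:,2].mean()
        def res(p):
            d=np.array([p[2],p[3],1.]);d/=np.linalg.norm(d); v=A-[p[0],p[1],zc]; return np.linalg.norm(v-np.outer(v@d,d),axis=1)-26
        s=least_squares(res,[xy[0],xy[1],0,0],loss="soft_l1"); p=s.x
        print(n,len(A),"axis at z%.0f"%zc,p[:2].round(1),"lean deg x,y",np.degrees(np.arctan(p[2:])).round(1),"rms",np.sqrt(np.mean(s.fun**2)).round(2),"zmax",A[:,2].max().round(1))
E
python3 -c "
from held import *
st()
p=manip.sense()['eef_pos']
held(p[2]-52,p[2]+16,p[:2]+0)
s=cam('side'); crop(s,200,130,400,300,4,'a5.png')
"
```

```text
pos [666.4   9.3 216.6] y [-0.005  0.002 -1.   ] x [ 0.852 -0.524 -0.005] F [-0.4 -0.7 -2.7] gap 52.4 q [-0.18  0.31  0.28  1.54  0.    1.94]
side 514 axis at z200 [660.8   8.3] lean deg x,y [-0.8  1.2] rms 2.65 zmax 232.6
top 0
```

View pics/a5.png

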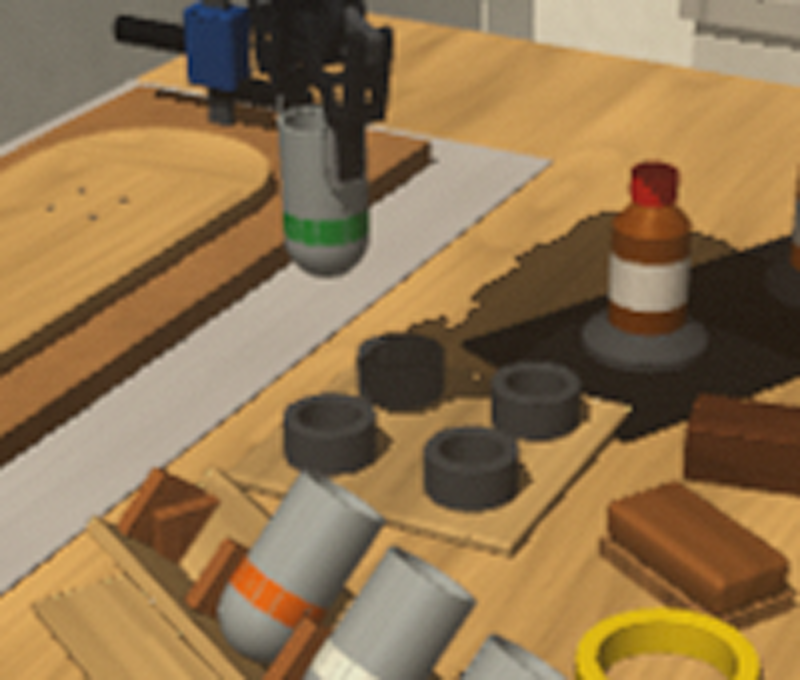

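```bash
python3 -c "
from held import *
p=manip.sense()['eef_pos']
held(p[2]-54,p[2]-19,p[:2]+0)
held(p[2]-54,p[2]-19,p[:2]+0,31)
c=cam('side')
P=cloud(c); m=(np.hypot(P[...,0]-p[0],P[...,1]-p[1])<45)&(P[...,2]>100)&(P[...,2]<p[2]+40)
hsv=cv2.cvtColor(c['frame'],cv2.COLOR_BGR2HSV)
v,u=np.nonzero(m&(hsv[...,2]>70)); print('lowest vis z',P[m][:,2].min())
for row in range(v.min(),v.max(),3): print(row,u[v==row].min() if (v==row).any() else 0,u[v==row].max()if (v==row).any() else 0)
for h in (19,-25): print([proj(c,[p[0],p[1],p[2]-31+h])])
"
```

```text
side 253 axis at z184 [661.8   8.5] lean deg x,y [ 1.4 -0.3] rms 1.91 zmax 201.4
top 0
side 240 axis at z184 [662.2   8.4] lean deg x,y [ 0.9 -1.1] rms 1.73 zmax 201.3
top 0
lowest vis z 142.3692600591422
151 277 277
154 270 278
157 270 280
160 270 281
163 270 291
166 270 291
169 270 291
172 270 291
175 271 291
178 271 289
181 271 292
184 271 292
187 271 292
190 272 292
193 273 290
196 275 288
[array([279.12331127, 170.87239621])]
[array([279.55914515, 187.83641751])]
```

```bash
python3 -c "
from held import *
c=cam('side');P=cloud(c);hsv=cv2.cvtColor(c['frame'],cv2.COLOR_BGR2HSV)
for r0 in ((666.5,9.1),(668.3,-90.6),(568.9,-92.5),(566.8,7.1)):
    # ring top edge: inner & outer circle pts
    m=(np.abs(P[...,2]-40)<3)&(np.hypot(P[...,0]-r0[0],P[...,1]-r0[1])<36)
    A=P[m]; g=cv2.minEnclosingCircle(A[:,:2].astype(np.float32))
    # outline silhouettes at top rim: predicted px of center
    print(len(A),A.mean(0).round(1),g, 'z',np.median(A[:,2]).round(1))
"
```

```text
124 [661.5  12.   39.1] ((660.2138671875, 10.620471000671387), 31.7103214263916) z 39.1
101 [662.3 -88.2  39.2] ((661.9605102539062, -90.90076446533203), 32.513668060302734) z 39.1
118 [563.5 -90.9  39.2] ((563.0012817382812, -91.99412536621094), 30.774560928344727) z 39.0
144 [561.2   9.5  39.2] ((561.6791381835938, 8.1301908493042), 31.18471908569336) z 39.2
```

Emit:
{"name": "arm_command", "arguments": {"deltas": "-0.3 -0.8 2.5 -25 0 0 0;-0.3 -0.8 2.5 -50 0 0 0;-0.3 -0.8 2.5 -75 0.002 0.005 0;-0.3 -0.8 2.5 -90 0.002 0.005 0;-0.3 -0.8 2.5 -94 0.002 0.005 0;-0.3 -0.8 2.5 -94 0.002 0.005 0;-0.3 -0.8 2.5 -94 0.002 0.005 0"}}

```text
clock: 6.12
eef_pos: [666.1, 12.0, 128.2]
eef_rot: [0.681, -0.68, 0.193, -0.191]
wrist_force: [0.6, 0.6, -1.1]
finger_gap: 52.5
```

```bash
python3 -c "
from held import *
st()
p=manip.sense()['eef_pos']
held(p[2]-54,p[2]-19,p[:2]+0,33)
c=cam('side'); crop(c,230,170,350,260,6,'a6.png')
"
```

```text
pos [666.1  12.  128.2] y [-0.003  0.002 -1.   ] x [ 0.852 -0.523 -0.003] F [ 0.6  0.6 -1.1] gap 52.5 q [-0.18  0.32  0.12  1.38  0.    1.94]
side 229 axis at z92 [661.3  10.5] lean deg x,y [ 1.  -1.1] rms 1.87 zmax 109.1
top 0
```

View pics/a6.png

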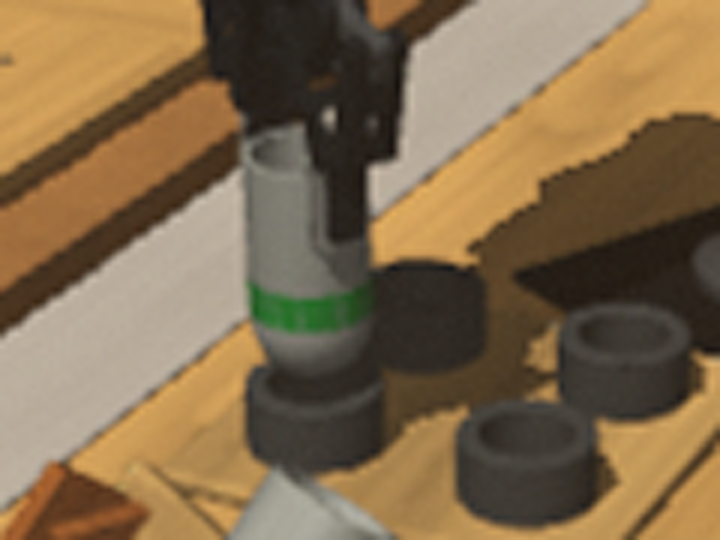

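Emit:
{"name": "arm_command", "arguments": {"deltas": "-0.3 -0.5 -0.2 -6 0.002 0.003 0;-0.3 -0.5 -0.2 -10 0.002 0.003 0;-0.3 -0.5 -0.2 -13 0.002 0.003 0;-0.3 -0.5 -0.2 -14 0.002 0.003 0;-0.3 -0.5 -0.2 -14 0.002 0.003 0"}}

```text
clock: 6.68
eef_pos: [666.2, 11.6, 114.7]
eef_rot: [0.681, -0.68, 0.194, -0.19]
wrist_force: [-0.6, -1.0, -1.6]
finger_gap: 52.8
```

```bash
python3 -c "
from held import *
st()
"
```

```text
pos [666.2  11.6 114.7] y [-0.004  0.004 -1.   ] x [ 0.852 -0.523 -0.005] F [-0.6 -1.  -1.6] gap 52.8 q [-0.18  0.33  0.11  1.36  0.    1.94]
```

Emit:
{"name": "arm_command", "arguments": {"deltas": "-0.3 -0.5 0 -1.5 0.004 0.004 0;-0.3 -0.5 0 -2.5 0.004 0.004 0;-0.3 -0.5 0 -2.5 0.004 0.004 0"}}

```text
clock: 6.93
eef_pos: [666.7, 11.0, 113.4]
eef_rot: [0.682, -0.679, 0.195, -0.19]
wrist_force: [2.0, -2.6, 3.7]
finger_gap: 52.8
```

Emit:
{"name": "arm_command", "arguments": {"deltas": "-0.3 0 0 -1.5 0 0 0;-0.3 0 0 -1.5 0 0 0"}}

```text
clock: 7.1
eef_pos: [667.3, 10.5, 112.6]
eef_rot: [0.682, -0.679, 0.194, -0.19]
wrist_force: [1.5, -2.2, 3.3]
finger_gap: 52.7
```

Emit:
{"name": "arm_command", "arguments": {"deltas": "-0.3 1.2 -1.2 -1 0 0 0;-0.3 1.2 -1.2 -1.5 0 0 0;-0.3 1.2 -1.2 -1.5 0 0 0"}}

```text
clock: 7.35
eef_pos: [668.1, 9.8, 112.0]
eef_rot: [0.682, -0.679, 0.195, -0.19]
wrist_force: [-5.7, 1.6, 10.4]
finger_gap: 52.6
```

```bash
python3 -c "
from held import *
st()
p=manip.sense()['eef_pos']
held(p[2]-54,p[2]-19,p[:2]+0,33)
c=cam('side'); crop(c,230,170,350,260,6,'a7.png')
"
```

```text
pos [668.1   9.8 112. ] y [-0.005  0.007 -1.   ] x [ 0.852 -0.523 -0.008] F [-5.7  1.6 10.4] gap 52.6 q [-0.18  0.34  0.11  1.35  0.01  1.94]
side 220 axis at z75 [663.2   8.5] lean deg x,y [ 2.7 -1.3] rms 1.8 zmax 92.9
top 0
```

View pics/a7.png

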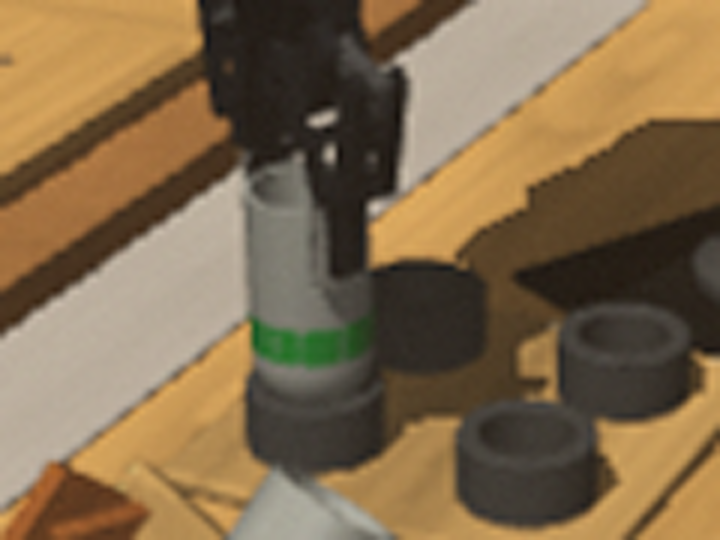

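Emit:
{"name": "arm_command", "arguments": {"deltas": "-0.3 -0.7 0.3 0 -0.007 -0.005 0;-0.3 -0.7 0.3 0 -0.007 -0.005 0;-0.3 -0.7 0.3 0 -0.007 -0.005 0"}}

```text
clock: 7.75
eef_pos: [667.3, 10.2, 112.2]
eef_rot: [0.681, -0.68, 0.192, -0.192]
wrist_force: [-0.0, -1.4, 5.0]
finger_gap: 52.7
```

```bash
python3 -c "
from held import *
st()
"
```

```text
pos [667.3  10.2 112.2] y [ 0.  0. -1.] x [ 0.852 -0.523  0.   ] F [-0.  -1.4  5. ] gap 52.7 q [-0.18  0.33  0.1   1.35  0.    1.94]
```

Emit:
{"name": "arm_command", "arguments": {"deltas": "-0.1 0 0 0 0 0 0;0.2 0 0 0 0 0 0;0.3 0 0 0 0 0 0;0.4 0 0 0 0 0 0;0.5 0 0 0 0 0 0;0.5 0 0 0 0 0 0"}}

```text
clock: 8.25
eef_pos: [667.1, 10.3, 111.7]
eef_rot: [0.681, -0.68, 0.192, -0.192]
wrist_force: [0.2, -0.1, 0.3]
finger_gap: 64.4
```

Emit:
{"name": "arm_command", "arguments": {"deltas": "0.5 0 0 5 0 0 0;0.5 0 0 15 0 0 0;0.5 0 0 40 0 0 0;0.5 0 0 75 0 0 0;0.5 0 0 110 0 0 0;0.5 0 0 130 0 0 0;0.5 0 0 130 0 0 0"}}

```text
clock: 8.83
eef_pos: [669.1, 10.0, 249.2]
eef_rot: [0.681, -0.68, 0.189, -0.195]
wrist_force: [1.2, -0.0, 0.3]
finger_gap: 63.8
```

```bash
python3 -c "
from held import *
st()
held(60,135,(663,9),40)
c=cam('side'); crop(c,230,150,350,260,6,'a8.png')
"
```

```text
pos [669.1  10.  249.2] y [ 0.008 -0.001 -1.   ] x [ 0.852 -0.523  0.008] F [ 1.2 -0.   0.3] gap 63.8 q [-0.18  0.31  0.33  1.58  0.    1.94]
side 630 axis at z102 [662.6   8.5] lean deg x,y [0.1 0.7] rms 2.24 zmax 131.7
top 0
```

View pics/a8.png

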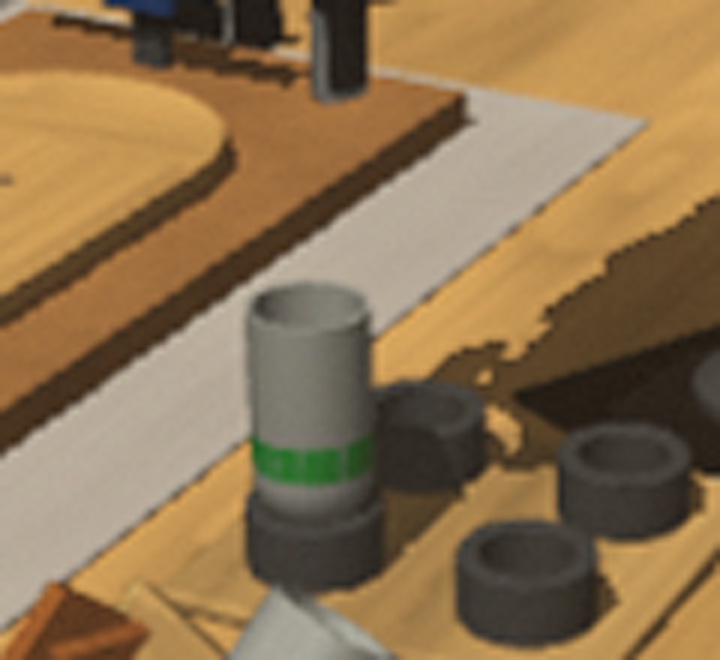

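```bash
python3 -c "
from plan import *
plan(mids[1]+120*a,rot(-a,-r))
"
```

```text
t8.98 shift [-149.5  155.1  -72.8] turn [ 0.595 -0.366 -0.001] deg 40.0
```

Emit:
{"name": "arm_command", "arguments": {"deltas": "0.55 -20 22 0 0.08 -0.05 0;0.55 -40 44 0 0.16 -0.1 0;0.55 -60 66 0 0.24 -0.15 0;0.55 -80 88 -10 0.32 -0.2 0;0.55 -105 110 -30 0.41 -0.25 0;0.55 -130 134 -50 0.5 -0.31 0;0.55 -149.5 155 -72 0.595 -0.366 0;0.55 -149.5 155 -73 0.595 -0.366 0"}}

```text
clock: 9.65
eef_pos: [512.0, 167.8, 161.2]
eef_rot: [0.873, -0.404, 0.119, -0.244]
wrist_force: [-0.2, -0.3, -0.8]
finger_gap: 66.3
```

```bash
python3 -c "
from plan import *
st();plan(mids[1]+29*a,rot(-a,-r))
"
```

```text
pos [512.  167.8 161.2] y [ 0.331  0.554 -0.764] x [ 0.852 -0.523 -0.01 ] F [-0.2 -0.3 -0.8] gap 66.3 q [-0.29 -0.56 -0.76  1.17  0.68  1.9 ]
t9.65 shift [ 36.2  47.6 -62. ] turn [-0.008 -0.007 -0.001] deg 0.6
```

Emit:
{"name": "arm_command", "arguments": {"deltas": "0.55 7.5 -2.5 10 -0.008 -0.007 0;0.55 7.5 -2.5 10 -0.008 -0.007 0;0.55 7.5 -2.5 10 -0.008 -0.007 0"}}

```text
clock: 9.9
eef_pos: [520.5, 164.8, 172.5]
eef_rot: [0.872, -0.407, 0.114, -0.247]
wrist_force: [-0.0, 0.4, 0.3]
finger_gap: 66.1
```

```bash
python3 -c "
from plan import *
st();plan(mids[1]+29*a,rot(-a,-r))
"
```

```text
pos [520.5 164.8 172.5] y [ 0.337  0.547 -0.767] x [ 0.852 -0.523  0.002] F [-0.   0.4  0.3] gap 66.1 q [-0.29 -0.55 -0.73  1.17  0.67  1.9 ]
t9.90 shift [ 27.7  50.6 -73.2] turn [ 0.002  0.001 -0.001] deg 0.1
```

Emit:
{"name": "arm_command", "arguments": {"deltas": "0.55 5 8 -12 0 0 0;0.55 10 18 -26 0 0 0;0.55 16 29 -42 0 0 0;0.55 22 40 -57 0 0 0;0.55 27.7 50.6 -73.2 0 0 0;0.55 27.7 50.6 -73.2 0 0 0;0.55 27.7 50.6 -73.2 0 0 0;0.55 27.7 50.6 -73.2 0 0 0"}}

```text
clock: 10.57
eef_pos: [549.4, 215.0, 100.9]
eef_rot: [0.872, -0.407, 0.113, -0.247]
wrist_force: [-0.5, 0.4, 1.2]
finger_gap: 66.2
```

```bash
python3 -c "
from plan import *
st();plan(mids[1]+29*a,rot(-a,-r))
"
```

```text
pos [549.4 215.  100.9] y [ 0.338  0.546 -0.766] x [ 0.853 -0.523  0.004] F [-0.5  0.4  1.2] gap 66.2 q [-0.16 -0.41 -0.78  0.9   0.63  2.06]
t10.57 shift [-1.2  0.3 -1.7] turn [ 0.002  0.003 -0.001] deg 0.2
```

Emit:
{"name": "arm_command", "arguments": {"deltas": "0.1 -1 0 -1.5 0.002 0.003 0;-0.3 -1 0 -1.5 0.002 0.003 0;-0.3 -1 0 -1.5 0.002 0.003 0;-0.3 -1 0 -1.5 0 0 0;-0.3 -1 0 -1.5 0 0 0;-0.3 -1 0 -1.5 0 0 0;-0.3 -1 0 -1.5 0 0 0"}}

```text
clock: 11.15
eef_pos: [549.5, 214.2, 101.4]
eef_rot: [0.872, -0.407, 0.112, -0.248]
wrist_force: [-3.8, -3.2, 7.0]
finger_gap: 52.9
```

```bash
python3 -c "
from plan import *
st()
"
```

```text
pos [549.5 214.2 101.4] y [ 0.341  0.546 -0.766] x [ 0.852 -0.523  0.006] F [-3.8 -3.2  7. ] gap 52.9 q [-0.16 -0.42 -0.78  0.9   0.64  2.06]
```

Emit:
{"name": "arm_command", "arguments": {"deltas": "-0.3 0 0 20 0 0 0;-0.3 0 0 45 0 0 0;-0.3 0 0 75 0 0 0;-0.3 0 0 105 0 0 0;-0.3 0 0 130 0 0 0;-0.3 0 0 130 0 0 0"}}

```text
clock: 11.65
eef_pos: [551.9, 213.4, 238.8]
eef_rot: [0.872, -0.406, 0.108, -0.25]
wrist_force: [0.8, 0.6, -1.5]
finger_gap: 52.6
```

```bash
python3 -c "
from plan import *
st()
plan([668.3,-90.6,220],rot(-Z,-r))
"
```

```text
pos [551.9 213.4 238.8] y [ 0.348  0.545 -0.763] x [ 0.852 -0.524  0.014] F [ 0.8  0.6 -1.5] gap 52.6 q [-0.16 -0.49 -0.58  1.16  0.64  2.06]
t11.65 shift [ 116.4 -304.   -18.8] turn [-0.591  0.38  -0.005] deg 40.3
```

Emit:
{"name": "arm_command", "arguments": {"deltas": "-0.3 15 -38 10 -0.08 0.05 0;-0.3 30 -76 20 -0.16 0.1 0;-0.3 45 -114 20 -0.25 0.16 0;-0.3 60 -152 20 -0.34 0.22 0;-0.3 75 -190 20 -0.43 0.28 0;-0.3 90 -228 20 -0.52 0.34 0;-0.3 104 -266 20 -0.591 0.38 0;-0.3 116.4 -304 10 -0.591 0.38 0"}}

```text
clock: 12.32
eef_pos: [670.2, -91.5, 249.8]
eef_rot: [-0.68, 0.682, -0.191, 0.19]
wrist_force: [2.0, 0.8, -2.9]
finger_gap: 52.6
```

```bash
python3 -c "
from plan import *
st()
plan([668.6,-91,125],rot(-Z,-r))
"
```

```text
pos [670.2 -91.5 249.8] y [-0.002 -0.003 -1.   ] x [ 0.855 -0.518 -0.   ] F [ 2.   0.8 -2.9] gap 52.6 q [-0.33  0.35  0.38  1.6  -0.    1.79]
t12.32 shift [  -1.6    0.5 -124.8] turn [ 0.003 -0.002 -0.007] deg 0.5
```

Emit:
{"name": "arm_command", "arguments": {"deltas": "-0.3 -1.6 0.5 -30 0.003 -0.002 -0.007;-0.3 -1.6 0.5 -60 0.003 -0.002 -0.007;-0.3 -1.6 0.5 -90 0.003 -0.002 -0.007;-0.3 -1.6 0.5 -115 0.003 -0.002 -0.007;-0.3 -1.6 0.5 -125 0.003 -0.002 -0.007;-0.3 -1.6 0.5 -125 0.003 -0.002 -0.007;-0.3 -1.6 0.5 -125 0.003 -0.002 -0.007"}}

```text
clock: 12.9
eef_pos: [668.7, -91.3, 125.6]
eef_rot: [-0.68, 0.68, -0.193, 0.193]
wrist_force: [0.8, -0.6, -2.4]
finger_gap: 52.8
```

```bash
python3 -c "
from held import *
st()
plan([668.6,-91,115],rot(-Z,-r))
c=cam('side'); crop(c,230,150,350,260,6,'b1.png')
"
```

```text
pos [668.7 -91.3 125.6] y [-0. -0. -1.] x [ 0.852 -0.524  0.   ] F [ 0.8 -0.6 -2.4] gap 52.8 q [-0.33  0.34  0.15  1.37 -0.    1.79]
t12.90 shift [ -0.1   0.3 -10.6] turn [ 0. -0.  0.] deg 0.0
```

View pics/b1.png

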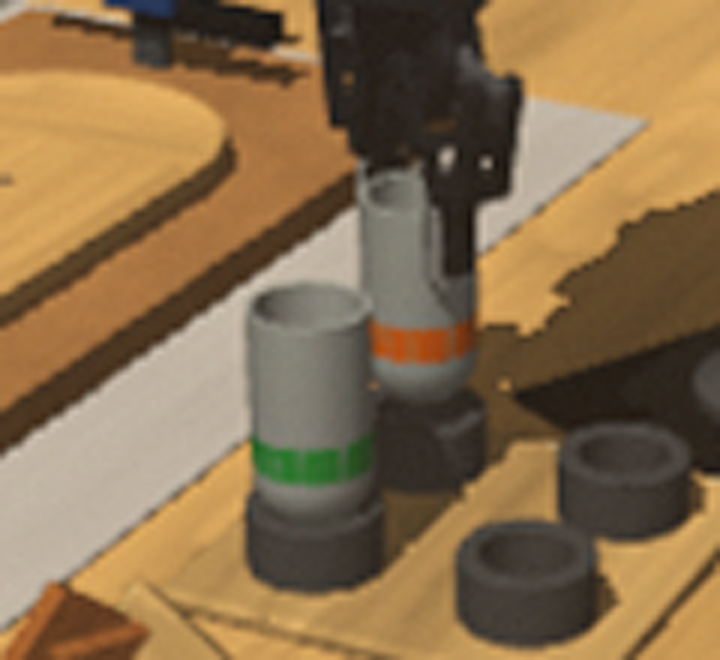

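Emit:
{"name": "arm_command", "arguments": {"deltas": "-0.3 0 0.3 -6 0 0 0;-0.3 0 0.3 -10 0 0 0;-0.3 0 0.3 -12 0 0 0;-0.3 0 0.3 -12 0 0 0;-0.3 0 0.3 -12 0 0 0"}}

```text
clock: 13.37
eef_pos: [669.4, -91.1, 114.9]
eef_rot: [-0.68, 0.681, -0.192, 0.193]
wrist_force: [1.1, -0.1, -2.3]
finger_gap: 52.8
```

```bash
python3 -c "
from held import *
st()
"
```

```text
pos [669.4 -91.1 114.9] y [ 0.002 -0.001 -1.   ] x [ 0.852 -0.524  0.002] F [ 1.1 -0.1 -2.3] gap 52.8 q [-0.33  0.35  0.13  1.35 -0.    1.79]
```

Emit:
{"name": "arm_command", "arguments": {"deltas": "-0.3 -0.3 0 -2 0 -0.002 0;-0.3 -0.3 0 -3 0 -0.002 0;-0.3 -0.3 0 -3 0 -0.002 0"}}

```text
clock: 13.62
eef_pos: [669.4, -91.0, 113.3]
eef_rot: [0.68, -0.68, 0.191, -0.194]
wrist_force: [-4.2, 1.4, 5.0]
finger_gap: 52.7
```

Emit:
{"name": "arm_command", "arguments": {"deltas": "-0.3 -1 0.4 -0.7 0 0 0;-0.3 -1 0.4 -1.2 0 0 0;-0.3 -1 0.4 -1.2 0 0 0"}}

```text
clock: 13.87
eef_pos: [668.5, -90.6, 112.7]
eef_rot: [0.68, -0.68, 0.19, -0.195]
wrist_force: [-1.7, 0.7, 3.8]
finger_gap: 52.5
```

```bash
python3 -c "
from held import *
st()
"
```

```text
pos [668.5 -90.6 112.7] y [ 0.006 -0.001 -1.   ] x [ 0.852 -0.524  0.006] F [-1.7  0.7  3.8] gap 52.5 q [-0.33  0.34  0.12  1.34  0.    1.79]
```

Emit:
{"name": "arm_command", "arguments": {"deltas": "-0.3 -0.5 0.2 -0.5 0.001 0.006 0;-0.3 -0.5 0.2 -0.5 0.001 0.006 0;-0.3 -0.5 0.2 -0.5 0.001 0.006 0"}}

```text
clock: 14.12
eef_pos: [668.2, -90.5, 112.2]
eef_rot: [-0.68, 0.681, -0.192, 0.192]
wrist_force: [0.2, 0.2, 2.2]
finger_gap: 52.6
```

```bash
python3 -c "
from held import *
st()
"
```

```text
pos [668.2 -90.5 112.2] y [-0. -0. -1.] x [ 0.852 -0.524  0.   ] F [0.2 0.2 2.2] gap 52.6 q [-0.33  0.35  0.13  1.35 -0.    1.79]
```

Emit:
{"name": "arm_command", "arguments": {"deltas": "-0.1 0 0 0 0 0 0;0.2 0 0 0 0 0 0;0.3 0 0 0 0 0 0;0.4 0 0 0 0 0 0;0.5 0 0 0 0 0 0;0.5 0 0 0 0 0 0"}}

```text
clock: 14.62
eef_pos: [668.1, -90.5, 112.1]
eef_rot: [-0.68, 0.681, -0.193, 0.192]
wrist_force: [0.2, 0.9, 0.5]
finger_gap: 64.0
```

Emit:
{"name": "arm_command", "arguments": {"deltas": "0.5 0 0 5 0 0 0;0.5 0 0 15 0 0 0;0.5 0 0 40 0 0 0;0.5 0 0 75 0 0 0;0.5 0 0 110 0 0 0;0.5 0 0 145 0 0 0;0.5 0 0 150 0 0 0"}}

```text
clock: 15.2
eef_pos: [669.9, -91.0, 271.0]
eef_rot: [-0.68, 0.681, -0.189, 0.196]
wrist_force: [0.9, -0.6, 1.4]
finger_gap: 64.0
```

```bash
python3 -c "
from held import *
st()
held(60,135,(663,9),40);held(60,135,(664,-90),40)
c=cam('side'); crop(c,230,150,350,260,6,'b2.png')
plan(mids[2]+110*a,rot(-a,-r))
"
```

```text
pos [669.9 -91.  271. ] y [ 0.009 -0.004 -1.   ] x [ 0.852 -0.524  0.01 ] F [ 0.9 -0.6  1.4] gap 64.0 q [-0.33  0.34  0.41  1.63 -0.    1.79]
side 649 axis at z102 [662.7   8.6] lean deg x,y [0.6 0.1] rms 2.26 zmax 132.0
top 274 axis at z103 [655.7   6.1] lean deg x,y [25.3  4.4] rms 6.45 zmax 134.6
side 552 axis at z102 [664.  -90.6] lean deg x,y [0.2 1.7] rms 2.34 zmax 131.6
top 0
t15.45 shift [-222.7  308.3  -99.3] turn [ 0.594 -0.368 -0.001] deg 40.1
```

View pics/b2.png

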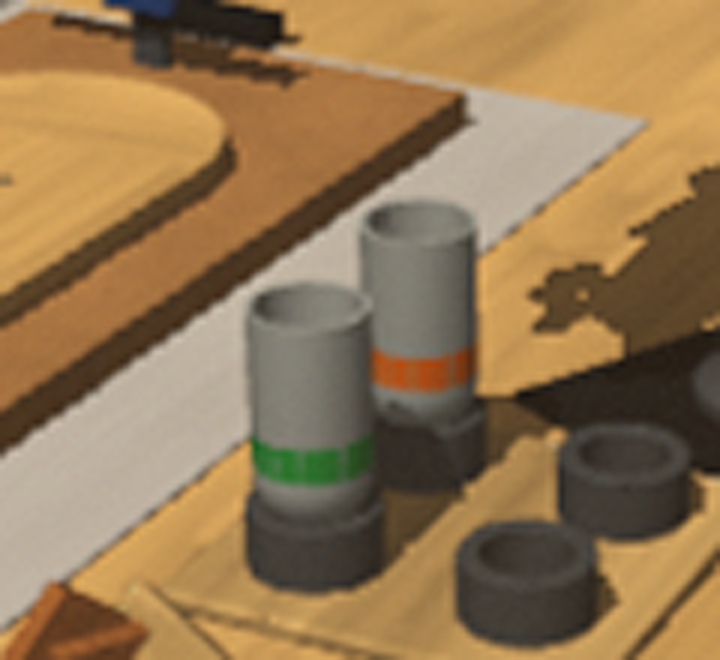

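Emit:
{"name": "arm_command", "arguments": {"deltas": "0.55 -22 30 0 0 0 0;0.55 -44 60 0 0.08 -0.05 0;0.55 -66 92 0 0.16 -0.1 0;0.55 -88 122 0 0.24 -0.15 0;0.55 -110 153 0 0.32 -0.2 0;0.55 -132 184 0 0.41 -0.25 0;0.55 -154 214 0 0.5 -0.31 0;0.55 -176 245 -10 0.594 -0.368 0"}}

```text
clock: 16.12
eef_pos: [494.6, 150.5, 252.2]
eef_rot: [0.869, -0.414, 0.117, -0.246]
wrist_force: [-0.7, 0.4, 1.2]
finger_gap: 66.3
```

```bash
python3 -c "
from plan import *
st()
plan(mids[2]+100*a,rot(-a,-r))
"
```

```text
pos [494.6 150.5 252.2] y [ 0.331  0.537 -0.776] x [ 0.852 -0.523  0.001] F [-0.7  0.4  1.2] gap 66.3 q [-0.34 -0.62 -0.63  1.39  0.66  1.84]
t16.12 shift [-46.2  73.  -98.6] turn [ 0.014 -0.008 -0.001] deg 0.9
```

Emit:
{"name": "arm_command", "arguments": {"deltas": "0.55 -12 18 -22 0.014 -0.008 0;0.55 -24 38 -46 0.014 -0.008 0;0.55 -36 56 -72 0.014 -0.008 0;0.55 -46 73 -93 0.014 -0.008 0;0.55 -46 73 -97 0.014 -0.008 0;0.55 -46 73 -97 0.014 -0.008 0;0.55 -46 73 -97 0.014 -0.008 0"}}

```text
clock: 16.7
eef_pos: [453.3, 222.8, 155.6]
eef_rot: [0.873, -0.407, 0.116, -0.244]
wrist_force: [0.3, -0.7, 0.4]
finger_gap: 65.9
```

```bash
python3 -c "
from plan import *
st()
plan(mids[2]+29*a,rot(-a,-r))
"
```

```text
pos [453.3 222.8 155.6] y [ 0.332  0.549 -0.767] x [ 0.854 -0.52  -0.003] F [ 0.3 -0.7  0.4] gap 65.9 q [-0.18 -0.84 -0.95  1.18  0.64  2.03]
t16.70 shift [ 18.9  39.5 -56.4] turn [-0.001 -0.003 -0.004] deg 0.3
```

Emit:
{"name": "arm_command", "arguments": {"deltas": "0.55 -2 9 -12 0 -0.003 -0.004;0.55 3 17 -23 0 -0.003 -0.004;0.55 8 24 -34 0 -0.003 -0.004;0.55 14 32 -45 0 -0.003 -0.004;0.55 19 39.5 -56.4 0 -0.003 -0.004;0.55 19 39.5 -56.4 0 -0.003 -0.004;0.55 19 39.5 -56.4 0 -0.003 -0.004"}}

```text
clock: 17.28
eef_pos: [472.9, 261.7, 100.3]
eef_rot: [0.872, -0.406, 0.115, -0.247]
wrist_force: [0.0, 1.0, 0.3]
finger_gap: 66.2
```

```bash
python3 -c "
from plan import *
st()
plan(mids[2]+29*a,rot(-a,-r))
"
```

```text
pos [472.9 261.7 100.3] y [ 0.337  0.548 -0.766] x [ 0.852 -0.524  0.   ] F [0.  1.  0.3] gap 66.2 q [-0.07 -0.73 -0.99  0.94  0.61  2.17]
t17.28 shift [-0.7  0.6 -1.1] turn [-0.  0.  0.] deg 0.0
```

Emit:
{"name": "arm_command", "arguments": {"deltas": "0.1 -0.7 0.6 -1 0 0 0;-0.3 -0.7 0.6 -1 0 0 0;-0.3 -0.7 0.6 -1 0 0 0;-0.3 -0.7 0.6 -1 0 0 0;-0.3 -0.7 0.6 -1 0 0 0;-0.3 -0.7 0.6 -1 0 0 0;-0.3 -0.7 0.6 -1 0 0 0"}}

```text
clock: 17.87
eef_pos: [473.1, 261.6, 101.4]
eef_rot: [0.872, -0.406, 0.114, -0.248]
wrist_force: [-4.4, -3.9, 5.3]
finger_gap: 52.8
```

```bash
python3 -c "
from plan import *
st()
d=manip.sense()['eef_pos']-mids[2]; h=d@a; print(h,(d-h*a).round(1))
"
```

```text
pos [473.1 261.6 101.4] y [ 0.339  0.547 -0.765] x [ 0.851 -0.525  0.002] F [-4.4 -3.9  5.3] gap 52.8 q [-0.07 -0.74 -1.    0.94  0.61  2.17]
30.82111344311136 [1.5 0.3 0.8]
```

Emit:
{"name": "arm_command", "arguments": {"deltas": "-0.3 0 0 20 0 0 0;-0.3 0 0 45 0 0 0;-0.3 0 0 75 0 0 0;-0.3 4 -10 105 -0.08 0.05 0;-0.3 8 -20 130 -0.16 0.1 0;-0.3 12 -30 140 -0.24 0.15 0;-0.3 16 -50 140 -0.32 0.2 0"}}

```text
clock: 18.45
eef_pos: [490.8, 211.2, 247.0]
eef_rot: [0.78, -0.563, 0.157, -0.222]
wrist_force: [-0.0, 0.3, -2.4]
finger_gap: 52.6
```

```bash
python3 -c "
from plan import *
st()
plan([569.3,-91.8,240],rot(-Z,-r))
"
```

```text
pos [490.8 211.2 247. ] y [ 0.171  0.267 -0.949] x [ 0.852 -0.524  0.006] F [-0.   0.3 -2.4] gap 52.6 q [ 0.01 -0.4  -0.4   1.4   0.27  2.16]
t18.45 shift [  78.5 -303.    -7. ] turn [-0.272  0.174 -0.001] deg 18.5
```

Emit:
{"name": "arm_command", "arguments": {"deltas": "-0.3 10 -38 0 -0.06 0.04 0;-0.3 20 -76 0 -0.12 0.08 0;-0.3 30 -115 0 -0.18 0.12 0;-0.3 40 -155 0 -0.24 0.15 0;-0.3 50 -195 0 -0.272 0.174 0;-0.3 60 -234 0 -0.272 0.174 0;-0.3 69 -270 0 -0.272 0.174 0;-0.3 77 -304 -10 -0.272 0.174 0"}}

```text
clock: 19.12
eef_pos: [568.6, -96.0, 239.8]
eef_rot: [-0.68, 0.681, -0.191, 0.194]
wrist_force: [1.5, -0.0, -2.5]
finger_gap: 53.0
```

```bash
python3 -c "
from plan import *
st()
plan([568,-92.8,124],rot(-Z,-r))
"
```

```text
pos [568.6 -96.  239.8] y [ 0.003 -0.001 -1.   ] x [ 0.852 -0.524  0.003] F [ 1.5 -0.  -2.5] gap 53.0 q [-0.39  0.03  0.    1.54 -0.    1.73]
t19.12 shift [  -0.6    3.2 -115.8] turn [ 0.001  0.003 -0.   ] deg 0.2
```

Emit:
{"name": "arm_command", "arguments": {"deltas": "-0.3 -0.6 3 -30 0.001 0.003 0;-0.3 -0.6 3 -60 0.001 0.003 0;-0.3 -0.6 3 -90 0.001 0.003 0;-0.3 -0.6 3 -110 0.001 0.003 0;-0.3 -0.6 3 -120 0.001 0.003 0;-0.3 -0.6 3 -124 0.001 0.003 0;-0.3 -0.6 3 -124 0.001 0.003 0;-0.3 -0.6 3 -124 0.001 0.003 0"}}

```text
clock: 19.78
eef_pos: [568.8, -93.4, 117.7]
eef_rot: [-0.68, 0.681, -0.192, 0.193]
wrist_force: [0.1, 0.3, -2.3]
finger_gap: 52.5
```

```bash
python3 -c "
from held import *
st()
plan([568,-92.8,113],rot(-Z,-r))
c=cam('side'); crop(c,250,150,370,260,6,'c1.png')
"
```

```text
pos [568.8 -93.4 117.7] y [ 0.002 -0.001 -1.   ] x [ 0.852 -0.524  0.002] F [ 0.1  0.3 -2.3] gap 52.5 q [-0.39  0.05 -0.2   1.32 -0.    1.73]
t19.78 shift [-0.8  0.6 -4.7] turn [ 0.001  0.002 -0.   ] deg 0.1
```

View pics/c1.png

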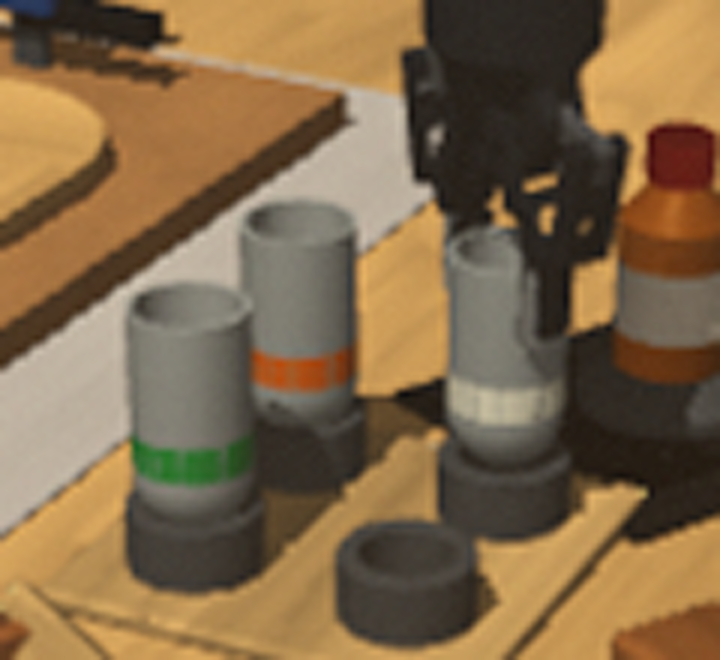

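Emit:
{"name": "arm_command", "arguments": {"deltas": "-0.3 -0.8 0.6 -3 0.001 0.002 0;-0.3 -0.8 0.6 -5 0.001 0.002 0;-0.3 -0.8 0.6 -5.5 0.001 0.002 0;-0.3 -0.8 0.6 -5.5 0.001 0.002 0"}}

```text
clock: 20.17
eef_pos: [568.4, -92.8, 112.8]
eef_rot: [-0.68, 0.681, -0.192, 0.193]
wrist_force: [-0.2, -0.1, -0.9]
finger_gap: 52.6
```

```bash
python3 -c "
from held import *
st()
"
```

```text
pos [568.4 -92.8 112.8] y [ 0.001 -0.001 -1.   ] x [ 0.852 -0.524  0.001] F [-0.2 -0.1 -0.9] gap 52.6 q [-0.39  0.05 -0.21  1.31 -0.    1.73]
```

Emit:
{"name": "arm_command", "arguments": {"deltas": "-0.3 0 0 -1 0.001 0.001 0;-0.3 0 0 -1 0.001 0.001 0;-0.3 0 0 -1.5 0.001 0.001 0"}}

```text
clock: 20.42
eef_pos: [568.7, -92.7, 112.3]
eef_rot: [0.681, -0.68, 0.192, -0.193]
wrist_force: [-4.1, 2.9, 10.3]
finger_gap: 52.5
```

```bash
python3 -c "
from held import *
st()
"
```

```text
pos [568.7 -92.7 112.3] y [ 0.001  0.    -1.   ] x [ 0.852 -0.523  0.001] F [-4.1  2.9 10.3] gap 52.5 q [-0.39  0.05 -0.21  1.31  0.    1.73]
```

Emit:
{"name": "arm_command", "arguments": {"deltas": "-0.3 -0.7 0.5 0 0 0.001 0;-0.3 -0.7 0.5 0 0 0.001 0;-0.3 -0.7 0.5 0 0 0.001 0"}}

```text
clock: 20.67
eef_pos: [568.0, -92.2, 112.1]
eef_rot: [0.681, -0.68, 0.192, -0.192]
wrist_force: [-0.2, 0.2, 0.2]
finger_gap: 52.7
```

```bash
python3 -c "
from held import *
st()
"
```

```text
pos [568.  -92.2 112.1] y [-0.  0. -1.] x [ 0.852 -0.523 -0.   ] F [-0.2  0.2  0.2] gap 52.7 q [-0.39  0.05 -0.21  1.31  0.    1.73]
```

Emit:
{"name": "arm_command", "arguments": {"deltas": "-0.1 0 0 0 0 0 0;0.2 0 0 0 0 0 0;0.3 0 0 0 0 0 0;0.4 0 0 0 0 0 0;0.5 0 0 0 0 0 0;0.5 0 0 0 0 0 0"}}

```text
clock: 21.17
eef_pos: [568.1, -92.3, 112.1]
eef_rot: [0.681, -0.68, 0.192, -0.192]
wrist_force: [0.9, 0.5, 0.1]
finger_gap: 63.9
```

Emit:
{"name": "arm_command", "arguments": {"deltas": "0.5 0 0 5 0 0 0;0.5 0 0 15 0 0 0;0.5 0 0 40 0 0 0;0.5 0 0 75 0 0 0;0.5 0 0 110 0 0 0;0.5 0 0 145 0 0 0;0.5 0 0 150 0 0 0"}}

```text
clock: 21.75
eef_pos: [569.9, -93.0, 270.3]
eef_rot: [-0.68, 0.681, -0.189, 0.196]
wrist_force: [0.7, -1.0, 1.4]
finger_gap: 64.4
```

```bash
cat >> plan.py <<'E'
def tl(deg): return np.sin(np.radians(deg))*f+np.cos(np.radians(deg))*Z
E
python3 -c "
from held import *
st()
c=cam('side'); crop(c,250,150,370,260,6,'c2.png')
for n,q in ((0,(663,9)),(1,(664,-90)),(2,(565,-91))): held(60,135,q,40)
b=tl(20)
plan(mids[3]+28*a+90*b,rot(-b,-r))
"
```

```text
pos [569.9 -93.  270.3] y [ 0.009 -0.003 -1.   ] x [ 0.852 -0.523  0.009] F [ 0.7 -1.   1.4] gap 64.4 q [-0.39  0.03  0.06  1.59  0.    1.73]
side 646 axis at z102 [662.7   8.6] lean deg x,y [0.4 1. ] rms 2.39 zmax 131.7
top 189 axis at z110 [672.8  11. ] lean deg x,y [-16.4  -7.5] rms 4.18 zmax 134.8
side 558 axis at z102 [664.1 -90.4] lean deg x,y [-0.2  1.5] rms 2.44 zmax 132.6
top 46
side 599 axis at z102 [564.4 -91.5] lean deg x,y [0.4 2.8] rms 2.31 zmax 132.5
top 0
t22.10 shift [-188.5  375.7  -77.5] turn [ 0.296 -0.185 -0.001] deg 20.0
```

View pics/c2.png

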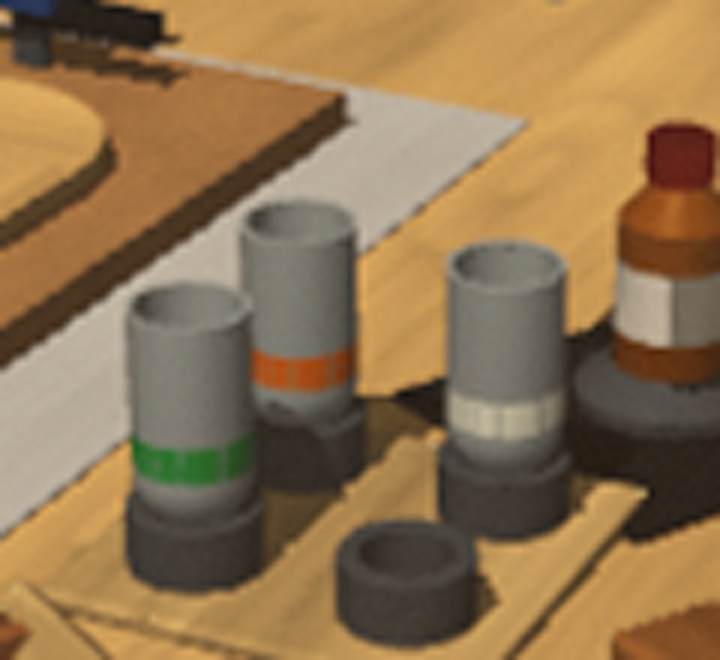

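Emit:
{"name": "arm_command", "arguments": {"deltas": "0.55 -18 36 0 0.04 -0.025 0;0.55 -36 72 0 0.08 -0.05 0;0.55 -54 108 0 0.12 -0.075 0;0.55 -72 144 0 0.16 -0.1 0;0.55 -90 180 0 0.2 -0.125 0;0.55 -108 216 0 0.24 -0.15 0;0.55 -126 252 0 0.296 -0.185 0;0.55 -144 288 0 0.296 -0.185 0"}}

```text
clock: 22.77
eef_pos: [421.7, 196.9, 258.7]
eef_rot: [0.789, -0.551, 0.157, -0.223]
wrist_force: [0.7, 1.1, 0.6]
finger_gap: 66.4
```

```bash
python3 -c "
from plan import *
st()
b=tl(20)
plan(mids[3]+28*a+90*b,rot(-b,-r))
"
```

```text
pos [421.7 196.9 258.7] y [ 0.178  0.294 -0.939] x [ 0.852 -0.524 -0.003] F [0.7 1.1 0.6] gap 66.4 q [-0.05 -0.64 -0.55  1.49  0.31  2.1 ]
t22.77 shift [-42.7  86.8 -75.7] turn [-0.003 -0.001  0.   ] deg 0.2
```

Emit:
{"name": "arm_command", "arguments": {"deltas": "0.55 -14 28 -15 0 0 0;0.55 -28 56 -35 0 0 0;0.55 -42 84 -55 0 0 0;0.55 -42.7 86.8 -72 0 0 0;0.55 -42.7 86.8 -72 0 0 0;0.55 -42.7 86.8 -72 0 0 0"}}

```text
clock: 23.27
eef_pos: [378.0, 283.6, 185.5]
eef_rot: [0.789, -0.551, 0.158, -0.222]
wrist_force: [0.6, 0.4, -0.1]
finger_gap: 66.2
```

```bash
python3 -c "
from plan import *
st()
b=tl(20)
plan(mids[3]+28*a,rot(-b,-r))
c=cam('side'); crop(c,230,150,430,370,3,'c3.png')
"
```

```text
pos [378.  283.6 185.5] y [ 0.176  0.294 -0.939] x [ 0.852 -0.523 -0.004] F [ 0.6  0.4 -0.1] gap 66.2 q [ 0.2  -0.72 -0.73  1.32  0.26  2.36]
t23.27 shift [ 17.1  26.2 -87.1] turn [-0.003 -0.003 -0.001] deg 0.2
```

View pics/c3.png

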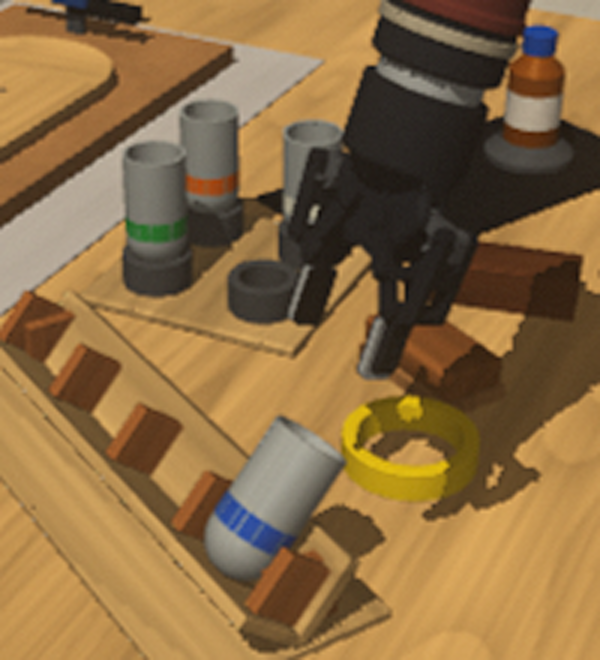

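Emit:
{"name": "arm_command", "arguments": {"deltas": "0.55 3 5 -17 0 -0.003 0;0.55 7 10 -35 0 -0.003 0;0.55 10 16 -53 0 -0.003 0;0.55 14 21 -70 0 -0.003 0;0.55 17.1 26.2 -86 0 -0.003 0;0.55 17.1 26.2 -86 0 -0.003 0;0.55 17.1 26.2 -86 0 -0.003 0"}}

```text
clock: 23.9
eef_pos: [396.6, 308.7, 101.2]
eef_rot: [0.789, -0.551, 0.157, -0.224]
wrist_force: [0.4, -0.1, 0.2]
finger_gap: 65.9
```

```bash
python3 -c "
from plan import *
st()
b=tl(20)
plan(mids[3]+28*a,rot(-b,-r))
c=cam('side'); crop(c,250,220,400,370,4,'c4.png')
"
```

```text
pos [396.6 308.7 101.2] y [ 0.18   0.294 -0.939] x [ 0.851 -0.526 -0.001] F [ 0.4 -0.1  0.2] gap 65.9 q [ 0.26 -0.61 -0.82  1.1   0.24  2.41]
t23.90 shift [-1.6  1.2 -2.8] turn [-0.003  0.001  0.002] deg 0.2
```

View pics/c4.png

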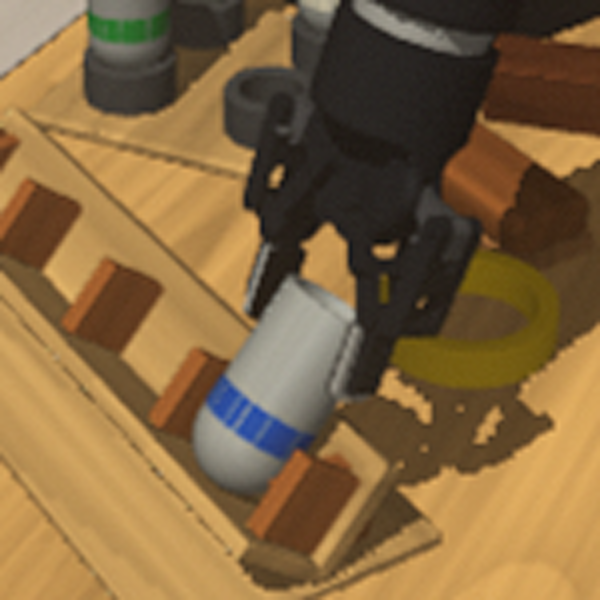

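Emit:
{"name": "arm_command", "arguments": {"deltas": "0.1 -1.6 1.2 -1.5 -0.003 0.001 0;-0.3 -1.6 1.2 -1.5 -0.003 0.001 0;-0.3 -1.6 1.2 -1.5 -0.003 0.001 0;-0.3 -1.6 1.2 -1.5 -0.003 0.001 0;-0.3 -1.6 1.2 -1.5 -0.003 0.001 0;-0.3 -1.6 1.2 -1.5 -0.003 0.001 0;-0.3 -1.6 1.2 -1.5 -0.003 0.001 0", "grip_force": 70}}

```text
clock: 24.53
eef_pos: [396.6, 309.6, 103.0]
eef_rot: [0.788, -0.551, 0.155, -0.225]
wrist_force: [-2.6, -6.0, 6.8]
finger_gap: 52.9
```

```bash
python3 -c "
from plan import *
st()
s=manip.sense(); R0=Rn.from_quat(s['eef_rot'],scalar_first=True).as_matrix()
d=s['eef_pos']-mids[3]; print((d@a),(d-(d@a)*a).round(1))
print('pot axis in tool',(R0.T@a).round(4),'mid in tool',(R0.T@-d).round(2))
"
```

```text
pos [396.6 309.6 103. ] y [ 0.184  0.291 -0.939] x [ 0.85  -0.526  0.004] F [-2.6 -6.   6.8] gap 52.9 q [ 0.26 -0.61 -0.81  1.1   0.24  2.42]
31.078537972269228 [2.6 1.4 2.2]
pot axis in tool [ 0.0048 -0.9404 -0.3401] mid in tool [-1.62 30.37  7.4 ]
```

Emit:
{"name": "arm_command", "arguments": {"deltas": "-0.3 0 0 20 0 0 0;-0.3 0 0 45 0 0 0;-0.3 0 0 75 0 0 0;-0.3 2 -4 105 0 0 0;-0.3 12 -20 135 0 0 0;-0.3 25 -40 140 0 0 0"}}

```text
clock: 25.03
eef_pos: [423.1, 270.1, 250.2]
eef_rot: [0.79, -0.55, 0.151, -0.227]
wrist_force: [2.0, 0.7, -1.8]
finger_gap: 52.3
```

```bash
python3 -c "
from plan import *
st()
plan([567.3,8.8,240],rot(-tl(-20.1),-r))
"
```

```text
pos [423.1 270.1 250.2] y [ 0.191  0.293 -0.937] x [ 0.851 -0.525  0.01 ] F [ 2.   0.7 -1.8] gap 52.3 q [ 0.15 -0.59 -0.54  1.39  0.26  2.3 ]
t25.03 shift [ 144.2 -261.3  -10.2] turn [-0.598  0.379 -0.003] deg 40.6
```

Emit:
{"name": "arm_command", "arguments": {"deltas": "-0.3 18 -33 0 -0.085 0.054 0;-0.3 36 -66 0 -0.17 0.108 0;-0.3 54 -98 0 -0.255 0.162 0;-0.3 72 -130 0 -0.34 0.216 0;-0.3 90 -163 0 -0.425 0.27 0;-0.3 108 -196 0 -0.51 0.324 0;-0.3 126 -229 0 -0.598 0.379 -0.003;-0.3 144 -261 -10 -0.598 0.379 -0.003"}}

```text
clock: 25.7
eef_pos: [568.5, 8.4, 239.0]
eef_rot: [-0.549, 0.791, -0.224, 0.154]
wrist_force: [0.5, 1.4, -3.8]
finger_gap: 52.3
```

```bash
python3 -c "
from plan import *
st()
plan([567.3,8.8,125],rot(-tl(-20.1),-r))
c=cam('side'); crop(c,230,110,370,260,4.4,'d1.png')
"
```

```text
pos [568.5   8.4 239. ] y [-0.185 -0.297 -0.937] x [ 0.853 -0.523 -0.002] F [ 0.5  1.4 -3.8] gap 52.3 q [-0.06  0.26  0.22  1.7  -0.31  2.09]
t25.70 shift [  -1.2    0.4 -114. ] turn [ 0.005 -0.005 -0.001] deg 0.4
```

View pics/d1.png

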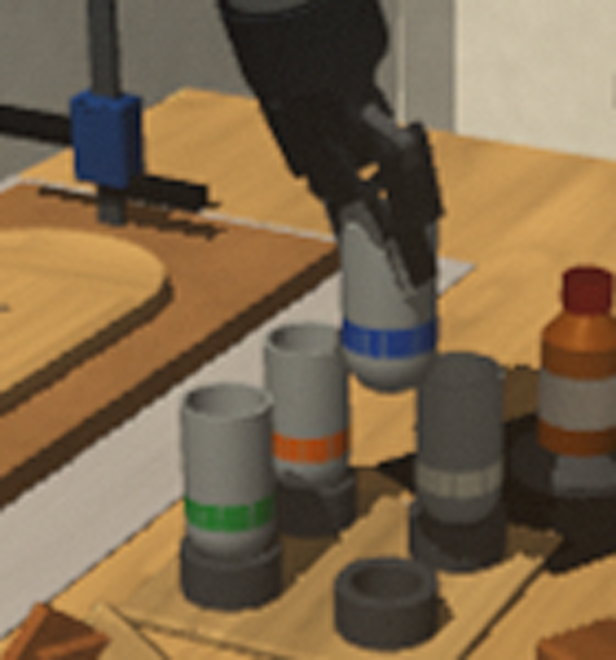

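Pot 4 hangs upright above the last ring; lowering.

Emit:
{"name": "arm_command", "arguments": {"deltas": "-0.3 -1.2 0.4 -30 0.005 -0.005 0;-0.3 -1.2 0.4 -60 0.005 -0.005 0;-0.3 -1.2 0.4 -85 0.005 -0.005 0;-0.3 -1.2 0.4 -105 0.005 -0.005 0;-0.3 -1.2 0.4 -114 0.005 -0.005 0;-0.3 -1.2 0.4 -118 0.005 -0.005 0;-0.3 -1.2 0.4 -118 0.005 -0.005 0;-0.3 -1.2 0.4 -118 0.005 -0.005 0"}}

```text
clock: 26.42
eef_pos: [570.1, 3.0, 120.0]
eef_rot: [-0.552, 0.788, -0.223, 0.158]
wrist_force: [1.2, 1.3, -1.7]
finger_gap: 51.9
```

```bash
python3 -c "
from held import *
st()
p=manip.sense()['eef_pos']
held(p[2]-54,p[2]-25,p[:2]+0,33)
plan([567.3,8.8,113.5],rot(-tl(-20.1),-r))
c=cam('side'); crop(c,250,150,370,260,6,'d2.png')
"
```

```text
pos [570.1   3.  120. ] y [-0.177 -0.291 -0.94 ] x [ 0.851 -0.526  0.003] F [ 1.2  1.3 -1.7] gap 51.9 q [-0.07  0.28  0.02  1.48 -0.31  2.08]
side 180 axis at z81 [565.4   0.6] lean deg x,y [0.9 1.8] rms 1.85 zmax 94.8
top 30
t26.52 shift [-3.   5.7 -6.6] turn [-0.001  0.004  0.002] deg 0.3
```

View pics/d2.png

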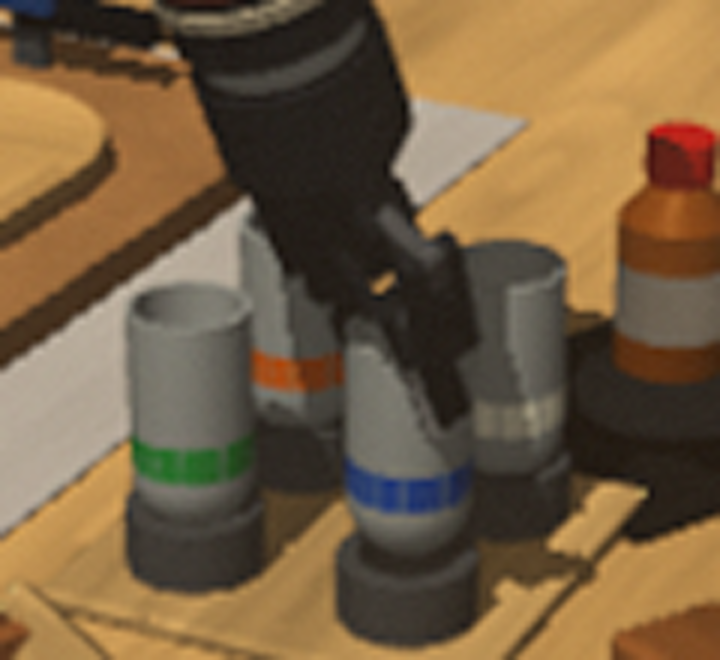

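Emit:
{"name": "arm_command", "arguments": {"deltas": "-0.3 -2.8 5.8 0 0 0.004 0;-0.3 -2.8 5.8 0 0 0.004 0;-0.3 -2.8 5.8 -3 0 0.004 0;-0.3 -2.8 5.8 -3 0 0.004 0"}}

```text
clock: 26.9
eef_pos: [567.2, 9.1, 116.4]
eef_rot: [-0.552, 0.788, -0.224, 0.156]
wrist_force: [-1.6, 0.6, -3.1]
finger_gap: 52.0
```

```bash
python3 -c "
from held import *
st()
p=manip.sense()['eef_pos']
held(p[2]-54,p[2]-25,p[:2]+0,33)
plan([567.3,8.8,113],rot(-tl(-20.1),-r))
"
```

```text
pos [567.2   9.1 116.4] y [-0.181 -0.291 -0.939] x [ 0.851 -0.526 -0.001] F [-1.6  0.6 -3.1] gap 52.0 q [-0.06  0.28  0.02  1.48 -0.31  2.09]
side 185 axis at z77 [562.    6.4] lean deg x,y [-0.2 -1.8] rms 1.78 zmax 91.3
top 12
t27.00 shift [ 0.1 -0.1 -3.5] turn [-0.001 -0.     0.002] deg 0.1
```

Emit:
{"name": "arm_command", "arguments": {"deltas": "-0.3 0 0 -2 0 0 0;-0.3 0 0 -3.5 0 0 0;-0.3 0 0 -4.2 0 0 0;-0.3 0 0 -4.2 0 0 0"}}

```text
clock: 27.33
eef_pos: [567.3, 9.0, 112.8]
eef_rot: [-0.552, 0.788, -0.224, 0.156]
wrist_force: [-0.9, 1.7, 2.2]
finger_gap: 52.0
```

```bash
python3 -c "
from held import *
st()
plan([567.3,8.8,112.3],rot(-tl(-20.1),-r))
"
```

```text
pos [567.3   9.  112.8] y [-0.181 -0.291 -0.939] x [ 0.851 -0.526 -0.   ] F [-0.9  1.7  2.2] gap 52.0 q [-0.06  0.28  0.01  1.47 -0.31  2.09]
t27.33 shift [-0.  -0.2 -0.5] turn [-0.001  0.     0.002] deg 0.1
```

Emit:
{"name": "arm_command", "arguments": {"deltas": "-0.3 -0.2 0.4 -0.8 0 0 0;-0.3 -0.2 0.4 -0.8 0 0 0;-0.3 -0.2 0.4 -0.8 0 0 0"}}

```text
clock: 27.58
eef_pos: [567.4, 9.3, 112.4]
eef_rot: [-0.552, 0.788, -0.224, 0.157]
wrist_force: [0.6, 1.8, 4.0]
finger_gap: 52.2
```

```bash
python3 -c "
from held import *
st()
p=manip.sense()['eef_pos']
plan([567.3,8.8,112.3],rot(-tl(-20.1),-r))
c=cam('side'); crop(c,250,150,370,260,6,'d3.png')
"
```

```text
pos [567.4   9.3 112.4] y [-0.18  -0.292 -0.94 ] x [ 0.851 -0.526  0.   ] F [0.6 1.8 4. ] gap 52.2 q [-0.06  0.28  0.01  1.47 -0.31  2.09]
t27.58 shift [-0.1 -0.5 -0.1] turn [-0.001  0.001  0.002] deg 0.1
```

View pics/d3.png

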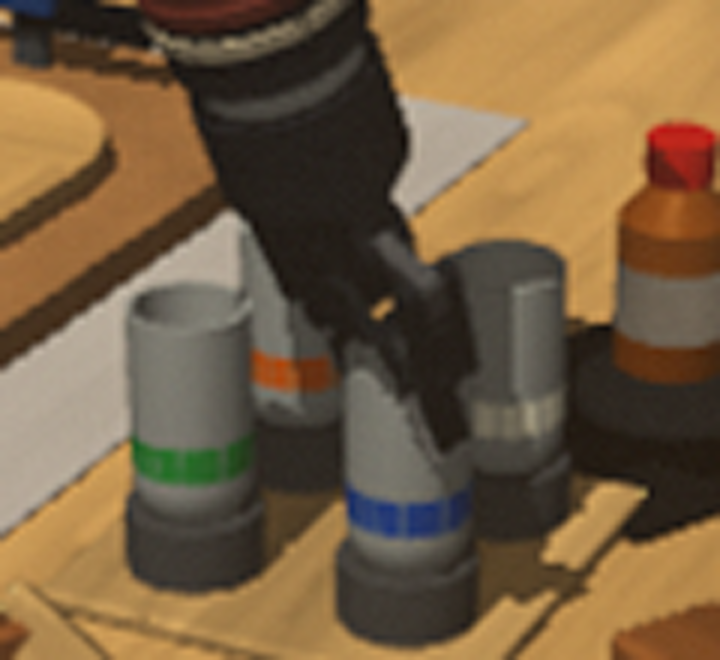

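Emit:
{"name": "arm_command", "arguments": {"deltas": "-0.3 0 0.4 0 0 0 0;-0.3 0 0.4 0 0 0 0;-0.1 0 0.4 0 0 0 0;0.2 0 0.4 0 0 0 0;0.3 0 0.4 0 0 0 0;0.4 0 0.4 0 0 0 0;0.45 0 0.4 0 0 0 0;0.45 0 0.4 0 0 0 0"}}

```text
clock: 28.3
eef_pos: [567.2, 9.7, 112.1]
eef_rot: [-0.552, 0.788, -0.224, 0.157]
wrist_force: [-1.0, 0.4, -0.5]
finger_gap: 61.9
```

Emit:
{"name": "arm_command", "arguments": {"deltas": "0.45 1 1.5 5 0 0 0;0.45 3 5 16 0 0 0;0.45 7 12 38 0 0 0;0.45 12 20 64 0 0 0;0.45 19 30 98 0 0 0;0.45 26 42 135 0 0 0;0.45 29 47 150 0 0 0"}}

```text
clock: 28.88
eef_pos: [597.5, 58.1, 268.4]
eef_rot: [-0.552, 0.788, -0.222, 0.159]
wrist_force: [0.2, 0.3, 0.9]
finger_gap: 61.8
```

```bash
python3 -c "
from held import *
st()
c=cam('side'); crop(c,250,150,370,260,6,'d4.png')
"
```

```text
pos [597.5  58.1 268.4] y [-0.174 -0.291 -0.941] x [ 0.851 -0.525  0.005] F [0.2 0.3 0.9] gap 61.8 q [ 0.02  0.39  0.42  1.8  -0.29  2.17]
```

View pics/d4.png

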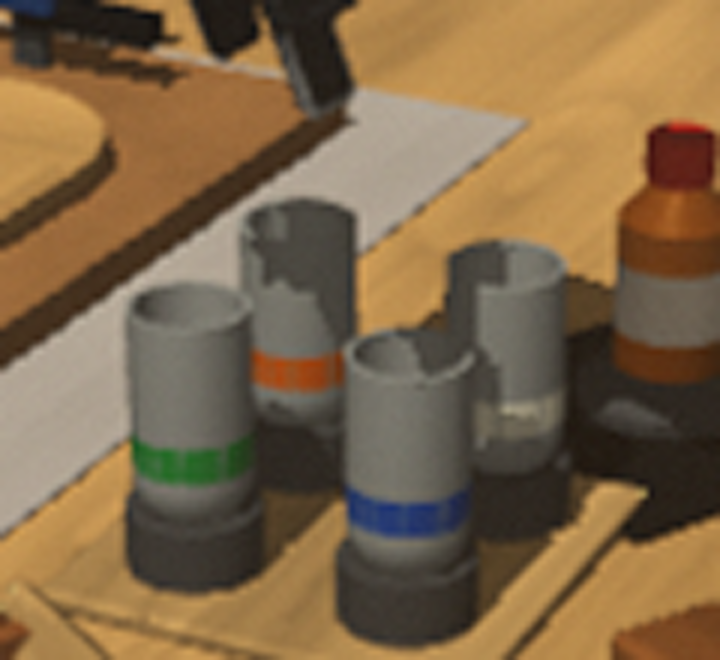

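```bash
cat > bot.py <<'E'
from held import *
def bottles(c):
    P=cloud(c); h=cv2.cvtColor(c["frame"],cv2.COLOR_BGR2HSV)
    H,S,V=h[...,0],h[...,1],h[...,2]
    out={}
    for nm,m in (("red",((H<6)|(H>174))&(S>180)&(V>70)),("blue",(H>98)&(H<128)&(S>140)&(V>60))):
        m=m&(P[...,2]>120)&(P[...,2]<155)&(P[...,1]<-100)&(P[...,0]<720)
        v,u=np.nonzero(m)
        if len(u)<10: print(nm,"none"); continue
        print(nm,len(u),(u.mean().round(1),v.mean().round(1)),"cap top cloud",np.median(P[m],0).round(1),"ray141",ray(c,(u.mean(),v.mean()),139).round(1))
E
python3 -c "
from bot import *
st()
c=cam('top'); bottles(c); crop(c,270,150,540,320,2.9,'e1.png')
s=cam('side'); bottles(s)
"
```

```text
pos [598.3  58.5 269.7] y [-0.172 -0.291 -0.941] x [ 0.851 -0.525  0.007] F [1.  0.2 2.1] gap 61.7 q [ 0.02  0.39  0.43  1.8  -0.29  2.17]
red 125 (np.float64(429.6), np.float64(226.3)) cap top cloud [ 549.2 -241.   141.2] ray141 [ 548.7 -241.6  139. ]
blue 139 (np.float64(491.7), np.float64(258.6)) cap top cloud [ 463.3 -395.3  141.5] ray141 [ 464.  -395.5  139. ]
red 94 (np.float64(362.9), np.float64(175.8)) cap top cloud [ 541.5 -227.7  135.8] ray141 [ 538.1 -219.1  139. ]
blue 95 (np.float64(415.6), np.float64(152.1)) cap top cloud [ 462.1 -385.2  137.7] ray141 [ 467.2 -475.3  139. ]
```

View pics/e1.png

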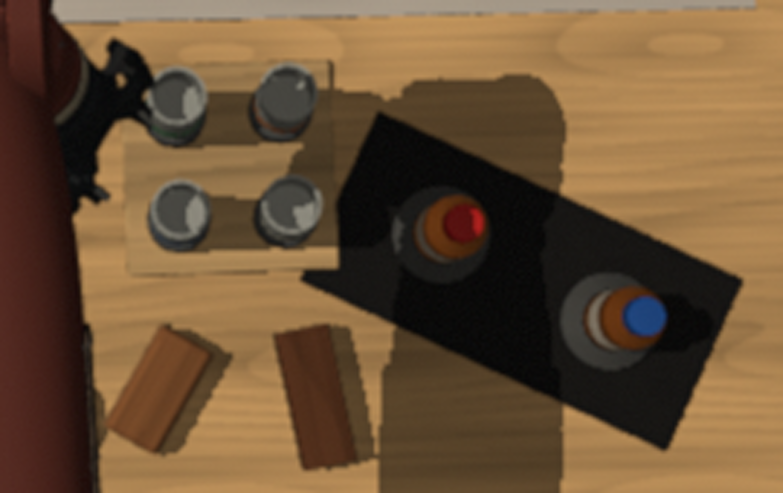

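```bash
cat > kin.py <<'E'
import numpy as np
from scipy.optimize import least_squares
D=[((169.7,-575.2,247.5),(-1.5017,.1047,.0965,1.564,0)),((666.4,9.3,216.6),(-.18,.31,.28,1.54,0)),((667.3,10.2,112.2),(-.18,.33,.10,1.35,0)),
((568,-92.2,112.1),(-.39,.05,-.21,1.31,0)),((569.9,-93,270.3),(-.39,.03,.06,1.59,0)),((336.7,-301,307.4),(-1.02,-.33,-.19,1.70,0)),((669.9,-91,271),(-.33,.34,.41,1.63,0)),
((626.7,166.7,101.2),(-.23,-.14,-.54,.90,.66)),((549.4,215,100.9),(-.16,-.41,-.78,.9,.63)),((472.9,261.7,100.3),(-.07,-.73,-.99,.94,.61)),((396.6,308.7,101.2),(.26,-.61,-.82,1.10,.24)),((568.5,8.4,239),(-.06,.26,.22,1.70,-.31)),((421.7,196.9,258.7),(-.05,-.64,-.55,1.49,.31))]
def fk(q,p):
    r0,z0,L2,L3,L4,T,off,s=p
    q1,q2,q3,q4,q5=q
    ph=q2-q3+q4 # 0: horizontal forward, pi/2 down
    w=np.array([r0+L2*np.sin(q2)+L3*np.cos(q3),off,z0+L2*np.cos(q2)+L3*np.sin(q3)])
    d=np.array([np.cos(ph),0,-np.sin(ph)])
    dt=np.array([np.cos(ph)*np.cos(q5),s*np.sin(q5),-np.sin(ph)*np.cos(q5)])
    x=w+L4*d+T*dt
    c,sn=np.cos(q1),np.sin(q1)
    R=np.array([[c,-sn,0],[sn,c,0],[0,0,1]])
    return R@x,R@dt
def fit():
    g=lambda p:np.concatenate([fk(q,p)[0]-np.array(x) for x,q in D])
    best=least_squares(g,[50,300,400,400,50,200,120,1],loss="soft_l1",f_scale=5)
    return best.x,best.fun
if __name__=="__main__":
    p,fu=fit(); print(p.round(1)); print(fu.reshape(-1,3).round(0).tolist())
    for x,q in D[7:]: print(fk(q,p)[1].round(2))
E
python3 kin.py
```

```text
[  451.5   307.2   327.2   100.3   410.7     0.    130.  15319.7]
[[0.0, 1.0, -16.0], [-6.0, 3.0, 19.0], [-1.0, 1.0, 104.0], [5.0, -3.0, 90.0], [3.0, -2.0, -41.0], [9.0, -13.0, -120.0], [-6.0, 1.0, -26.0], [29.0, -5.0, 83.0], [6.0, -0.0, 44.0], [-16.0, 3.0, -16.0], [-24.0, -4.0, 4.0], [-3.0, -1.0, 2.0], [0.0, 1.0, -146.0]]
[ 2.14155e+03  9.14539e+03 -7.60000e-01]
[ 1.43817e+03  8.91022e+03 -7.70000e-01]
[ 6.14130e+02  8.75466e+03 -7.60000e-01]
[-9.35930e+02  3.51921e+03 -9.40000e-01]
[-2.804e+02 -4.665e+03 -9.400e-01]
[ 2.33740e+02  4.66757e+03 -9.40000e-01]
```

```bash
sed -i 's/    r0,z0,L2,L3,L4,T,off,s=p/    r0,z0,L2,L3,L4,T,off=p; s=1/; s/\[50,300,400,400,50,200,120,1\]/[0,300,400,580,50,200,120]/' kin.py; python3 kin.py; sed -i 's/; s=1$/; s=1/' kin.py
```

```text
[433.9 346.9 333.8 117.9 187.5 285.8 130.3]
[[1.0, 0.0, -31.0], [-4.0, 3.0, 7.0], [0.0, 1.0, 89.0], [5.0, -3.0, 70.0], [4.0, -2.0, -56.0], [8.0, -11.0, -140.0], [-5.0, 1.0, -36.0], [26.0, -6.0, 117.0], [0.0, -1.0, 70.0], [-25.0, 2.0, 4.0], [-19.0, -3.0, -16.0], [-10.0, 1.0, 3.0], [2.0, -0.0, -159.0]]
[ 0.35  0.55 -0.76]
[ 0.33  0.54 -0.77]
[ 0.34  0.55 -0.76]
[ 0.18  0.29 -0.94]
[-0.18 -0.29 -0.94]
[ 0.18  0.3  -0.94]
```

```bash
sed -i 's/L3\*np.cos(q3)/L3*np.cos(q3-q2+b)/; s/L3\*np.sin(q3)/L3*np.sin(q3-q2+b)/; s/r0,z0,L2,L3,L4,T,off=p/r0,z0,L2,L3,L4,T,off,b=p/; s/,120\]/,120,0]/' kin.py; python3 kin.py
```

```text
[6.000e+00 2.920e+02 3.375e+02 5.459e+02 1.382e+02 2.865e+02 1.299e+02
 1.000e-01]
[[0.0, 1.0, -1.0], [1.0, 1.0, 4.0], [-3.0, 1.0, -3.0], [0.0, -1.0, -1.0], [0.0, -1.0, -1.0], [1.0, 0.0, 3.0], [-1.0, -1.0, 1.0], [4.0, -1.0, 6.0], [-3.0, -1.0, -4.0], [1.0, -0.0, 2.0], [-1.0, 1.0, -1.0], [2.0, -0.0, 0.0], [0.0, -0.0, -4.0]]
[ 0.35  0.55 -0.76]
[ 0.33  0.54 -0.77]
[ 0.34  0.55 -0.76]
[ 0.18  0.29 -0.94]
[-0.18 -0.29 -0.94]
[ 0.18  0.3  -0.94]
```

```bash
cat > ik.py <<'E'
from kin import *
P,_=fit()
lo=np.array([-2.99,-.84,-1.1,-1.84,-1.51]);hi=np.array([2.99,1.86,1.16,2.11,1.56])
def ik(x,d,q0=(0,0,0,1,0)):
    d=np.array(d)/np.linalg.norm(d)
    def g(q):
        a,b=fk(q,P); return np.concatenate([a-x,300*(b-d)])
    s=least_squares(g,np.clip(q0,lo+.01,hi-.01),bounds=(lo,hi)); return s.x,np.abs(s.fun).max()
def dirn(az,E): return np.array([np.cos(E)*np.cos(az),np.cos(E)*np.sin(az),np.sin(E)])
E
python3 - <<'E'
from ik import *
for nm,x in (("red",(549,-241)),("blue",(463.5,-395.4))):
    x=np.array(x); az=np.arctan2(x[1],x[0]); q1=az-np.arcsin(130/np.hypot(*x))
    print(nm,np.degrees(az),np.degrees(q1))
    for E in (-50,-45,-40,-30,-20):
        q,e=ik(np.array([*x,88]),dirn(q1,np.radians(E)),(q1,-.3,-.6,1,0)); print(E,q.round(2),e.round(1))
    print("flip")
    for r in (560,620,680):
        for z in (350,450):
            for E in (20,30):
                k=x/np.hypot(*x)*r; q,e=ik(np.array([*k,z]),dirn(q1,np.radians(E)),(q1,-.3,-.3,0,0)); print(r,z,E,q.round(2),e.round(1))
E
```

```text
red -23.70051179148896 -36.22299576466856
-50 [-0.63 -0.72 -1.06  0.54 -0.  ] 0.0
-45 [-0.62 -0.76 -1.1   0.47 -0.02] 6.7
-40 [-0.6  -0.73 -1.1   0.41 -0.05] 18.3
-30 [-0.54 -0.65 -1.1   0.25 -0.14] 43.6
-20 [-0.45 -0.46 -1.1  -0.09 -0.31] 74.5
flip
560 350 20 [-0.48  0.2  -1.1  -1.84 -0.25] 66.0
560 350 30 [-0.5   0.16 -1.1  -1.84 -0.21] 66.2
560 450 20 [-0.46 -0.01 -1.1  -1.74 -0.28] 73.4
560 450 30 [-0.53  0.03 -1.1  -1.84 -0.17] 55.7
620 350 20 [-0.55  0.14 -1.1  -1.74 -0.12] 40.8
620 350 30 [-0.59  0.17 -1.1  -1.84 -0.06] 17.3
620 450 20 [-0.5  -0.19 -1.1  -1.45 -0.22] 56.8
620 450 30 [-0.57 -0.06 -1.1  -1.68 -0.09] 29.5
680 350 20 [-0.56 -0.03 -1.1  -1.48 -0.09] 16.1
680 350 30 [-0.59  0.15 -1.04 -1.72 -0.04] 0.0
680 450 20 [-0.53 -0.36 -1.1  -1.16 -0.13] 32.2
680 450 30 [-0.58 -0.2  -1.1  -1.44 -0.05] 6.9
blue -40.466646903850624 -52.78718466184085
-50 [-0.92 -0.67 -1.03  0.52 -0.  ] 0.0
-45 [-0.92 -0.74 -1.1   0.44 -0.01] 3.5
-40 [-0.9  -0.71 -1.1   0.38 -0.04] 14.6
-30 [-0.84 -0.63 -1.1   0.21 -0.12] 36.4
-20 [-0.75 -0.43 -1.1  -0.14 -0.28] 65.7
flip
560 350 20 [-0.78  0.2  -1.1  -1.84 -0.24] 60.8
560 350 30 [-0.8   0.16 -1.1  -1.84 -0.2 ] 59.7
560 450 20 [-0.76 -0.01 -1.1  -1.75 -0.27] 73.9
560 450 30 [-0.82  0.03 -1.1  -1.84 -0.16] 50.4
620 350 20 [-0.85  0.14 -1.1  -1.75 -0.11] 41.1
620 350 30 [-0.88  0.17 -1.1  -1.84 -0.05] 15.5
620 450 20 [-0.79 -0.19 -1.1  -1.45 -0.21] 51.5
620 450 30 [-0.86 -0.06 -1.1  -1.68 -0.09] 29.7
680 350 20 [-0.86 -0.03 -1.1  -1.48 -0.08] 16.0
680 350 30 [-0.88  0.15 -1.04 -1.72 -0.03] 0.0
680 450 20 [-0.83 -0.36 -1.1  -1.16 -0.13] 28.7
680 450 30 [-0.87 -0.2  -1.1  -1.44 -0.05] 6.1
```

```bash
python3 - <<'E'
from ik import *
for nm,x in (("red",(549,-241)),):
    x=np.array(x); az=np.arctan2(x[1],x[0]); q1=az-np.arcsin(130/np.hypot(*x))
    q,e=ik(np.array([*x,92]),dirn(q1,np.radians(-55)),(q1,-.3,-.6,1,0)); print(q.round(2),e)
    for r in (720,780,840):
        for z in (300,350,400,450):
            for E in (-55,-20,20,30):
                k=x/np.hypot(*x)*r; q,e=ik(np.array([*k,z]),dirn(az-np.arcsin(130/r),np.radians(E)),(q1,-.3,-.3,0,0)); print(r,z,E,q.round(2),e.round(1))
E
```

```text
[-0.63 -0.62 -0.94  0.64 -0.  ] 1.1368683772161603e-13
720 300 -55 [-0.59 -0.26 -0.29  0.93 -0.  ] 0.0
720 300 -20 [-0.59 -0.77 -1.02  0.1  -0.  ] 0.0
720 300 20 [-0.59  0.09 -1.05 -1.49 -0.  ] 0.0
720 300 30 [-0.59  0.43 -0.87 -1.82 -0.  ] 0.0
720 350 -55 [-0.59 -0.24 -0.19  1.02 -0.  ] 0.0
720 350 -20 [-0.59 -0.8  -0.95  0.2  -0.  ] 0.0
720 350 20 [-0.59 -0.13 -1.1  -1.32 -0.  ] 0.1
720 350 30 [-0.59  0.24 -0.94 -1.7  -0.  ] 0.0
720 400 -55 [-0.59 -0.22 -0.07  1.1  -0.  ] 0.0
720 400 -20 [-0.59 -0.8  -0.86  0.29 -0.  ] 0.0
720 400 20 [-0.59 -0.27 -1.1  -1.19 -0.01] 6.2
720 400 30 [-0.59  0.04 -0.99 -1.55 -0.  ] 0.0
720 450 -55 [-0.59 -0.18  0.06  1.2  -0.  ] 0.0
720 450 -20 [-0.59 -0.79 -0.76  0.38 -0.  ] 0.0
720 450 20 [-0.58 -0.43 -1.1  -1.03 -0.02] 8.8
720 450 30 [-0.59 -0.15 -1.03 -1.4  -0.  ] 0.0
780 300 -55 [-0.58 -0.08 -0.13  0.91 -0.  ] 0.0
780 300 -20 [-0.58 -0.5  -0.86 -0.   -0.  ] 0.0
780 300 20 [-0.58  0.24 -0.87 -1.46 -0.  ] 0.0
780 300 30 [-0.58  0.52 -0.71 -1.75 -0.  ] 0.0
780 350 -55 [-0.58 -0.07 -0.03  1.   -0.  ] 0.0
780 350 -20 [-0.58 -0.55 -0.79  0.1  -0.  ] 0.0
[... 534 characters left out ...]
 [-0.57 -0.28 -0.69 -0.06 -0.  ] 0.0
840 300 20 [-0.57  0.36 -0.7  -1.42 -0.  ] 0.0
840 300 30 [-0.57  0.62 -0.54 -1.68 -0.  ] 0.0
840 350 -55 [-0.57  0.12  0.16  1.   -0.  ] 0.0
840 350 -20 [-0.57 -0.33 -0.63  0.05 -0.  ] 0.0
840 350 20 [-0.57  0.22 -0.74 -1.31 -0.  ] 0.0
840 350 30 [-0.57  0.47 -0.6  -1.6  -0.  ] 0.0
840 400 -55 [-0.57  0.14  0.28  1.1  -0.  ] 0.0
840 400 -20 [-0.57 -0.36 -0.56  0.14 -0.  ] 0.0
840 400 20 [-0.57  0.08 -0.76 -1.19 -0.  ] 0.0
840 400 30 [-0.57  0.34 -0.64 -1.5  -0.  ] 0.0
840 450 -55 [-0.57  0.19  0.42  1.2  -0.  ] 0.0
840 450 -20 [-0.57 -0.37 -0.48  0.24 -0.  ] 0.0
840 450 20 [-0.57 -0.04 -0.77 -1.07 -0.  ] 0.0
840 450 30 [-0.57  0.21 -0.67 -1.39 -0.  ] 0.0
```

```bash
cat > bp.py <<'E'
from bot import *
from ik import dirn
def bR(azd,Ed,phi=0.):
    az,E=np.radians(azd),np.radians(Ed); d=dirn(az,E); x=np.array([-np.sin(az),np.cos(az),0])
    R=rot(d,x); return Rn.from_rotvec(d*np.radians(phi)).as_matrix()@R
E
python3 -c "
from bp import *
st(); R=bR(-36.2,-55); d=R[:,1]; print(d)
plan(np.array([549.2,-241,92])-110*d,R)
"
```

```text
pos [597.3  57.4 264.5] y [-0.176 -0.291 -0.94 ] x [ 0.851 -0.525  0.003] F [ 0.6  0.2 -0.7] gap 61.8 q [ 0.02  0.39  0.42  1.79 -0.29  2.17]
[ 0.46285342 -0.33875749 -0.81915204]
t29.03 shift [ -99.  -261.2  -82.4] turn [-0.284 -0.052  1.482] deg 86.5
```

Emit:
{"name": "arm_command", "arguments": {"deltas": "0.45 -8 -20 10 -0.02 -0.004 0.11;0.45 -16 -40 20 -0.04 -0.008 0.22;0.5 -24 -60 20 -0.06 -0.012 0.33;0.55 -32 -80 20 -0.085 -0.015 0.44;0.6 -40 -100 20 -0.105 -0.019 0.55;0.65 -48 -120 20 -0.127 -0.023 0.66;0.7 -56 -145 20 -0.148 -0.027 0.77;0.7 -64 -170 20 -0.17 -0.031 0.88"}}

```text
clock: 29.7
eef_pos: [532.5, -112.7, 283.1]
eef_rot: [-0.503, 0.848, 0.157, -0.064]
wrist_force: [-0.1, -0.1, 0.6]
finger_gap: 72.4
```

```bash
python3 -c "
from bp import *
st(); R=bR(-36.2,-55); d=R[:,1]
plan(np.array([549.2,-241,92])-110*d,R)
"
```

```text
pos [ 532.5 -112.7  283.1] y [ 0.202 -0.445 -0.872] x [0.942 0.331 0.049] F [-0.1 -0.1  0.6] gap 72.4 q [-0.25 -0.42 -0.39  1.26 -0.39  0.93]
t29.70 shift [ -34.2  -91.  -101. ] turn [-0.113 -0.022  0.598] deg 34.9
```

Emit:
{"name": "arm_command", "arguments": {"deltas": "0.7 -6 -16 -10 -0.02 -0.004 0.11;0.7 -12 -32 -30 -0.04 -0.008 0.22;0.7 -18 -50 -50 -0.06 -0.012 0.33;0.7 -25 -68 -70 -0.085 -0.016 0.44;0.7 -34 -91 -95 -0.105 -0.02 0.55;0.7 -34 -91 -101 -0.113 -0.022 0.598;0.7 -34 -91 -101 -0.113 -0.022 0.598;0.7 -34 -91 -101 -0.113 -0.022 0.598"}}

```text
clock: 30.37
eef_pos: [512.7, -208.3, 181.5]
eef_rot: [-0.418, 0.789, 0.397, -0.212]
wrist_force: [-0.3, 0.7, 0.6]
finger_gap: 72.2
```

```bash
python3 -c "
from bp import *
st(); R=bR(-36.2,-55); d=R[:,1]
s=cam('side'); bottles(s); crop(s,300,80,440,240,4,'f1.png')
bottles(cam('top'))
plan(np.array([549.2,-241,90]),R)
"
```

```text
pos [ 512.7 -208.3  181.5] y [ 0.449 -0.336 -0.828] x [ 0.595  0.804 -0.003] F [-0.3  0.7  0.6] gap 72.2 q [-0.61 -0.84 -0.9   0.92 -0.02  0.02]
red 106 (np.float64(363.0), np.float64(175.8)) cap top cloud [ 541.7 -228.9  135.5] ray141 [ 537.8 -219.   139. ]
blue 223 (np.float64(469.2), np.float64(127.7)) cap top cloud [  288.7 -1188.5   136.4] ray141 [ 374.8 -816.3  139. ]
red 140 (np.float64(429.1), np.float64(226.2)) cap top cloud [ 549.2 -240.1  141.3] ray141 [ 549.  -240.4  139. ]
blue 140 (np.float64(491.6), np.float64(258.6)) cap top cloud [ 463.3 -394.9  141.7] ray141 [ 464.  -395.3  139. ]
t30.47 shift [ 35.2 -33.3 -93.9] turn [-0.005 -0.012  0.003] deg 0.8
```

View pics/f1.png

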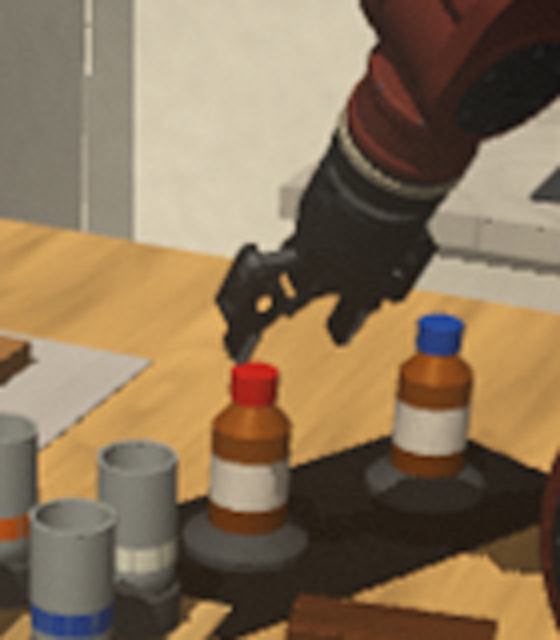

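Emit:
{"name": "arm_command", "arguments": {"deltas": "0.7 1 -5 -10 -0.005 -0.012 0.003;0.7 1.8 -7.3 -28 -0.005 -0.012 0.003;0.7 10 -13 -43 -0.005 -0.012 0.003;0.7 18.5 -20 -60 -0.005 -0.012 0.003;0.7 27 -26.5 -77 -0.005 -0.012 0.003;0.7 35.2 -33 -92 -0.005 -0.012 0.003;0.7 35.2 -33 -92 -0.005 -0.012 0.003;0.7 35.2 -33 -92 -0.005 -0.012 0.003"}}

```text
clock: 31.13
eef_pos: [549.5, -239.6, 92.0]
eef_rot: [-0.412, 0.791, 0.401, -0.209]
wrist_force: [-0.1, 0.8, 0.3]
finger_gap: 72.6
```

```bash
python3 -c "
from bp import *
st(); R=bR(-36.2,-55); d=R[:,1]
s=cam('side'); crop(s,300,80,440,240,4,'f2.png')
plan(np.array([549.2,-241,90]),R)
"
```

```text
pos [ 549.5 -239.6   92. ] y [ 0.462 -0.338 -0.82 ] x [ 0.59   0.807 -0.   ] F [-0.1  0.8  0.3] gap 72.6 q [-0.63 -0.61 -0.94  0.64 -0.    0.  ]
t31.18 shift [-0.6 -1.  -3.2] turn [ 0.     0.    -0.001] deg 0.1
```

View pics/f2.png

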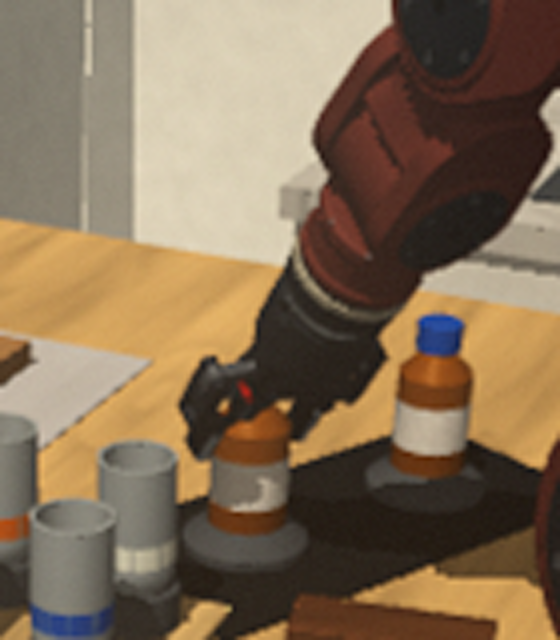

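Emit:
{"name": "arm_command", "arguments": {"deltas": "0.3 -0.3 -0.8 -2 0 0 0;-0.3 -0.3 -0.8 -2 0 0 0;-0.3 -0.3 -0.8 -2 0 0 0;-0.3 -0.3 -0.8 -2 0 0 0;-0.3 -0.3 -0.8 -2 0 0 0;-0.3 -0.3 -0.8 -2 0 0 0;-0.3 -0.3 -0.8 -2 0 0 0;-0.3 -0.3 -0.8 -2 0 0 0", "grip_force": 110}}

```text
clock: 31.85
eef_pos: [550.7, -241.5, 94.1]
eef_rot: [-0.41, 0.792, 0.402, -0.208]
wrist_force: [-1.5, -0.0, 6.3]
finger_gap: 53.0
```

```bash
python3 -c "
from bp import *
st()
"
```

```text
pos [ 550.7 -241.5   94.1] y [ 0.466 -0.341 -0.816] x [0.59  0.807 0.   ] F [-1.5 -0.   6.3] gap 53.0 q [-0.63 -0.62 -0.94  0.63 -0.    0.  ]
```

```bash
python3 -c "
from bp import *
s=cam('side'); crop(s,330,150,400,230,8,'f3.png')
s=cam('top'); crop(s,390,190,470,260,8,'f4.png')
"
```

```text
(no output)
```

View pics/f3.png

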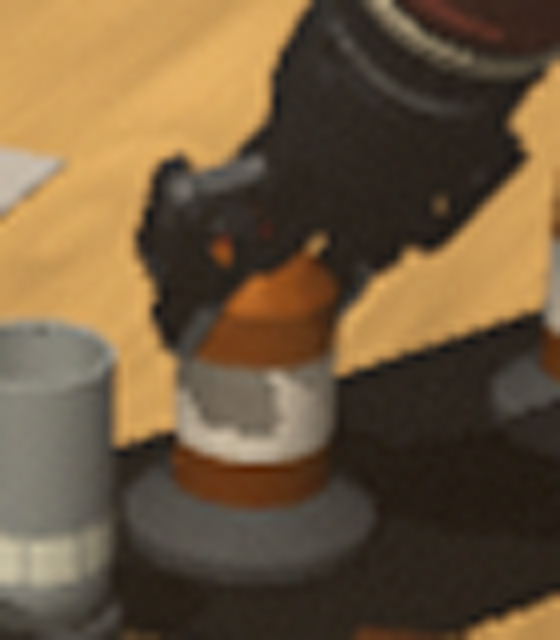

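View pics/f4.png

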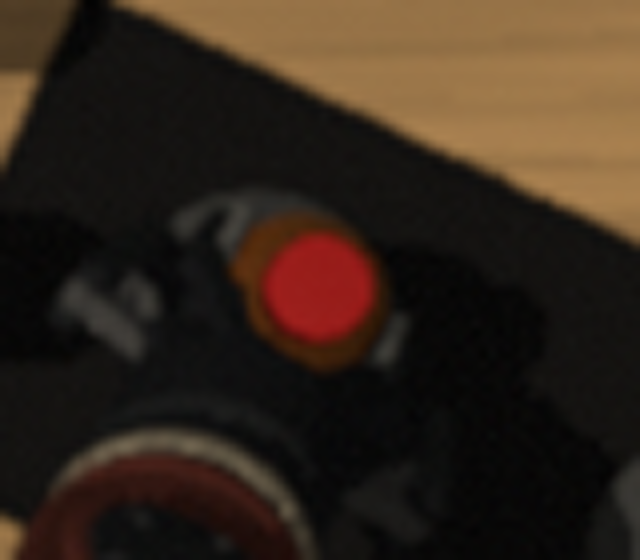

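Emit:
{"name": "arm_command", "arguments": {"deltas": "0.2 0 0 0 0 0 0;0.5 -1 0 -1 0 0.006 0;0.7 -1.5 1 -5 0 0.006 0;0.7 -1.5 1 -7 0 0.006 0;0.7 -1.5 1 -7 0 0.006 0;0.7 -1.5 1 -7 0 0.006 0"}}

```text
clock: 32.45
eef_pos: [548.9, -240.3, 86.4]
eef_rot: [-0.411, 0.791, 0.401, -0.211]
wrist_force: [-0.4, 0.5, 0.1]
finger_gap: 73.0
```

```bash
python3 -c "
from bp import *
st()
s=cam('side'); crop(s,330,150,400,230,8,'f5.png')
bottles(cam('top'))
"
```

```text
pos [ 548.9 -240.3   86.4] y [ 0.461 -0.34  -0.82 ] x [ 0.59   0.807 -0.003] F [-0.4  0.5  0.1] gap 73.0 q [-0.63 -0.61 -0.94  0.63 -0.    0.  ]
red 141 (np.float64(429.2), np.float64(226.1)) cap top cloud [ 549.3 -240.1  141.4] ray141 [ 549.2 -240.8  139. ]
blue 141 (np.float64(491.6), np.float64(258.5)) cap top cloud [ 463.3 -394.3  141.5] ray141 [ 464.1 -395.3  139. ]
```

View pics/f5.png

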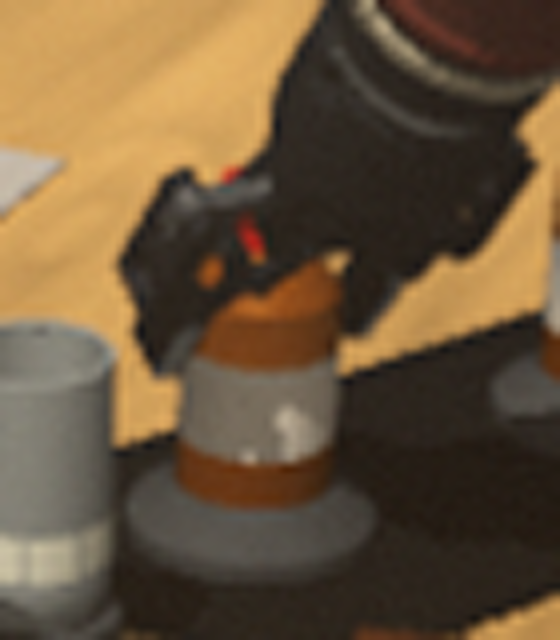

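Emit:
{"name": "arm_command", "arguments": {"deltas": "0.3 0 0 0 0 0 0;-0.3 0 0 0 0 0 0;-0.3 0 0 0 0 0 0;-0.3 0 0 0 0 0 0;-0.3 0 0 0 0 0 0;-0.3 0 0 0 0 0 0;-0.3 0 0 0 0 0 0;-0.3 0 0 0 0 0 0", "grip_force": 110}}

```text
clock: 33.22
eef_pos: [549.4, -240.9, 87.7]
eef_rot: [-0.411, 0.792, 0.401, -0.21]
wrist_force: [-1.4, -1.3, 5.1]
finger_gap: 53.0
```

```bash
python3 -c "
from bp import *
st()
"
```

```text
pos [ 549.4 -240.9   87.7] y [ 0.462 -0.341 -0.818] x [ 0.59   0.807 -0.003] F [-1.4 -1.3  5.1] gap 53.0 q [-0.63 -0.61 -0.94  0.63 -0.    0.  ]
```

Emit:
{"name": "arm_command", "arguments": {"deltas": "-0.3 0 0 10 0 0 0;-0.3 0 0 30 0 0 0;-0.3 5 -2 55 0 0 0;-0.3 20 -9 85 0 0 0;-0.3 40 -18 115 0 0 0;-0.3 62 -27 147 0 0 0;-0.3 85 -37 180 0 0 0;-0.3 107 -47 212 0 0 0"}}

```text
clock: 33.88
eef_pos: [657.0, -287.5, 300.1]
eef_rot: [-0.412, 0.791, 0.401, -0.211]
wrist_force: [0.3, 0.1, -1.7]
finger_gap: 53.4
```

```bash
python3 -c "
from bp import *
st()
s=cam('side'); crop(s,270,40,450,260,3,'f6.png')
plan([769,-338,400],bR(-34,-55))
"
```

```text
pos [ 657.  -287.5  300.1] y [ 0.461 -0.34  -0.82 ] x [ 0.59   0.808 -0.003] F [ 0.3  0.1 -1.7] gap 53.4 q [-0.58 -0.26 -0.3   0.93 -0.03  0.04]
t33.93 shift [107.2 -47.1  90.3] turn [0.008 0.008 0.038] deg 2.3
```

View pics/f6.png

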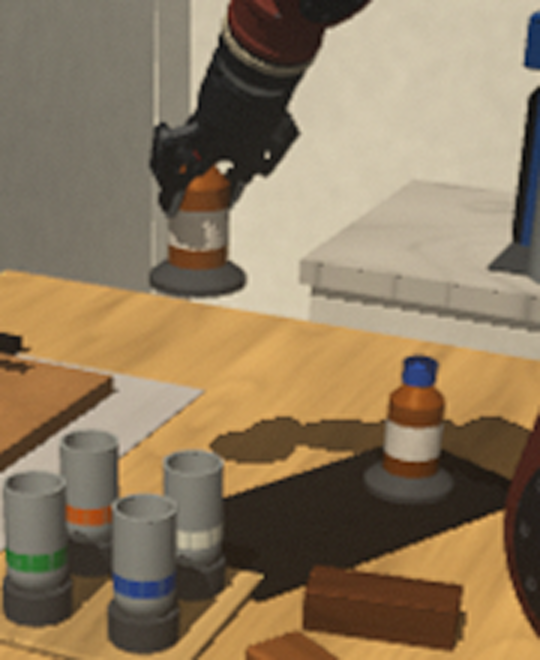

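```bash
python3 -c "
from bp import *
plan([769,-338,400],bR(-36.2,20))
plan([769,-338,400],bR(-36.2,-10))
"
```

```text
t33.93 shift [107.2 -47.1  90.3] turn [-7.650e-01 -1.049e+00  1.000e-03] deg 74.4
t33.93 shift [107.2 -47.1  90.3] turn [-0.455 -0.626  0.001] deg 44.4
```

Emit:
{"name": "arm_command", "arguments": {"deltas": "-0.3 25 -11 22 -0.05 -0.07 0;-0.3 50 -22 45 -0.12 -0.16 0;-0.3 80 -35 68 -0.19 -0.26 0;-0.3 107 -47 90 -0.26 -0.355 0;-0.3 107 -47 90 -0.33 -0.45 0;-0.3 107 -47 90 -0.4 -0.55 0;-0.3 107 -47 90 -0.47 -0.645 0;-0.3 107 -47 90 -0.54 -0.74 0"}}

```text
clock: 34.6
eef_pos: [768.7, -337.3, 397.2]
eef_rot: [-0.036, 0.891, 0.452, -0.019]
wrist_force: [1.4, -1.3, -3.5]
finger_gap: 53.6
```

```bash
python3 -c "
from bp import *
st()
plan([769,-338,400],bR(-36.2,20))
plan([769,-338,400],bR(-36.2,20,50))
plan([769,-338,400],bR(-36.2,20,-50))
"
```

```text
pos [ 768.7 -337.3  397.2] y [ 0.804 -0.589 -0.082] x [ 0.591  0.807 -0.001] F [ 1.4 -1.3 -3.5] gap 53.6 q [-0.54 -0.33 -0.75 -0.34 -0.1   0.01]
t34.60 shift [ 0.3 -0.7  2.8] turn [-0.254 -0.348  0.   ] deg 24.7
t34.60 shift [ 0.3 -0.7  2.8] turn [ 0.466 -0.84   0.117] deg 55.5
t34.60 shift [ 0.3 -0.7  2.8] turn [-0.94   0.189 -0.117] deg 55.4
```

Emit:
{"name": "arm_command", "arguments": {"deltas": "-0.3 0 0 2 0.058 -0.105 0.015;-0.3 0 0 2 0.116 -0.21 0.03;-0.3 0 0 2 0.175 -0.315 0.044;-0.3 0 0 2 0.233 -0.42 0.058;-0.3 0 0 2 0.29 -0.525 0.073;-0.3 0 0 2 0.35 -0.63 0.088;-0.3 0 0 2 0.408 -0.735 0.102;-0.3 0 0 2 0.466 -0.84 0.117"}}

```text
clock: 35.27
eef_pos: [768.3, -337.2, 396.8]
eef_rot: [-0.05, 0.762, 0.469, 0.444]
wrist_force: [0.5, -0.5, -3.1]
finger_gap: 52.7
```

```bash
python3 -c "
from bp import *
st()
plan([769,-338,400],bR(-36.2,20,105))
"
```

```text
pos [ 768.3 -337.2  396.8] y [ 0.758 -0.556  0.34 ] x [0.167 0.67  0.723] F [ 0.5 -0.5 -3.1] gap 52.7 q [-0.54  0.1  -0.74 -1.19 -0.09  0.85]
t35.27 shift [ 0.7 -0.8  3.2] turn [ 0.723 -0.532  0.326] deg 54.7
```

Emit:
{"name": "arm_command", "arguments": {"deltas": "-0.3 0 0 2 0.09 -0.066 0.041;-0.3 0 0 2 0.18 -0.133 0.082;-0.3 0 0 2 0.27 -0.2 0.122;-0.3 0 0 2 0.36 -0.266 0.163;-0.3 0 0 2 0.45 -0.332 0.204;-0.3 0 0 2 0.54 -0.4 0.245;-0.3 0 0 2 0.63 -0.465 0.286;-0.3 0 0 2 0.723 -0.532 0.326"}}

```text
clock: 35.93
eef_pos: [768.4, -337.1, 396.5]
eef_rot: [-0.261, 0.471, 0.392, 0.745]
wrist_force: [-0.9, 0.4, -2.7]
finger_gap: 53.3
```

```bash
python3 -c "
from bp import *
st()
plan([769,-338,400],bR(-36.2,20,157))
"
```

```text
pos [ 768.4 -337.1  396.5] y [ 0.759 -0.556  0.338] x [-0.419 -0.02   0.908] F [-0.9  0.4 -2.7] gap 53.3 q [-0.54  0.1  -0.74 -1.19 -0.09  1.81]
t35.93 shift [ 0.6 -0.9  3.5] turn [ 0.683 -0.504  0.307] deg 51.7
```

Emit:
{"name": "arm_command", "arguments": {"deltas": "-0.3 0 0 2 0.09 -0.066 0.041;-0.3 0 0 2 0.18 -0.133 0.082;-0.3 0 0 2 0.27 -0.2 0.122;-0.3 0 0 2 0.36 -0.266 0.163;-0.3 0 0 2 0.45 -0.332 0.204;-0.3 0 0 2 0.54 -0.4 0.245;-0.3 0 0 2 0.63 -0.465 0.286;-0.3 0 0 2 0.683 -0.504 0.307"}}

```text
clock: 36.6
eef_pos: [768.6, -336.9, 396.3]
eef_rot: [-0.407, 0.096, 0.238, 0.877]
wrist_force: [-0.1, -0.7, -2.3]
finger_gap: 53.4
```

```bash
python3 -c "
from bp import *
st()
R0=bR(-36.2,-55); Rn_=Rn.from_quat(manip.sense()['eef_rot'],scalar_first=True).as_matrix()
c=Rn_@R0.T@Z; print('cap dir',c,np.degrees(np.arcsin(c[2])))
s=cam('side'); crop(s,270,0,450,220,3,'f7.png')
"
```

```text
pos [ 768.6 -336.9  396.3] y [ 0.76  -0.555  0.338] x [-0.65  -0.668  0.363] F [-0.1 -0.7 -2.3] gap 53.4 q [-0.54  0.1  -0.74 -1.19 -0.09  2.71]
cap dir [-0.60820976  0.17068045 -0.77520905] -50.823989835425955
```

View pics/f7.png

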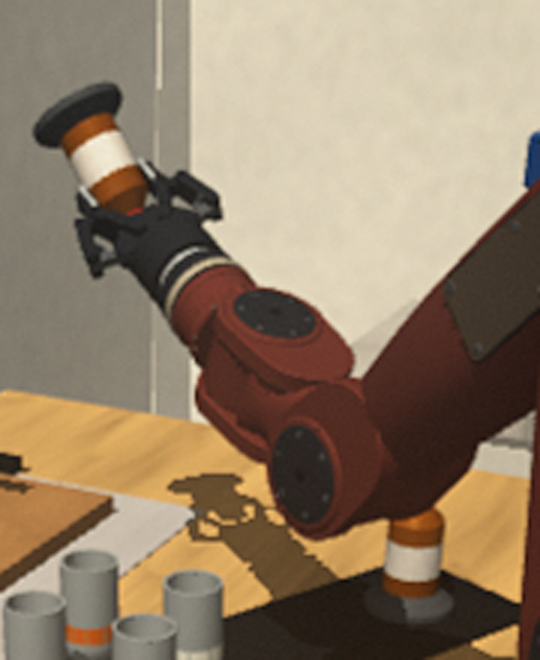

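Emit:
{"name": "arm_command", "arguments": {"deltas": "-0.3 0 0 0 0 0 0;-0.3 0 0 0 0 0 0;-0.3 0 0 0 0 0 0;-0.3 0 0 0 0 0 0;-0.3 0 0 0 0 0 0;-0.3 0 0 0 0 0 0;-0.3 0 0 0 0 0 0;-0.3 0 0 0 0 0 0"}}

```text
clock: 37.32
eef_pos: [768.6, -336.9, 396.5]
eef_rot: [-0.407, 0.095, 0.237, 0.877]
wrist_force: [1.3, -1.1, -2.0]
finger_gap: 53.8
```

Emit:
{"name": "arm_command", "arguments": {"deltas": "-0.3 0 0 0 0 0 0;-0.3 0 0 0 0 0 0;-0.3 0 0 0 0 0 0;-0.3 0 0 0 0 0 0;-0.3 0 0 0 0 0 0;-0.3 0 0 0 0 0 0;-0.3 0 0 0 0 0 0;-0.3 0 0 0 0 0 0"}}

```text
clock: 37.98
eef_pos: [768.6, -336.9, 396.4]
eef_rot: [-0.407, 0.095, 0.237, 0.877]
wrist_force: [0.5, -0.7, -2.3]
finger_gap: 53.3
```

Emit:
{"name": "arm_command", "arguments": {"deltas": "-0.3 0 0 0 0 0 0;-0.3 0 0 0 0 0 0;-0.3 0 0 0 0 0 0;-0.3 0 0 0 0 0 0;-0.3 0 0 0 0 0 0;-0.3 0 0 0 0 0 0;-0.3 0 0 0 0 0 0;-0.3 0 0 0 0 0 0"}}

```text
clock: 38.65
eef_pos: [768.6, -336.9, 396.4]
eef_rot: [-0.407, 0.095, 0.237, 0.877]
wrist_force: [0.1, 0.2, -2.9]
finger_gap: 53.1
```

Emit:
{"name": "arm_command", "arguments": {"deltas": "-0.3 0 0 0 0 0 0;-0.3 0 0 0 0 0 0;-0.3 0 0 0 0 0 0;-0.3 0 0 0 0 0 0;-0.3 0 0 0 0 0 0;-0.3 0 0 0 0 0 0;-0.3 0 0 0 0 0 0;-0.3 0 0 0 0 0 0"}}

```text
clock: 39.32
eef_pos: [768.6, -336.9, 396.5]
eef_rot: [-0.407, 0.095, 0.237, 0.877]
wrist_force: [-0.3, 0.4, -2.2]
finger_gap: 53.3
```

```bash
python3 -c "
from bp import *
st()
R0=bR(-36.2,-55); Rn_=Rn.from_quat(manip.sense()['eef_rot'],scalar_first=True).as_matrix()
c=Rn_@R0.T@Z; print('cap dir',c,np.degrees(np.arcsin(c[2])))
plan([769,-338,398],bR(-36.2,20,105))
"
```

```text
pos [ 768.6 -336.9  396.5] y [ 0.76  -0.555  0.338] x [-0.65  -0.669  0.361] F [-0.3  0.4 -2.2] gap 53.3 q [-0.54  0.1  -0.74 -1.19 -0.09  2.72]
cap dir [-0.60717619  0.17167638 -0.77579913] -50.87754098142302
t39.32 shift [ 0.4 -1.1  1.5] turn [-0.697  0.506 -0.312] deg 52.5
```

Emit:
{"name": "arm_command", "arguments": {"deltas": "-0.3 0 0 0 -0.09 0.066 -0.041;-0.3 0 0 0 -0.18 0.133 -0.082;-0.3 0 0 0 -0.27 0.2 -0.122;-0.3 0 0 0 -0.36 0.264 -0.163;-0.3 0 0 0 -0.45 0.33 -0.204;-0.3 0 0 0 -0.54 0.395 -0.245;-0.3 0 0 0 -0.63 0.46 -0.286;-0.3 0 0 0 -0.71 0.516 -0.318"}}

```text
clock: 39.98
eef_pos: [768.6, -336.8, 396.4]
eef_rot: [-0.255, 0.481, 0.397, 0.739]
wrist_force: [-0.1, 0.6, -2.2]
finger_gap: 53.4
```

```bash
python3 -c "
from bp import *
st()
plan([769,-338,398],bR(-36.2,20,50))
"
```

```text
pos [ 768.6 -336.8  396.4] y [ 0.758 -0.555  0.341] x [-0.407  0.006  0.913] F [-0.1  0.6 -2.2] gap 53.4 q [-0.54  0.1  -0.74 -1.19 -0.09  1.78]
t39.98 shift [ 0.4 -1.2  1.6] turn [-0.711  0.519 -0.32 ] deg 53.6
```

Emit:
{"name": "arm_command", "arguments": {"deltas": "-0.3 0 0 0 -0.09 0.066 -0.041;-0.3 0 0 0 -0.18 0.133 -0.082;-0.3 0 0 0 -0.27 0.2 -0.122;-0.3 0 0 0 -0.36 0.264 -0.163;-0.3 0 0 0 -0.45 0.33 -0.204;-0.3 0 0 0 -0.54 0.395 -0.245;-0.3 0 0 0 -0.63 0.46 -0.286;-0.3 0 0 0 -0.711 0.519 -0.32"}}

```text
clock: 40.65
eef_pos: [768.7, -336.8, 396.3]
eef_rot: [-0.046, 0.764, 0.47, 0.44]
wrist_force: [-0.4, 0.6, -2.5]
finger_gap: 53.4
```

```bash
python3 -c "
from bp import *
st()
plan([769,-338,398],bR(-36.2,-5,0))
"
```

```text
pos [ 768.7 -336.8  396.3] y [ 0.758 -0.555  0.342] x [0.172 0.677 0.716] F [-0.4  0.6 -2.5] gap 53.4 q [-0.54  0.1  -0.74 -1.19 -0.09  0.83]
t40.65 shift [ 0.3 -1.2  1.7] turn [-0.457  0.841 -0.114] deg 55.2
```

Emit:
{"name": "arm_command", "arguments": {"deltas": "-0.3 0 0 1 -0.057 0.105 -0.014;-0.3 0 0 1 -0.114 0.21 -0.028;-0.3 0 0 1 -0.171 0.315 -0.043;-0.3 0 0 1 -0.228 0.42 -0.057;-0.3 0 0 1 -0.286 0.526 -0.071;-0.3 0 0 1 -0.343 0.631 -0.086;-0.3 0 0 1 -0.4 0.736 -0.1;-0.3 0 0 1 -0.457 0.841 -0.114"}}

```text
clock: 41.32
eef_pos: [768.1, -336.7, 397.6]
eef_rot: [-0.039, 0.891, 0.452, -0.023]
wrist_force: [0.8, -0.7, -2.6]
finger_gap: 53.5
```

```bash
python3 -c "
from bp import *
st()
plan([700,-307,330],bR(-36.2,-55,0))
bottles(cam('top'))
"
```

```text
pos [ 768.1 -336.7  397.6] y [ 0.803 -0.589 -0.089] x [ 0.591  0.807 -0.006] F [ 0.8 -0.7 -2.6] gap 53.5 q [-0.53 -0.34 -0.75 -0.32 -0.1   0.  ]
t41.32 shift [-68.1  29.7 -67.6] turn [ 0.518  0.699 -0.002] deg 49.9
red none
blue 108 (np.float64(492.8), np.float64(259.1)) cap top cloud [ 462.5 -397.5  142.1] ray141 [ 462.7 -398.3  139. ]
```

Emit:
{"name": "arm_command", "arguments": {"deltas": "-0.3 0 0 0 0.065 0.087 0;-0.3 0 0 0 0.13 0.174 0;-0.3 0 0 0 0.195 0.26 0;-0.3 -5 2 -5 0.26 0.35 0;-0.3 -20 9 -15 0.325 0.44 0;-0.3 -35 15 -30 0.39 0.525 0;-0.3 -50 22 -45 0.455 0.61 0;-0.3 -68 30 -60 0.518 0.699 0"}}

```text
clock: 42.03
eef_pos: [700.8, -306.5, 341.8]
eef_rot: [-0.411, 0.79, 0.403, -0.211]
wrist_force: [0.8, -1.1, -2.9]
finger_gap: 53.5
```

```bash
python3 -c "
from bp import *
st()
plan([549.4,-240.9,115],bR(-36.2,-55,0))
"
```

```text
pos [ 700.8 -306.5  341.8] y [ 0.463 -0.337 -0.82 ] x [ 0.586  0.81  -0.001] F [ 0.8 -1.1 -2.9] gap 53.5 q [-0.57 -0.11 -0.09  0.99 -0.03  0.05]
t42.03 shift [-151.4   65.6 -226.8] turn [ 0.001 -0.001 -0.005] deg 0.3
```

Emit:
{"name": "arm_command", "arguments": {"deltas": "-0.3 -22 10 -30 0 0 -0.005;-0.3 -44 19 -60 0 0 -0.005;-0.3 -66 28 -90 0 0 -0.005;-0.3 -88 38 -122 0 0 -0.005;-0.3 -110 47 -152 0 0 -0.005;-0.3 -132 57 -182 0 0 -0.005;-0.3 -148 64 -210 0 0 -0.005;-0.3 -151.4 65.6 -225 0 0 -0.005"}}

```text
clock: 42.7
eef_pos: [546.5, -238.9, 110.7]
eef_rot: [-0.414, 0.79, 0.4, -0.209]
wrist_force: [-0.5, -0.1, -3.3]
finger_gap: 54.0
```

```bash
python3 -c "
from bp import *
st()
s=cam('side'); crop(s,310,100,430,240,5,'f8.png')
plan([549.4,-240.9,90],bR(-36.2,-55,0))
"
```

```text
pos [ 546.5 -238.9  110.7] y [ 0.459 -0.336 -0.822] x [0.592 0.806 0.001] F [-0.5 -0.1 -3.3] gap 54.0 q [-0.63 -0.64 -0.92  0.69 -0.    0.  ]
t42.75 shift [  3.3  -2.3 -18.7] turn [-0.005 -0.006  0.002] deg 0.5
```

View pics/f8.png

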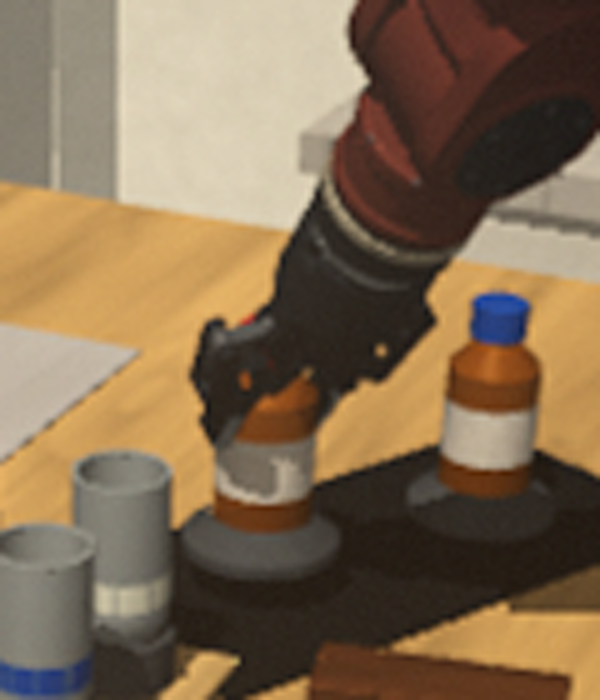

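Emit:
{"name": "arm_command", "arguments": {"deltas": "-0.3 3 -2 -8 -0.005 -0.006 0.002;-0.3 3 -2 -14 -0.005 -0.006 0.002;-0.3 3 -2 -19 -0.005 -0.006 0.002;-0.3 3 -2 -21 -0.005 -0.006 0.002;-0.3 3 -2 -22 -0.005 -0.006 0.002;-0.3 3 -2 -22 -0.005 -0.006 0.002"}}

```text
clock: 43.25
eef_pos: [549.7, -241.0, 87.7]
eef_rot: [-0.411, 0.791, 0.402, -0.209]
wrist_force: [-0.2, 0.1, -2.6]
finger_gap: 53.1
```

```bash
python3 -c "
from bp import *
st()
"
```

```text
pos [ 549.7 -241.    87.7] y [ 0.464 -0.339 -0.818] x [0.591 0.807 0.   ] F [-0.2  0.1 -2.6] gap 53.1 q [-0.63 -0.61 -0.94  0.63 -0.    0.  ]
```

Emit:
{"name": "arm_command", "arguments": {"deltas": "-0.3 0 0 -1 0 0 0;-0.3 0 0 -2 0 0 0;-0.3 0 0 -2 0 0 0"}}

```text
clock: 43.5
eef_pos: [550.7, -241.8, 87.6]
eef_rot: [-0.41, 0.792, 0.402, -0.208]
wrist_force: [-1.9, 0.6, 3.8]
finger_gap: 53.2
```

```bash
python3 -c "
from bp import *
st()
"
```

```text
pos [ 550.7 -241.8   87.6] y [ 0.466 -0.34  -0.817] x [0.591 0.807 0.   ] F [-1.9  0.6  3.8] gap 53.2 q [-0.63 -0.61 -0.94  0.62 -0.    0.  ]
```

Foot has contacted the mat (z force rose). Release and retreat.

Emit:
{"name": "arm_command", "arguments": {"deltas": "-0.2 0 0 0 0 0 0;0.1 0 0 0 0 0 0;0.3 0 0 0 0 0 0;0.5 0 0 0 0 0 0;0.7 0 0 0 0 0 0;0.7 0 0 0 0 0 0;0.7 0 0 0 0 0 0"}}

```text
clock: 44.08
eef_pos: [550.9, -241.9, 87.9]
eef_rot: [-0.41, 0.792, 0.402, -0.208]
wrist_force: [-0.5, -0.2, -1.3]
finger_gap: 72.6
```

```bash
python3 -c "
from bp import *
st()
bottles(cam('top'))
R=bR(-36.2,-55); d=R[:,1]; print((-70*d).round(1))
"
```

```text
pos [ 550.9 -241.9   87.9] y [ 0.466 -0.341 -0.816] x [0.591 0.807 0.   ] F [-0.5 -0.2 -1.3] gap 72.6 q [-0.63 -0.61 -0.94  0.62 -0.    0.  ]
red 145 (np.float64(429.4), np.float64(225.3)) cap top cloud [ 551.5 -240.6  141.2] ray141 [ 551.3 -241.3  139. ]
blue 140 (np.float64(491.7), np.float64(258.5)) cap top cloud [ 464.2 -394.7  141.3] ray141 [ 464.1 -395.4  139. ]
[-32.4  23.7  57.3]
```

Emit:
{"name": "arm_command", "arguments": {"deltas": "0.7 -6 4.5 11 0 0 0;0.7 -16 12 28 0 0 0;0.7 -26 19 46 0 0 0;0.7 -35 25.5 62 0 0 0;0.7 -38 28 90 0 0 0;0.7 -38 28 110 0 0 0"}}

```text
clock: 44.63
eef_pos: [516.4, -214.6, 198.9]
eef_rot: [-0.412, 0.791, 0.401, -0.209]
wrist_force: [1.2, 0.0, 1.4]
finger_gap: 72.5
```

```bash
python3 -c "
from bp import *
st()
R=bR(-52.8,-55); d=R[:,1]; print(d)
plan(np.array([464,-395,92])-85*d,R)
bottles(cam('top'))
s=cam('side'); crop(s,310,100,430,240,5,'f9.png')
"
```

```text
pos [ 516.4 -214.6  198.9] y [ 0.463 -0.339 -0.819] x [ 0.591  0.807 -0.   ] F [1.2 0.  1.4] gap 72.5 q [-0.63 -0.84 -0.88  0.92 -0.    0.01]
[ 0.34678381 -0.45687079 -0.81915204]
t44.63 shift [ -81.9 -141.6  -37.3] turn [ 0.    -0.    -0.289] deg 16.6
red 138 (np.float64(429.7), np.float64(225.2)) cap top cloud [ 551.8 -241.7  141.5] ray141 [ 551.6 -242.   139. ]
blue 139 (np.float64(491.7), np.float64(258.6)) cap top cloud [ 463.4 -394.9  142.1] ray141 [ 464.  -395.5  139. ]
```

View pics/f9.png

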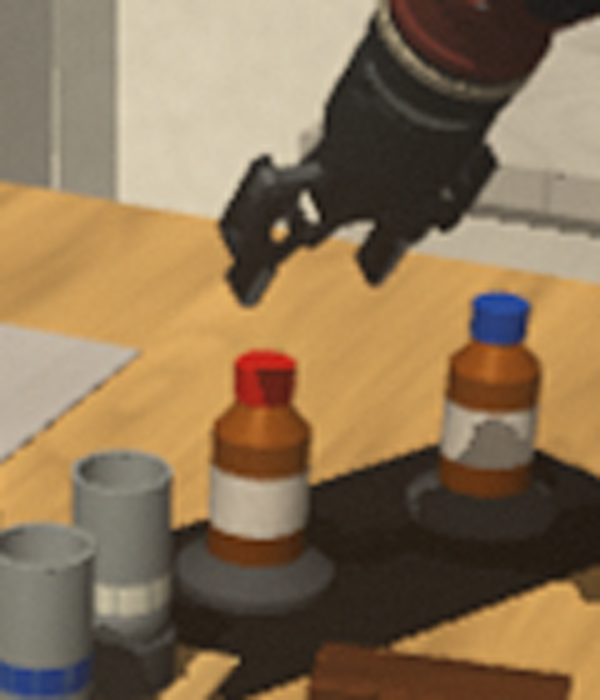

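Emit:
{"name": "arm_command", "arguments": {"deltas": "0.7 -20 -30 0 0 0 -0.07;0.7 -40 -60 0 0 0 -0.14;0.7 -55 -90 0 0 0 -0.21;0.7 -70 -120 -5 0 0 -0.289;0.7 -82 -142 -20 0 0 -0.289;0.7 -82 -142 -36 0 0 -0.289;0.7 -82 -142 -36 0 0 -0.289;0.7 -82 -142 -36 0 0 -0.289"}}

```text
clock: 45.4
eef_pos: [435.6, -357.5, 165.5]
eef_rot: [-0.436, 0.842, 0.283, -0.147]
wrist_force: [-0.0, 0.3, 0.8]
finger_gap: 72.8
```

```bash
python3 -c "
from bp import *
st()
R=bR(-52.8,-55); d=R[:,1]
plan(np.array([463.8,-395,92])-70*d,R)
plan(np.array([463.8,-395,86.5]),R)
bottles(cam('top'))
"
```

```text
pos [ 435.6 -357.5  165.5] y [ 0.349 -0.46  -0.816] x [ 0.797  0.604 -0.   ] F [-0.   0.3  0.8] gap 72.8 q [-0.92 -0.83 -0.93  0.85 -0.    0.  ]
t45.40 shift [  4.   -5.5 -16.1] turn [0.004 0.003 0.   ] deg 0.3
t45.40 shift [ 28.2 -37.5 -79. ] turn [0.004 0.003 0.   ] deg 0.3
red 144 (np.float64(429.4), np.float64(225.3)) cap top cloud [ 551.6 -240.7  140.9] ray141 [ 551.3 -241.3  139. ]
blue 139 (np.float64(491.7), np.float64(258.6)) cap top cloud [ 463.3 -394.3  140.9] ray141 [ 464.  -395.5  139. ]
```

Emit:
{"name": "arm_command", "arguments": {"deltas": "0.7 4 -5.5 -15 0.004 0.003 0;0.7 9 -12 -27 0.004 0.003 0;0.7 15 -20 -43 0.004 0.003 0;0.7 21 -28 -58 0.004 0.003 0;0.7 28 -37.5 -74 0.004 0.003 0;0.7 28 -37.5 -79 0.004 0.003 0;0.7 28 -37.5 -79 0.004 0.003 0;0.7 28 -37.5 -79 0.004 0.003 0"}}

```text
clock: 46.12
eef_pos: [464.7, -394.6, 88.9]
eef_rot: [-0.437, 0.841, 0.284, -0.147]
wrist_force: [-0.1, 0.3, -0.3]
finger_gap: 72.7
```

```bash
python3 -c "
from bp import *
st()
R=bR(-52.8,-55); d=R[:,1]
plan(np.array([463.8,-395,86.5]),R)
s=cam('side'); crop(s,350,100,470,230,5,'g1.png')
"
```

```text
pos [ 464.7 -394.6   88.9] y [ 0.348 -0.458 -0.818] x [ 0.796  0.606 -0.   ] F [-0.1  0.3 -0.3] gap 72.7 q [-0.92 -0.57 -0.92  0.61 -0.    0.  ]
t46.12 shift [-0.9 -0.4 -2.4] turn [ 0.002  0.001 -0.002] deg 0.1
```

View pics/g1.png

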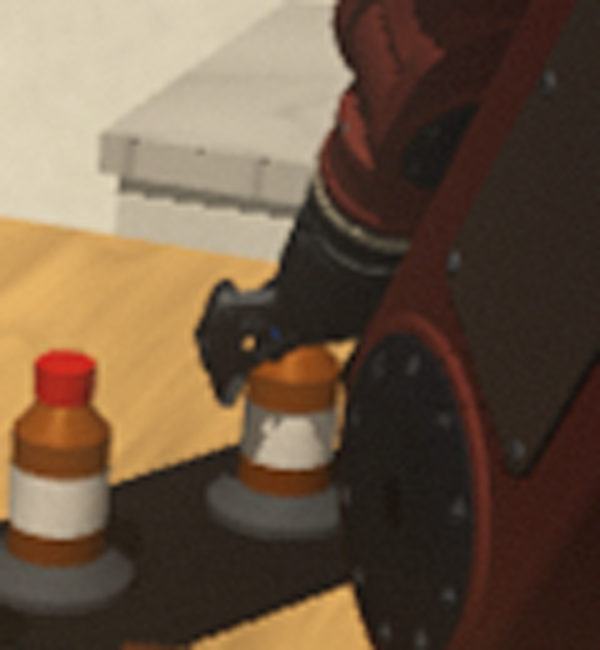

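Emit:
{"name": "arm_command", "arguments": {"deltas": "0.3 -0.9 -0.4 -2.4 0 0 0;-0.3 -0.9 -0.4 -2.4 0 0 0;-0.3 -0.9 -0.4 -2.4 0 0 0;-0.3 -0.9 -0.4 -2.4 0 0 0;-0.3 -0.9 -0.4 -2.4 0 0 0;-0.3 -0.9 -0.4 -2.4 0 0 0;-0.3 -0.9 -0.4 -2.4 0 0 0;-0.3 -0.9 -0.4 -2.4 0 0 0", "grip_force": 110}}

```text
clock: 46.83
eef_pos: [464.6, -396.5, 89.6]
eef_rot: [-0.435, 0.842, 0.284, -0.147]
wrist_force: [-2.2, 1.6, 7.7]
finger_gap: 53.6
```

```bash
python3 -c "
from bp import *
st()
"
```

```text
pos [ 464.6 -396.5   89.6] y [ 0.351 -0.461 -0.815] x [ 0.796  0.606 -0.   ] F [-2.2  1.6  7.7] gap 53.6 q [-0.92 -0.57 -0.92  0.61 -0.    0.  ]
```

Emit:
{"name": "arm_command", "arguments": {"deltas": "-0.3 0 0 10 0 0 0;-0.3 0 0 30 0 0 0;-0.3 4 -4 55 0 0 0;-0.3 17 -14 85 0 0 0;-0.3 34 -29 115 0 0 0;-0.3 52 -44 147 0 0 0;-0.3 71 -60 180 0 0 0;-0.3 89 -75 212 0 0 0"}}

```text
clock: 47.5
eef_pos: [554.1, -471.5, 302.9]
eef_rot: [-0.435, 0.842, 0.284, -0.147]
wrist_force: [-1.3, -0.5, -1.8]
finger_gap: 53.0
```

```bash
python3 -c "
from bp import *
st()
plan([639,-545,400],bR(-52.8,-5))
"
```

```text
pos [ 554.1 -471.5  302.9] y [ 0.35  -0.46  -0.816] x [ 0.796  0.606 -0.   ] F [-1.3 -0.5 -1.8] gap 53.0 q [-0.87 -0.24 -0.27  0.92 -0.03  0.04]
t47.50 shift [ 84.9 -73.5  97.1] turn [-0.69  -0.525 -0.001] deg 49.7
```

Emit:
{"name": "arm_command", "arguments": {"deltas": "-0.3 20 -17 22 -0.07 -0.053 0;-0.3 40 -35 45 -0.15 -0.115 0;-0.3 62 -54 70 -0.24 -0.18 0;-0.3 85 -73 96 -0.33 -0.25 0;-0.3 85 -73 96 -0.42 -0.32 0;-0.3 85 -73 96 -0.51 -0.39 0;-0.3 85 -73 96 -0.6 -0.457 0;-0.3 85 -73 96 -0.69 -0.525 0"}}

```text
clock: 48.17
eef_pos: [639.1, -543.9, 397.8]
eef_rot: [-0.051, 0.946, 0.319, -0.017]
wrist_force: [1.4, -1.7, -4.2]
finger_gap: 53.3
```

```bash
python3 -c "
from bp import *
st()
plan([639,-545,400],bR(-52.8,20,50))
"
```

```text
pos [ 639.1 -543.9  397.8] y [ 0.603 -0.791 -0.107] x [ 0.795  0.606 -0.   ] F [ 1.4 -1.7 -4.2] gap 53.3 q [-0.83 -0.35 -0.74 -0.29 -0.09  0.01]
t48.17 shift [-0.1 -1.1  2.2] turn [ 0.189 -0.954  0.104] deg 56.0
```

Emit:
{"name": "arm_command", "arguments": {"deltas": "-0.3 0 0 2 0.024 -0.119 0.013;-0.3 0 0 2 0.048 -0.238 0.026;-0.3 0 0 2 0.071 -0.358 0.039;-0.3 0 0 2 0.095 -0.477 0.052;-0.3 0 0 2 0.119 -0.596 0.065;-0.3 0 0 2 0.142 -0.715 0.078;-0.3 0 0 2 0.166 -0.835 0.091;-0.3 0 0 2 0.189 -0.954 0.104"}}

```text
clock: 48.83
eef_pos: [638.8, -543.9, 398.6]
eef_rot: [0.016, 0.822, 0.354, 0.447]
wrist_force: [-0.1, -0.3, -2.0]
finger_gap: 53.1
```

```bash
python3 -c "
from bp import *
st()
plan([639,-545,400],bR(-52.8,20,105))
"
```

```text
pos [ 638.8 -543.9  398.6] y [ 0.567 -0.749  0.342] x [0.35  0.595 0.723] F [-0.1 -0.3 -2. ] gap 53.1 q [-0.83  0.1  -0.74 -1.19 -0.09  0.85]
t48.83 shift [ 0.2 -1.1  1.4] turn [ 0.542 -0.715  0.328] deg 54.7
```

Emit:
{"name": "arm_command", "arguments": {"deltas": "-0.3 0 0 0 0.068 -0.09 0.041;-0.3 0 0 0 0.136 -0.179 0.082;-0.3 0 0 0 0.204 -0.269 0.123;-0.3 0 0 0 0.272 -0.358 0.164;-0.3 0 0 0 0.339 -0.447 0.205;-0.3 0 0 0 0.407 -0.537 0.246;-0.3 0 0 0 0.475 -0.626 0.287;-0.3 0 0 0 0.542 -0.715 0.328"}}

```text
clock: 49.5
eef_pos: [639.0, -544.1, 397.6]
eef_rot: [-0.151, 0.522, 0.321, 0.776]
wrist_force: [-1.2, -0.2, -3.9]
finger_gap: 53.1
```

Emit:
{"name": "arm_command", "arguments": {"deltas": "-0.3 0 0 0 0.066 -0.087 0.04;-0.3 0 0 0 0.132 -0.174 0.08;-0.3 0 0 0 0.198 -0.26 0.12;-0.3 0 0 0 0.264 -0.347 0.16;-0.3 0 0 0 0.33 -0.433 0.2;-0.3 0 0 0 0.396 -0.52 0.239;-0.3 0 0 0 0.455 -0.6 0.276;-0.3 0 0 0 0.515 -0.68 0.312"}}

```text
clock: 50.17
eef_pos: [639.2, -544.2, 396.6]
eef_rot: [-0.278, 0.127, 0.222, 0.926]
wrist_force: [-0.3, 0.2, -2.9]
finger_gap: 53.6
```

```bash
python3 -c "
from bp import *
st()
R0=rot([.351,-.461,-.815],[.796,.606,0]); Rn_=Rn.from_quat(manip.sense()['eef_rot'],scalar_first=True).as_matrix()
c=Rn_@R0.T@Z; print('cap dir',c,np.degrees(np.arcsin(c[2])))
s=cam('side'); crop(s,300,0,480,220,3,'g2.png'); bottles(cam('top'))
"
```

```text
pos [ 639.2 -544.2  396.6] y [ 0.571 -0.747  0.34 ] x [-0.813 -0.459  0.358] F [-0.3  0.2 -2.9] gap 53.6 q [-0.83  0.1  -0.74 -1.19 -0.08  2.72]
cap dir [-0.53036822  0.3299643  -0.78091812] -51.344715082465214
red 143 (np.float64(429.4), np.float64(225.3)) cap top cloud [ 551.5 -241.   141.5] ray141 [ 551.3 -241.4  139. ]
blue none
```

View pics/g2.png

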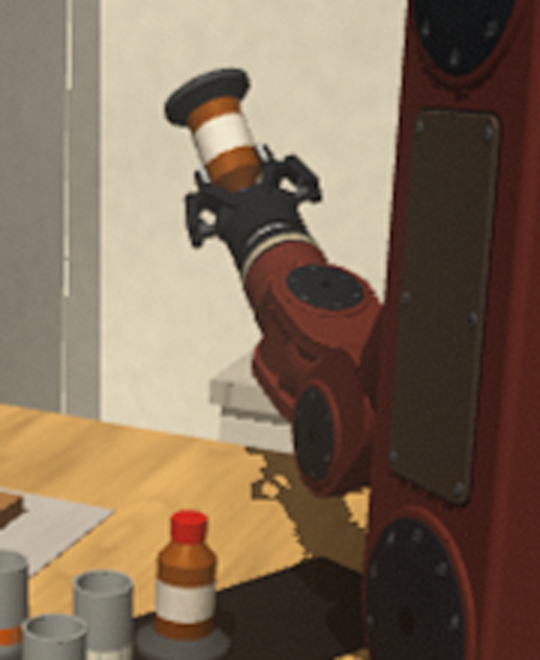

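The blue bottle is inverted, with its cap about 51° below level. I'll hold it for more than 2 s.

Emit:
{"name": "arm_command", "arguments": {"deltas": "-0.3 0 0 0 0 0 0;-0.3 0 0 0 0 0 0;-0.3 0 0 0 0 0 0;-0.3 0 0 0 0 0 0;-0.3 0 0 0 0 0 0;-0.3 0 0 0 0 0 0;-0.3 0 0 0 0 0 0;-0.3 0 0 0 0 0 0"}}

```text
clock: 50.93
eef_pos: [639.2, -544.2, 396.7]
eef_rot: [-0.278, 0.129, 0.222, 0.926]
wrist_force: [0.2, -0.0, -3.1]
finger_gap: 53.1
```

Emit:
{"name": "arm_command", "arguments": {"deltas": "-0.3 0 0 0 0 0 0;-0.3 0 0 0 0 0 0;-0.3 0 0 0 0 0 0;-0.3 0 0 0 0 0 0;-0.3 0 0 0 0 0 0;-0.3 0 0 0 0 0 0;-0.3 0 0 0 0 0 0;-0.3 0 0 0 0 0 0"}}

```text
clock: 51.6
eef_pos: [639.2, -544.2, 396.7]
eef_rot: [-0.278, 0.129, 0.222, 0.926]
wrist_force: [0.3, 0.5, -3.7]
finger_gap: 53.5
```

Emit:
{"name": "arm_command", "arguments": {"deltas": "-0.3 0 0 0 0 0 0;-0.3 0 0 0 0 0 0;-0.3 0 0 0 0 0 0;-0.3 0 0 0 0 0 0;-0.3 0 0 0 0 0 0;-0.3 0 0 0 0 0 0;-0.3 0 0 0 0 0 0;-0.3 0 0 0 0 0 0"}}

```text
clock: 52.27
eef_pos: [639.2, -544.2, 396.7]
eef_rot: [-0.278, 0.129, 0.222, 0.926]
wrist_force: [-0.1, -0.4, -3.7]
finger_gap: 53.3
```

Emit:
{"name": "arm_command", "arguments": {"deltas": "-0.3 0 0 0 0 0 0;-0.3 0 0 0 0 0 0;-0.3 0 0 0 0 0 0;-0.3 0 0 0 0 0 0;-0.3 0 0 0 0 0 0;-0.3 0 0 0 0 0 0;-0.3 0 0 0 0 0 0;-0.3 0 0 0 0 0 0"}}

```text
clock: 52.93
eef_pos: [639.2, -544.2, 396.7]
eef_rot: [-0.278, 0.129, 0.222, 0.926]
wrist_force: [-0.5, -0.3, -4.5]
finger_gap: 52.8
```

```bash
python3 -c "
from bp import *
plan([639,-544,398],bR(-52.8,20,103))
"
```

```text
t52.93 shift [-0.2  0.2  1.3] turn [-0.542  0.709 -0.327] deg 54.5
```

Emit:
{"name": "arm_command", "arguments": {"deltas": "-0.3 0 0 0 -0.068 0.089 -0.041;-0.3 0 0 0 -0.136 0.178 -0.082;-0.3 0 0 0 -0.204 0.266 -0.123;-0.3 0 0 0 -0.271 0.355 -0.164;-0.3 0 0 0 -0.339 0.444 -0.205;-0.3 0 0 0 -0.407 0.532 -0.246;-0.3 0 0 0 -0.475 0.62 -0.287;-0.3 0 0 0 -0.542 0.709 -0.327"}}

```text
clock: 53.6
eef_pos: [639.2, -544.2, 396.6]
eef_rot: [-0.142, 0.54, 0.325, 0.763]
wrist_force: [-0.6, -1.2, -3.1]
finger_gap: 53.5
```

Emit:
{"name": "arm_command", "arguments": {"deltas": "-0.3 0 0 0 -0.068 0.089 -0.041;-0.3 0 0 0 -0.136 0.178 -0.082;-0.3 0 0 0 -0.204 0.266 -0.123;-0.3 0 0 0 -0.271 0.355 -0.164;-0.3 0 0 0 -0.339 0.444 -0.205;-0.3 0 0 0 -0.407 0.532 -0.246;-0.3 0 0 0 -0.475 0.62 -0.287;-0.3 0 0 0 -0.542 0.709 -0.327"}}

```text
clock: 54.27
eef_pos: [639.2, -544.2, 396.5]
eef_rot: [0.025, 0.83, 0.354, 0.43]
wrist_force: [0.3, 0.1, -2.3]
finger_gap: 53.0
```

```bash
python3 -c "
from bp import *
st()
plan([639,-544,398],bR(-52.8,-5,0))
"
```

```text
pos [ 639.2 -544.2  396.5] y [ 0.567 -0.748  0.345] x [0.38  0.609 0.696] F [ 0.3  0.1 -2.3] gap 53.0 q [-0.83  0.11 -0.74 -1.2  -0.09  0.8 ]
t54.27 shift [-0.2  0.2  1.5] turn [-0.175  0.915 -0.111] deg 53.7
```

Emit:
{"name": "arm_command", "arguments": {"deltas": "-0.3 0 0 1 -0.022 0.115 -0.014;-0.3 0 0 1 -0.044 0.23 -0.028;-0.3 0 0 1 -0.066 0.345 -0.042;-0.3 0 0 1 -0.088 0.46 -0.056;-0.3 0 0 1 -0.11 0.573 -0.07;-0.3 0 0 1 -0.131 0.687 -0.083;-0.3 0 0 1 -0.153 0.8 -0.097;-0.3 0 0 1 -0.175 0.915 -0.111"}}

```text
clock: 54.93
eef_pos: [638.7, -544.0, 397.7]
eef_rot: [-0.042, 0.947, 0.318, -0.017]
wrist_force: [0.8, -1.1, -2.6]
finger_gap: 53.3
```

```bash
python3 -c "
from bp import *
st()
R0=rot([.351,-.461,-.815],[.796,.606,0])
plan([590,-503,340],R0)
"
```

```text
pos [ 638.7 -544.   397.7] y [ 0.601 -0.794 -0.09 ] x [ 0.797  0.604 -0.005] F [ 0.8 -1.1 -2.6] gap 53.3 q [-0.83 -0.34 -0.75 -0.32 -0.09  0.  ]
t54.93 shift [-48.7  41.  -57.7] turn [ 0.69   0.518 -0.   ] deg 49.5
```

Emit:
{"name": "arm_command", "arguments": {"deltas": "-0.3 0 0 0 0.086 0.065 0;-0.3 0 0 0 0.172 0.13 0;-0.3 0 0 0 0.259 0.195 0;-0.3 0 0 0 0.345 0.26 0;-0.3 -10 8 -15 0.431 0.324 0;-0.3 -22 19 -30 0.517 0.39 0;-0.3 -35 30 -45 0.604 0.453 0;-0.3 -48 41 -57 0.69 0.518 0"}}

```text
clock: 55.6
eef_pos: [590.0, -502.0, 340.9]
eef_rot: [-0.436, 0.841, 0.284, -0.147]
wrist_force: [0.6, -0.4, -4.1]
finger_gap: 53.0
```

```bash
python3 -c "
from bp import *
st()
R0=rot([.351,-.461,-.815],[.796,.606,0])
plan([464,-396,115],R0)
"
```

```text
pos [ 590.  -502.   340.9] y [ 0.35  -0.458 -0.817] x [0.795 0.606 0.   ] F [ 0.6 -0.4 -4.1] gap 53.0 q [-0.86 -0.09 -0.07  0.98 -0.03  0.05]
t55.60 shift [-126.   106.  -225.9] turn [-0.003 -0.002 -0.   ] deg 0.2
```

Emit:
{"name": "arm_command", "arguments": {"deltas": "-0.3 -18 15 -30 0 0 0;-0.3 -36 30 -60 0 0 0;-0.3 -54 45 -90 0 0 0;-0.3 -72 60 -122 0 0 0;-0.3 -90 75 -152 0 0 0;-0.3 -108 90 -182 0 0 0;-0.3 -122 103 -208 0 0 0;-0.3 -126 106 -220 0 0 0"}}

```text
clock: 56.27
eef_pos: [461.3, -392.5, 114.7]
eef_rot: [-0.439, 0.84, 0.284, -0.148]
wrist_force: [-0.6, 0.2, -4.1]
finger_gap: 53.1
```

```bash
python3 -c "
from bp import *
st()
R0=rot([.351,-.461,-.815],[.796,.606,0])
plan([464.3,-396,90.5],R0)
s=cam('side'); crop(s,350,100,470,230,5,'g3.png')
"
```

```text
pos [ 461.3 -392.5  114.7] y [ 0.346 -0.454 -0.821] x [0.795 0.606 0.   ] F [-0.6  0.2 -4.1] gap 53.1 q [-0.92 -0.61 -0.89  0.68  0.   -0.  ]
t56.27 shift [  3.   -3.5 -24.2] turn [-0.009 -0.006 -0.001] deg 0.6
```

View pics/g3.png

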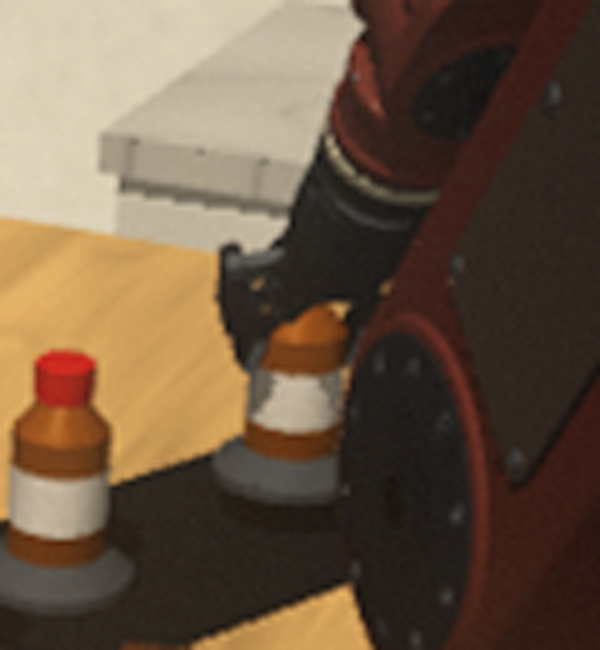

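Emit:
{"name": "arm_command", "arguments": {"deltas": "-0.3 3 -3.5 -8 -0.009 -0.006 0;-0.3 3 -3.5 -15 -0.009 -0.006 0;-0.3 3 -3.5 -20 -0.009 -0.006 0;-0.3 3 -3.5 -23 -0.009 -0.006 0;-0.3 3 -3.5 -25 -0.009 -0.006 0;-0.3 3 -3.5 -26 -0.009 -0.006 0;-0.3 3 -3.5 -26 -0.009 -0.006 0"}}

```text
clock: 56.9
eef_pos: [464.9, -397.0, 89.6]
eef_rot: [-0.434, 0.842, 0.284, -0.147]
wrist_force: [-1.5, 0.1, 3.7]
finger_gap: 53.6
```

Emit:
{"name": "arm_command", "arguments": {"deltas": "-0.3 0 0 -1 0 0 0;-0.3 0 0 -1.5 0 0 0;-0.3 0 0 -1.5 0 0 0"}}

```text
clock: 57.15
eef_pos: [465.5, -397.7, 89.6]
eef_rot: [-0.433, 0.843, 0.284, -0.146]
wrist_force: [-3.0, 2.3, 6.7]
finger_gap: 53.0
```

On the mat; release and retreat.

Emit:
{"name": "arm_command", "arguments": {"deltas": "-0.2 0 0 0 0 0 0;0.1 0 0 0.5 0 0 0;0.3 0 0 1 0 0 0;0.5 0 0 1 0 0 0;0.7 0 0 1 0 0 0;0.7 0 0 1 0 0 0;0.7 0 0 1 0 0 0"}}

```text
clock: 57.73
eef_pos: [465.6, -397.9, 91.0]
eef_rot: [-0.432, 0.843, 0.284, -0.146]
wrist_force: [0.3, -0.2, 1.0]
finger_gap: 72.6
```

Emit:
{"name": "arm_command", "arguments": {"deltas": "0.7 -5 6 11 0 0 0;0.7 -12 16 28 0 0 0;0.7 -19.5 26 46 0 0 0;0.7 -26 35 62 0 0 0;0.7 -29 38 90 0 0 0;0.7 -29 38 120 0 0 0;0.7 -29 38 130 0 0 0"}}

```text
clock: 58.32
eef_pos: [437.5, -361.1, 227.2]
eef_rot: [-0.429, 0.845, 0.285, -0.145]
wrist_force: [0.6, -0.1, 0.7]
finger_gap: 72.5
```

```bash
python3 -c "
from bp import *
st()
c=cam('top');bottles(c); crop(c,170,150,540,320,2.1,'h1.png'); crop(c,300,165,400,250,6,'h2.png')
s=cam('side'); crop(s,200,130,460,350,3,'h3.png')
"
```

```text
pos [ 437.5 -361.1  227.2] y [ 0.357 -0.469 -0.808] x [ 0.795  0.606 -0.   ] F [ 0.6 -0.1  0.7] gap 72.5 q [-0.92 -0.83 -0.83  0.94  0.   -0.  ]
red 146 (np.float64(429.4), np.float64(225.3)) cap top cloud [ 551.6 -241.   141.3] ray141 [ 551.3 -241.3  139. ]
blue 59 (np.float64(494.9), np.float64(256.3)) cap top cloud [ 470.3 -403.8  142.5] ray141 [ 469.5 -403.9  139. ]
```

View pics/h1.png

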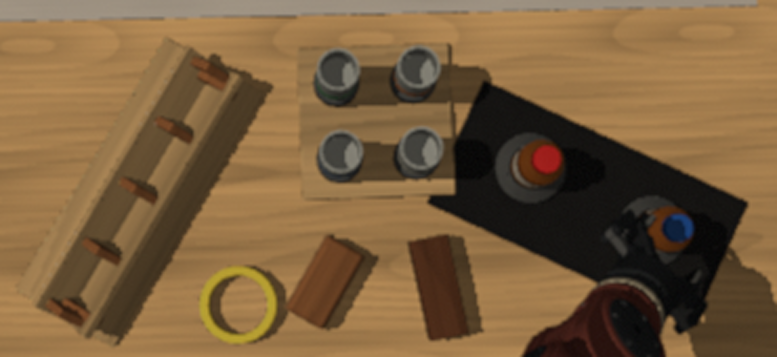

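View pics/h3.png

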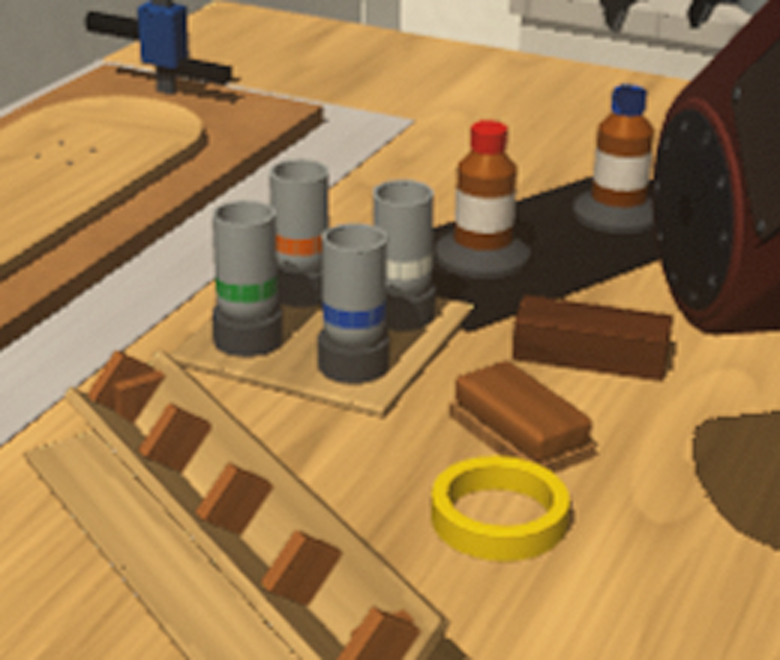

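View pics/h2.png

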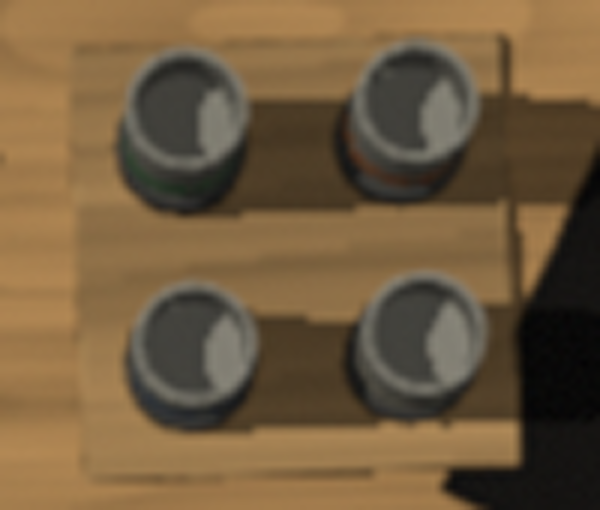

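Emit:
{"name": "arm_command", "arguments": {"deltas": "0.7 0 0 30 0 0 0;0.7 -20 -10 60 0 0 0;0.7 -40 -40 80 0 0 0;0.7 -70 -70 90 0 0 -0.1;0.7 -100 -95 90 0 0 -0.2;0.7 -130 -120 90 0 0 -0.3;0.7 -160 -140 90 0 0 -0.3;0.7 -180 -150 90 0 0 -0.3"}}

```text
clock: 59.08
eef_pos: [255.3, -512.2, 312.5]
eef_rot: [-0.448, 0.877, 0.155, -0.079]
wrist_force: [0.2, 0.4, -0.0]
finger_gap: 72.4
```

```bash
cat > fin.py <<'E'
from bp import *
st(); print("clock",manip.sense()["clock"])
c=cam('top');bottles(c)
P=cloud(c); hsv=cv2.cvtColor(c['frame'],cv2.COLOR_BGR2HSV)
R4=dict(green=(666.2,8.6),orange=(668,-91.1),white=(568.3,-92.8),blue=(566.3,6.9))
for k,r in R4.items():
    m=(np.abs(P[...,2]-130)<6)&(np.hypot(P[...,0]-r[0],P[...,1]-r[1])<38)
    q=max(cv2.findContours(m.astype(np.uint8),0,2)[0],key=cv2.contourArea); e=cv2.minEnclosingCircle(q); x=ray(c,e[0],130)
    print(k,"rim",x.round(1),"r px",round(e[1],1),"off",(x[:2]-r).round(1),"lean deg",np.degrees(np.arctan((x[:2]-r)/96)).round(1),"z",np.median(P[m][:,2]).round(1))
g=c["frame"].max(2)
for nm,x0 in (("red",(551.5,-241)),("blue",(465,-397))):
    # foot: grey disc pixels near z 6..28
    m=(P[...,2]>11)&(P[...,2]<30)&(np.hypot(P[...,0]-x0[0],P[...,1]-x0[1])<70)
    A=P[m]; e=cv2.minEnclosingCircle(A[:,:2].astype(np.float32)); print(nm,"foot",e,"mat uv",((np.array(e[0])-[504.7,-316.9])@np.array([[.442,.897],[.897,-.442]]).T).round(1))
E
python3 fin.py; python3 -c "
from bp import *
c=cam('top'); crop(c,170,150,540,320,2.1,'h4.png')"
```

```text
pos [ 255.3 -512.2  312.5] y [ 0.2   -0.55  -0.811] x [ 0.939  0.343 -0.   ] F [ 0.2  0.4 -0. ] gap 72.4 q [-1.39 -0.77 -0.64  1.09  0.1  -0.13]
clock 59.0833
red 143 (np.float64(429.5), np.float64(225.3)) cap top cloud [ 551.7 -241.1  141. ] ray141 [ 551.3 -241.5  139. ]
blue 139 (np.float64(492.2), np.float64(258.1)) cap top cloud [ 465.2 -395.8  142.1] ray141 [ 465.2 -396.9  139. ]
green rim [667.9   8.  130. ] r px 10.2 off [ 1.7 -0.6] lean deg [ 1.  -0.4] z 130.1
orange rim [669.1 -90.1 130. ] r px 10.2 off [1.1 1. ] lean deg [0.7 0.6] z 130.0
white rim [568.7 -91.9 130. ] r px 10.0 off [0.4 0.9] lean deg [0.2 0.5] z 129.9
blue rim [564.4  15.5 130. ] r px 9.0 off [-1.9  8.6] lean deg [-1.1  5.1] z 131.4
red foot ((551.65576171875, -241.02076721191406), 69.86432647705078) mat uv [88.8  8.6]
blue foot ((465.04742431640625, -396.73370361328125), 69.67991638183594) mat uv [-89.1  -0.3]
```

View pics/h4.png

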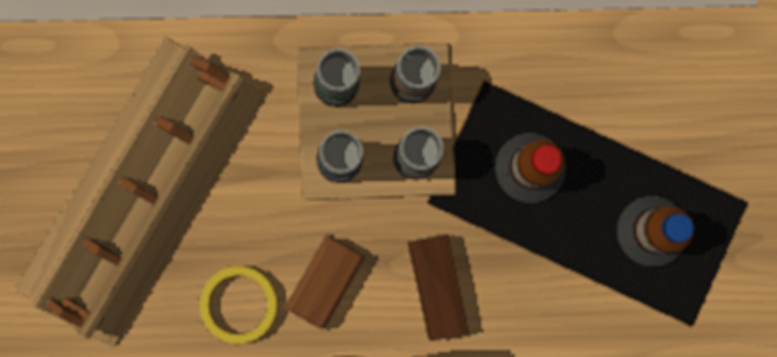

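```bash
cat > rim.py <<'E'
from bp import *
c=cam('top'); P=cloud(c); hsv=cv2.cvtColor(c['frame'],cv2.COLOR_BGR2HSV)
R4=dict(green=(666.2,8.6),orange=(668,-91.1),white=(568.3,-92.8),blue=(566.3,6.9))
for k,r in R4.items():
    m=(P[...,2]>121)&(P[...,2]<142)&(np.hypot(P[...,0]-r[0],P[...,1]-r[1])<40)
    A=P[m]; G=np.c_[A[:,:2]-A[:,:2].mean(0),np.ones(len(A))]; s,_,_,_=np.linalg.lstsq(G,A[:,2],rcond=None)
    q=max(cv2.findContours(m.astype(np.uint8),0,2)[0],key=cv2.contourArea); e=cv2.minEnclosingCircle(q); x=ray(c,e[0],130)
    el=cv2.fitEllipse(q)
    print(k,m.sum(),"rim",x.round(1),"rpx",round(e[1],1),"off",(x[:2]-r).round(1),"ell",ray(c,el[0],130)[:2]-r,"plane slope deg",np.degrees(np.arctan(-s[:2])).round(1),"z",np.percentile(A[:,2],[5,50,95]).round(1))
# side view axis fits, averaged over frames
for k,r in R4.items(): print(k); held(75,122,(r[0]-4,r[1]+1),36)
E
python3 rim.py; python3 rim.py | grep blue; python3 -c "
from bp import *
s=cam('side'); crop(s,260,170,360,265,6,'h5.png')"
```

```text
green 90 rim [668.1   8.  130. ] rpx 10.1 off [ 1.9 -0.6] ell [ 1.79010285 -0.77228197] plane slope deg [1.9 0.9] z [124.3 130.7 137.4]
orange 96 rim [669.  -90.3 130. ] rpx 10.2 off [1.  0.8] ell [1.07729026 0.78022972] plane slope deg [0.9 2.5] z [122.3 130.  136.4]
white 83 rim [569.5 -91.5 130. ] rpx 10.2 off [1.2 1.3] ell [1.375077   1.40859174] plane slope deg [0.8 1.2] z [123.7 130.  136.4]
blue 79 rim [566.8   6.5 130. ] rpx 10.1 off [ 0.5 -0.4] ell [ 1.12265054 -0.34505373] plane slope deg [ 0.5 -0.8] z [124.  130.2 136.5]
green
side 416 axis at z101 [663.2   8.3] lean deg x,y [ 0.8 -0.1] rms 2.1 zmax 121.9
top 104 axis at z94 [651.   7.] lean deg x,y [30.1  3.1] rms 6.05 zmax 121.1
orange
side 348 axis at z102 [664.4 -90.6] lean deg x,y [-0.5  0.8] rms 2.15 zmax 122.0
top 137 axis at z94 [679.1 -85.3] lean deg x,y [-27.5  -8.8] rms 6.35 zmax 121.9
white
side 339 axis at z103 [564.5 -91.8] lean deg x,y [0.6 2.2] rms 2.22 zmax 122.0
top 150 axis at z93 [588.9 -87.9] lean deg x,y [-47.7 -10.8] rms 6.07 zmax 121.9
blue
side 424 axis at z101 [562.6   6.9] lean deg x,y [-0.6  1.1] rms 1.93 zmax 121.7
top 127 axis at z92 [585.7  13.8] lean deg x,y [-50.8 -24.6] rms 5.72 zmax 121.5
blue 78 rim [566.8   6.5 130. ] rpx 10.1 off [ 0.5 -0.4] ell [ 1.05342285 -0.33698771] plane slope deg [-0.6 -0.4] z [124.2 130.  135.2]
blue
```

View pics/h5.png

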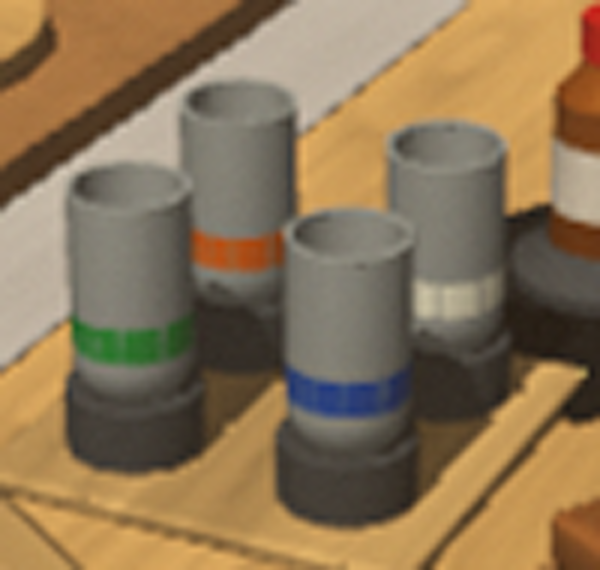

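Emit:
{"name": "arm_command", "arguments": {"deltas": "0.7 0 0 0 0 0 0;0.7 0 0 0 0 0 0;0.7 0 0 0 0 0 0;0.7 0 0 0 0 0 0;0.7 0 0 0 0 0 0;0.7 0 0 0 0 0 0;0.7 0 0 0 0 0 0;0.7 0 0 0 0 0 0"}}

```text
clock: 60.8
eef_pos: [257.4, -511.0, 314.8]
eef_rot: [-0.447, 0.877, 0.155, -0.079]
wrist_force: [0.6, 0.0, -0.3]
finger_gap: 72.6
```

Emit:
{"name": "arm_command", "arguments": {"deltas": "0.7 0 0 0 0 0 0;0.7 0 0 0 0 0 0;0.7 0 0 0 0 0 0;0.7 0 0 0 0 0 0;0.7 0 0 0 0 0 0;0.7 0 0 0 0 0 0;0.7 0 0 0 0 0 0;0.7 0 0 0 0 0 0"}}

```text
clock: 61.47
eef_pos: [257.4, -511.0, 314.8]
eef_rot: [-0.447, 0.877, 0.155, -0.079]
wrist_force: [-0.4, 0.0, 0.3]
finger_gap: 72.4
```

```bash
python3 fin.py; python3 -c "
from bp import *
a=cv2.imread('pics/top0.png'); c=cam('top'); b=c['frame']; d=cv2.absdiff(a,b).max(2)
print('diff tape/sander/lump region',(d[255:318,262:400]>40).sum())
cv2.imwrite('pics/end.png',b)"
```

```text
pos [ 257.4 -511.   314.8] y [ 0.202 -0.552 -0.809] x [ 0.939  0.344 -0.   ] F [-0.4  0.   0.3] gap 72.4 q [-1.38 -0.77 -0.63  1.09  0.09 -0.13]
clock 61.4667
red 145 (np.float64(429.4), np.float64(225.3)) cap top cloud [ 551.4 -241.1  141.1] ray141 [ 551.4 -241.3  139. ]
blue 140 (np.float64(492.3), np.float64(258.0)) cap top cloud [ 465.3 -395.8  141.9] ray141 [ 465.3 -397.   139. ]
green rim [668.    7.9 130. ] r px 10.1 off [ 1.8 -0.7] lean deg [ 1.1 -0.4] z 129.4
orange rim [655.2 -80.  130. ] r px 7.1 off [-12.8  11.1] lean deg [-7.6  6.6] z 129.3
white rim [570.1 -84.3 130. ] r px 9.6 off [1.8 8.5] lean deg [1.1 5.1] z 130.1
blue rim [569.3   2.6 130. ] r px 9.9 off [ 3.  -4.3] lean deg [ 1.8 -2.6] z 130.0
red foot ((551.646240234375, -241.15463256835938), 69.70218658447266) mat uv [88.7  8.6]
blue foot ((465.04644775390625, -396.84832763671875), 69.80044555664062) mat uv [-89.2  -0.2]
diff tape/sander/lump region 207
```

View pics/end.png

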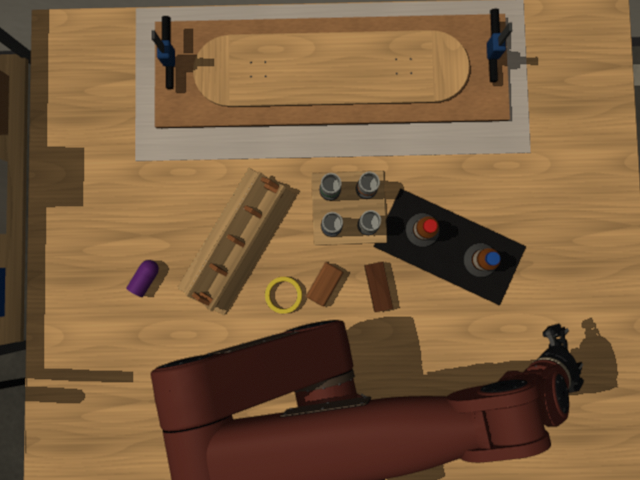

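```bash
python3 rim.py | grep rim; python3 -c "
import cv2,numpy as np
a=cv2.imread('pics/top0.png');b=cv2.imread('pics/end.png');d=cv2.absdiff(a,b).max(2)[255:318,262:400]>40
v,u=np.nonzero(d);print(np.c_[u+262,v+255].min(0),np.c_[u+262,v+255].max(0),np.histogram(v+255,8))"
```

```text
green 96 rim [667.9   8.1 130. ] rpx 10.2 off [ 1.7 -0.5] ell [ 1.76609545 -0.47407406] plane slope deg [ 2.9 -1.4] z [123.4 130.4 135.8]
orange 90 rim [668.9 -89.7 130. ] rpx 10.4 off [0.9 1.4] ell [1.11815311 0.6072776 ] plane slope deg [ 3.2 -0.7] z [122.6 129.4 136. ]
white 84 rim [569.3 -91.3 130. ] rpx 10.3 off [1.  1.5] ell [1.14893654 1.48011239] plane slope deg [2. 1.] z [123.6 130.7 137.3]
blue 81 rim [566.8   6.5 130. ] rpx 10.1 off [ 0.5 -0.4] ell [ 1.07386819 -0.35643651] plane slope deg [-1.7 -2.4] z [123.5 130.9 137.6]
[262 255] [274 273] (array([31, 26, 26, 26, 35, 21, 20, 22]), array([255.  , 257.25, 259.5 , 261.75, 264.  , 266.25, 268.5 , 270.75,
       273.  ]))
```

```bash
python3 -c "
from workcell import manip
print(manip.close_job())"
```

```text
the job is handed in; nothing more can be done
None
```

The job is done and handed in at about 61.5 s. All four pots are seated upright in the holder, one to a ring. Both bottles, red first and then blue, were turned with the cap about 51° below level, held for about 2.7 s, and stood back on the mat.

- **Pots:** In the top view each rim centre lies within about 2 mm of its ring's axis, a lean of roughly 1°. The pictures show all four straight. The single-view depth fits were noisier:
  - Rim-plane slopes reached about 3°.
  - One side-view fit gave the white pot a lean of 2.2°.
  - A check with a narrower height band gave leans of 5 to 10° from partial outlines. It disagreed from run to run, so I discarded it in favour of the full-outline fit.
- **Bottles:** The red bottle ended at about (551, -241) mm and the blue at about (465, -396) mm. Both stand upright with the whole foot on the mat, at least 35 mm from its edges. The foot-circle fit was no use because its search window limited it, so the positions come from the caps.
- **Everything else:** The sanding block, tape and offcut look unchanged against the first picture. The only differences there are at the edge by the rack, where the pots' shadows were. I saw no bottle knocked aside during the run. The wrist forces I read stayed around 10 N, and the arm was clear of everything at hand-in.

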